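# Put the sample-prep tools away in the sloping organiser

### The job

Put the cleaned scraper and tweezers from the drying mat away in the sloping tool organiser: lay each one down (do not drop it) flat in the compartment shaped for it, with the scraper's blade and the tweezers' tips pointing up the slope towards the cover's hinge. When both lie in place, swing the clear cover down until it is fully shut. Leave the flask, the mortar and the vial standing where they are.

Things in the scene. Friction and masses are not known exactly. Their poses are not given: they have to be found in the camera images.
- organiser: Tool organiser, fixed to the bench: white wedge-shaped housing 187 mm deep, 204 mm wide, with a grey compartment tray on its sloping top (low edge towards the robot) and a clear cover hinged at the high edge. Origin: on the bench under the tray's middle; x points away from the robot at yaw 0, up the slope in plan, y left, z up.
- tray: Grey compartment tray sloping 25 degrees. Origin: middle of its flat floor, 70 mm above the bench; x up the slope, y left, z square out of the floor. Floor x -99..103, y -102..102 mm; rim 14 mm high, ribs round the compartments 11 mm high, 4 mm thick. Compartments lie along x: left scraper, middle tweezers; the right one (y -66) already holds a thin fixed spatula, to be left alone.
- scraper_pocket (a point): Middle of the scraper compartment, on the floor at tray (0, 46, 0) mm; tray axes. Usable length x -78..78. Handle channel 27 mm wide (ribs x -78..-50), then no ribs at x -50..16, where fingers fit beside the handle down to the floor (35 mm free either side of the centre line), shoulders 27 mm apart at x 16..21, then a bay for the blade 37 mm wide (ribs x 24..80).
- tweezers_pocket (a point): Middle of the tweezers compartment, on the floor at tray (0, -18, 0) mm; tray axes. Usable length x -66..66. Channel 20 mm wide at x -66..-32, no ribs at x -32..27 (fingers fit there down to the floor), then ribs that taper from about 20 to 13 mm wide at x 27..67 for the tips.
- scraper: Wood-handled scraper, 150 mm long, 60 g. Origin: underside, mid-length; y along it to the blade, z up. Handle y -75..25, 22 mm wide, 17 mm high; blade y 25..75, 31 mm wide, 2 mm thick, 7 mm above the underside. Grip across the handle (along its x) near y -20. Put away, its origin lies over scraper_pocket and its y points along the tray's x.
- mat: Dark rubber drying mat, fixed flat on the bench, 247 by 365 mm, 3 mm thick; scraper and tweezers start lying on it, well apart, in either order. Origin: middle of its underside.
- scraper_blade (a point): Middle of the scraper's blade edge, at (0, 75, 8) mm in the scraper's frame.
- tweezers: Steel tweezers lying on their side, rigid (the legs do not give), 126 mm long, 14 wide, 10 high, 16 g. Origin: underside, mid-length; y along them to the joined end (y 63), tips at y -63, z up. Grip across both legs (along x) near y 3. Put away, the origin lies over tweezers_pocket and y points down the slope, against the tray's x.
- tweezers_tips (a point): Tips of the tweezers, at (0, -63, 5) mm in the tweezers' frame.
- cover (a joint): Angle of the clear cover, rad: 0 shut on the rim, growing as it opens, stop at 1.95. Starts at 1.6 to 1.88, standing up and leaning towards the robot. A stiff friction hinge (0.3 N m) holds it wherever it is left, so it must be pushed all the way down; 1 to 3 N at the free edge move it. It cannot shut over a tool standing more than 22 mm above the floor.
- cover_hinge (a point): Middle of the cover's hinge line, at tray (103, 0, 14) mm; the hinge runs along the tray's y.
- cover_edge (a point): Middle of the cover's free edge on its outer face, 202 mm from the hinge line and 12 mm out from the rim plane; low at the front when shut, high up when open. The cover is a clear pane in a grey frame, 204 mm wide, 12 mm thick, with a grey pull lip 70 mm wide that juts 12 mm beyond the free edge.
- flask: Conical glass flask, 79 mm across, 104 mm high, standing behind the tools. Origin: underside.
- mortar: Small agate mortar, 65 mm across, 22 mm high, on the right. Origin: underside.
- vial: Sample vial with a black cap, 25 mm across, 57 mm high, to the right of the organiser and behind. Origin: underside.

How it is judged:
By the outcome, as a careful person would: the job done as asked, in the order asked, and still so for the second after the job is handed in, with the robot touching nothing.
It also fails if it takes over 72 s, if anything falls off the work surface, if the arm or the gripper's body presses on something with over 40 N, if the wrist force passes 120 N, or if a joint passes its speed limit or range.

### The arm

A 6-joint arm with a two-finger parallel gripper is mounted at the origin on a cart in front of the work surface, level with it; the furniture and walls round the work are solid. World frame = base frame: x ahead of the robot, y to its left, z up, the work surface at z = 0. Lengths are in m, angles in rad, forces in N, time in s.
With the tool pointing down it reaches from about 0.3 to 0.775 m from the base axis. Payload 14.6 kg.
Tool frame: the origin (TCP) lies at the very end of the fingers, on their centre line; the grasp point (between the pads) lies 19 mm behind it (ctrl.hold_point_z is the z of the grasp point in the tool frame, in m); z points along the fingers, y is the direction in which the jaws open and shut (so a half turn about z gives the same grasp; the last joint's range is limited). The gripper opens to 94 mm and grips with 3 to 60 N. Pads are 16 mm wide; open, the fingers measure 119 mm over their backs; the gripper's body (75 mm by 177 mm) begins 78 mm behind the grasp point.
Start: joints at [-1.306, 0.3, 1.521, -0, 1.321, -0.067], TCP at [0.179, -0.52, 0.178] pointing down, gripper open.
Joint ranges: [-3.03, 3.03], [-0.79, 2.21], [0.23, 2.52], [-1.04, 4.18], [0, 3.07], [-2.55, 2.55]. Speed limits (rad/s): [2.22, 2.22, 2.57, 3.14, 3.14, 3.14].

### API

Orientations are given as [roll, pitch, yaw] about the fixed x, y, z axes, in that order (R = Rz(yaw) Ry(pitch) Rx(roll)).
In Python, from station import ctrl, cams, hand_in gives the robot as it stands.
- The arm moves only by the tool servo_tool, never from a script. Its argument "rows" is a list of rows, each a list of 7 numbers: the shift along the world's x, y, z in m, then the turn, a rotation vector about the world's x, y, z in rad, then the gripper command: -1 is shut, 1 is fully open, values between are in proportion. A call has exactly 8 rows; each row is the pose to reach, as a shift and turn from the pose measured when the call began; what a row does not reach only later rows make up. A row lasts 1/12 s, in which the tool goes at most 41.7 mm and 7.16 degrees, less where a joint would pass 70% of its speed; a pose out of reach is approached as far as the arm can. A call with a gripper value outside its range is refused whole. The fingers move at their own pace and stop on an object; "newtons" is the grip in N (left out, the last holds). Time passes only in rows, so rows that repeat a pose let the fingers close, or fill a call up. It gives the time, the measured TCP pose, the force and the opening at its end, in the units of the state.
- ctrl.get_obs(): the state, without advancing time (a new reading comes with each control period).
- cams.camera(name): name is "side" or "top"; returns a dict with "image" (420x560x3 uint8, red, green, blue), "depth" (420x560 float32, m along the optical axis (not along the pixel's ray), 0 where there is no reading), "fx", "fy", "cx", "cy" (pixels), "rvec" (rotation vector, rad) and "tvec" (3), from world to camera coordinates, as OpenCV has them. Camera axes: x right, y down, z forward; pixel columns grow to the right and rows downward; lengths in m; the calibration is good to about 2 mm. A picture is of the moment at which its call begins.
- hand_in(): hands the job in, once; it reports no verdict.
Trained networks look in a picture, given as the dict that the camera call returned (one of the last four; its "shot" number tells which), for a name from the list of things; names that differ only in an ending like _2 or _b are one class to them, and where a whole thing is asked for, a point or a joint stands for the part that bears it (a point fixed in the world has none). Each returns a list of dicts, best first, with "p" (0 to 1); they miss things now and then, are a little off and sometimes report something else, mostly with a low value. They report only what shows in the picture. A call takes as long as a camera call.
- cams.spot_in(picture, name): "box" ([left, top, right, bottom] as shares, 0 to 1, of the picture: columns of its width, rows of its height, round what is visible of it).
- cams.place_of(picture, name): "at" ([column, row] as shares, 0 to 1, of the picture: columns of its width, rows of its height: a listed point, or the origin of a listed thing).
The state is a dict: "time_s": time; "qpos": joint angles; "joint_vel": joint speeds; "tau": joint torques, N m; "ee_pos": TCP position; "eef_rot": TCP orientation; "force": force on the tool from outside, world axes, zero at the start; "moment": the same for the moment, N m; "grip_width": finger opening in m.
Only numpy, scipy, OpenCV 4.12 (cv2) and the standard library are available. Lean on these libraries where they do the work, as an engineer would, in place of code of your own. Each camera call takes 0.05 s, during which the arm holds its last target.

## Working session

There is one attempt and no reset: what is moved stays moved. The work goes in short steps, Python scripts to look and compute and a tool call to move; the robot and the scene stay as the last step left them, time stands still between calls to the robot, and variables do not carry over. Pictures are saved under pics/ and viewed, and the job is handed in when it is done.

Besides the shell and the picture viewer there is one more tool, called after "Request:" as a command line: name --pt "numbers of a row" for each row, then --argument value for the rest. servo_tool: Moves the arm, as the interface text tells. Its arguments: {"type":"object","properties":{"rows":{"type":"array"},"newtons":{"type":"number"}},"required":["rows"]}

```bash
ls -la; mkdir -p pics; cat > h.py <<'E'
import numpy as np, cv2
from station import ctrl, cams, hand_in
from scipy.spatial.transform import Rotation as Ro
def Rt(p):
    return cv2.Rodrigues(np.array(p["rvec"],float))[0], np.array(p["tvec"],float).ravel()
def ray(p,u,v):
    R,t=Rt(p); d=R.T@np.array([(u-p["cx"])/p["fx"],(v-p["cy"])/p["fy"],1]); return -R.T@t,d
def atz(p,u,v,z):
    o,d=ray(p,u,v); return o+d*(z-o[2])/d[2]
def cloud(p):
    R,t=Rt(p); h,w=p["depth"].shape; v,u=np.mgrid[:h,:w]; Z=p["depth"]
    c=np.stack([(u-p["cx"])/p["fx"]*Z,(v-p["cy"])/p["fy"]*Z,Z],-1)
    return (c-t)@R
def proj(p,X):
    R,t=Rt(p); c=R@np.array(X,float)+t; return c[0]/c[2]*p["fx"]+p["cx"],c[1]/c[2]*p["fy"]+p["cy"]
def save(p,name,img=None):
    cv2.imwrite("pics/"+name+".png",cv2.cvtColor(p["image"] if img is None else img,cv2.COLOR_RGB2BGR))
def tri(p1,a,p2,b):
    o1,d1=ray(p1,*a);o2,d2=ray(p2,*b)
    A=np.stack([d1,-d2],1); s=np.linalg.lstsq(A,o2-o1,rcond=None)[0]
    x1=o1+s[0]*d1;x2=o2+s[1]*d2
    return (x1+x2)/2,np.linalg.norm(x1-x2)
E
python3 - <<'E'
from h import *
import pickle
P={}
for n in ("side","top"):
    p=cams.camera(n); P[n]=p; save(p,n+"0"); print(n,p["image"].shape,p["fx"],p["rvec"],p["tvec"],p["shot"],ray(p,280,210))
D={}
for n,p in P.items():
    for k in ["organiser","tray","scraper_pocket","tweezers_pocket","scraper","scraper_blade","tweezers","tweezers_tips","cover_hinge","cover_edge","flask","mortar","vial","mat"]:
        r=cams.place_of(p,k)
        D[n,k]=[(round(x["p"],2),[round(x["at"][0]*560,1),round(x["at"][1]*420,1)]) for x in r[:2]]
        print(n,k,D[n,k])
pickle.dump((P,D),open("s0.pkl","wb"))
for k in ["organiser","tray","scraper_pocket","tweezers_pocket","scraper","scraper_blade","tweezers","tweezers_tips","cover_hinge","cover_edge","flask","mortar","vial","mat"]:
    a,b=D["side",k],D["top",k]
    if a and b: print(k,*tri(P["side"],a[0][1],P["top"],b[0][1]))
print(ctrl.get_obs(), ctrl.hold_point_z)
E
```

```text
total 12
drwxr-xr-x  3 agent agent 4096 Dec  6 13:15 .
drwxr-xr-x 23 root  root  4096 Dec  6 13:15 ..
drwxr-xr-x  2 agent agent 4096 Dec  6 13:15 pics
side (420, 560, 3) 413.3193995154019 [ 2.24832695 -0.00324175 -0.00463424] [-0.56843253  0.00700586  1.04585496] 1 (array([ 0.57078653, -0.81087628,  0.65852837]), array([-0.00297005,  0.77154079, -0.63628822]))
top (420, 560, 3) 419.6692939415886 [ 2.1410935  -2.07197591  0.22259512] [-0.13404594  0.58221906  1.10826625] 2 (array([ 0.33763648, -0.123141  ,  1.20666454]), array([ 0.21135483,  0.0171631 , -0.97731148]))
side organiser [(0.84, [292.5, 179.4])]
side tray [(0.17, [232.2, 313.8])]
side scraper_pocket [(0.55, [290.5, 150.5]), (0.4, [292.7, 157.7])]
side tweezers_pocket [(0.76, [292.3, 159.0]), (0.47, [308.0, 248.3])]
side scraper [(0.87, [233.7, 316.8]), (0.49, [313.2, 63.2])]
side scraper_blade [(0.63, [274.0, 308.0]), (0.36, [233.7, 249.1])]
side tweezers [(0.57, [234.8, 250.2])]
side tweezers_tips [(0.59, [259.0, 249.6])]
side cover_hinge [(0.66, [330.2, 137.7])]
side cover_edge [(0.69, [312.1, 62.6]), (0.42, [310.2, 246.
[... 1477 characters left out ...]
 0.004308254929890989
{'time_s': 1.5, 'qpos': array([-1.30562194e+00,  2.99907091e-01,  1.52098909e+00,  2.83322804e-05,
        1.32069784e+00, -6.66051505e-02]), 'joint_vel': array([1.20275539e-04, 2.26964727e-03, 2.06363092e-05, 1.30740907e-03,
       2.19643156e-04, 6.98895470e-04]), 'tau': array([ 1.21179060e-04, -5.31657708e+01, -3.52913690e+01,  7.08594290e-02,
        2.12803390e-02, -1.86799610e-05]), 'ee_pos': array([ 0.17915052, -0.52000043,  0.17764631]), 'eef_rot': array([ 3.14159218e+00, -2.74804180e-05,  3.31772522e-01]), 'force': array([-0.38315309,  0.70359181, -0.00442439]), 'moment': array([ 0.03215738, -0.00558389, -0.06665216]), 'grip_width': 0.09397432995626678} -0.0188
```

View pics/side0.png

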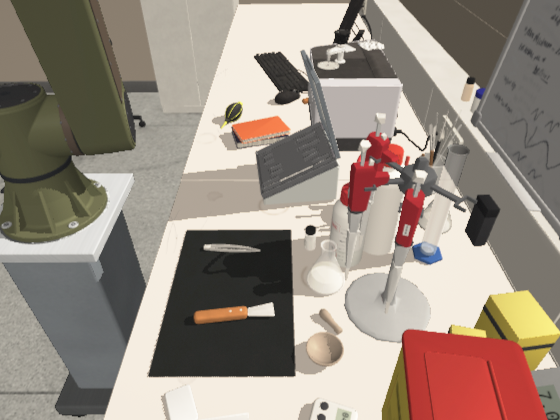

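View pics/top0.png

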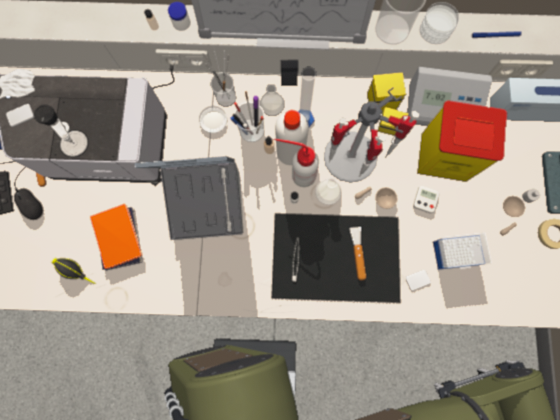

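The side view shows the tweezers at about (232,249), the scraper at (234,314) with its blade towards +x, and the organiser at about (295,165). I'll zoom in on each.

```bash
python3 - <<'E'
from h import *
import pickle
P,D=pickle.load(open("s0.pkl","rb"))
def crop(p,x0,y0,x1,y1,f): return cv2.resize(p["image"][y0:y1,x0:x1],None,fx=f,fy=f,interpolation=cv2.INTER_CUBIC)
s,t=P["side"],P["top"]
a=crop(s,180,230,300,340,5); b=crop(t,270,210,400,300,5)
save(s,"c1",a); save(s,"c2",b)
save(s,"c3",crop(s,240,40,360,220,3.3)); save(s,"c4",crop(t,140,140,260,250,5))
C=cloud(t);C2=cloud(s)
print("mat z top",C[290,320],C[225,285],"side",C2[280,210])
# object masks: height above mat from depth
for nm,p,c in (("t",t,C),("s",s,C2)):
    g=p["image"].astype(int).sum(2)
    m=(g>150)&(c[...,2]<0.04)
    for lab,(lo,hi) in {"tw":((0.38,-0.25),(0.56,-0.12)),"sc":((0.36,-0.40),(0.6,-0.27))}.items():
        q=m&(c[...,0]>lo[0])&(c[...,0]<hi[0])&(c[...,1]>lo[1])&(c[...,1]<hi[1])
        print(nm,lab,q.sum(), np.round(c[q].min(0),3) if q.sum() else 0,np.round(c[q].max(0),3) if q.sum() else 0, np.round(np.median(c[q],0),4))
E
```

```text
mat z top [ 0.371169   -0.22288278  0.00106491] [ 0.55413124 -0.11810925  0.00088941] side [ 0.42273109 -0.24132851  0.00170202]
t tw 289 [ 0.391 -0.162 -0.005] [ 0.52  -0.139  0.015] [ 0.4479 -0.1511  0.0018]
t sc 807 [ 0.403 -0.4   -0.009] [ 0.6   -0.27   0.025] [ 0.5151 -0.3294  0.0073]
s tw 438 [ 0.394 -0.164 -0.   ] [ 0.523 -0.13   0.013] [ 0.4533 -0.1517  0.0049]
s sc 1378 [ 0.401 -0.4   -0.003] [ 0.6   -0.27   0.023] [ 0.4969 -0.3349  0.0118]
```

View pics/c1.png

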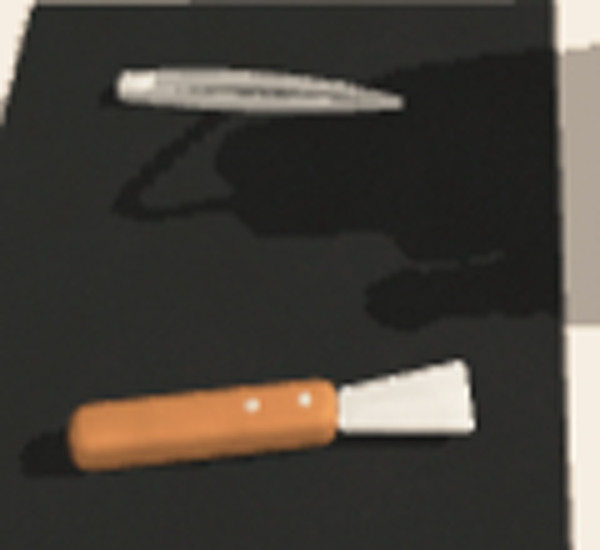

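View pics/c2.png

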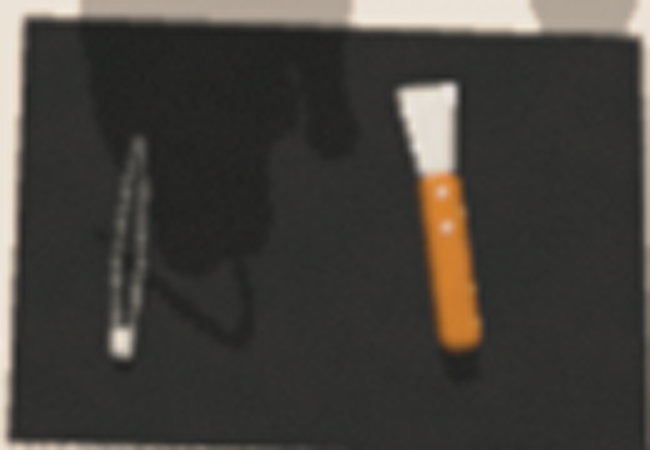

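View pics/c3.png

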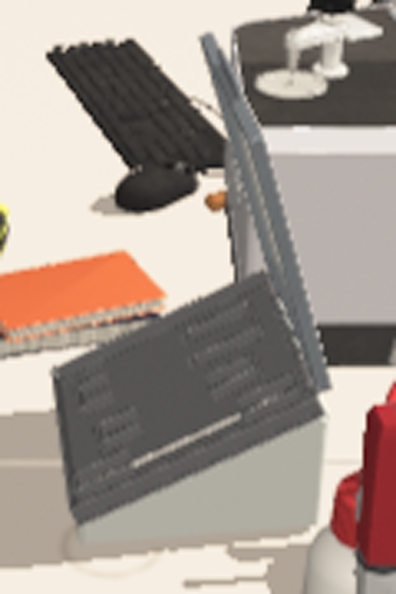

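View pics/c4.png

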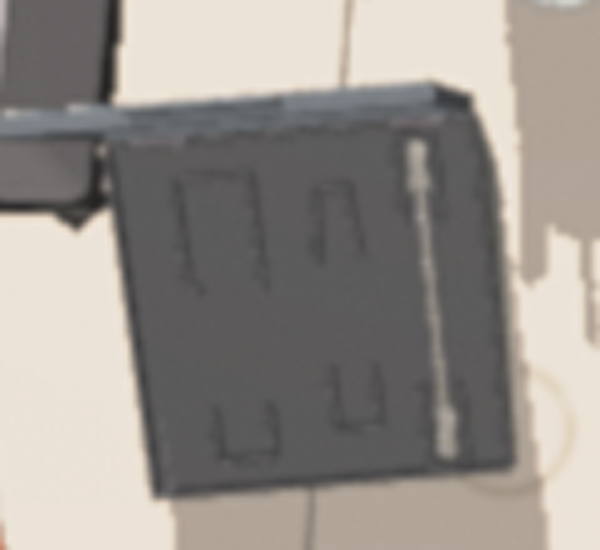

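```bash
cat > fit.py <<'E'
from h import *
from scipy.optimize import least_squares
A=np.radians(25)
def trayT(x,y,yaw):
    Rz=Ro.from_euler('z',yaw).as_matrix()
    Ry=np.array([[np.cos(A),0,-np.sin(A)],[0,1,0],[np.sin(A),0,np.cos(A)]])
    return Rz@Ry, np.array([x,y,0.070])
def tp(pose,pt):
    R,o=trayT(*pose); return R@(np.array(pt)/1000.)+o
E
python3 - <<'E'
from fit import *
import pickle
P,D=pickle.load(open("s0.pkl","rb"))
s,t=P["side"],P["top"]
# corners (tray mm) -> px
cs={(-99,102,14):(256.7,152),(-99,-102,14):(262.7,196)}
ct={(-99,102,14):(171.6,238.6),(-99,-102,14):(242.4,233.4)}
for k in cs:
    print(k,tri(s,cs[k],t,ct[k]))
def res(v,cams):
    r=[]
    for p,c in cams:
        for k,px in c.items(): r+=list(np.array(proj(p,tp(v,k)))-px)
    return r
for nm,cc in (("both",[(s,cs),(t,ct)]),("s",[(s,cs)]),("t",[(t,ct)])):
    f=least_squares(res,[0.6,0.11,0],args=(cc,)); print(nm,f.x,np.round(f.fun,1))
f=least_squares(res,[0.6,0.11,0],args=([(s,cs),(t,ct)],)); v=f.x
for nm,p in (("s",s),("t",t)):
    C=cloud(p); R,o=trayT(*v); L=(C-o)@R*1000
    m=(abs(L[...,0]-0)<90)&(abs(L[...,1]-0)<90)&(abs(L[...,2])<9)
    X=L[m]; A_=np.c_[X[:,0],X[:,1],np.ones(len(X))]; 
    print(nm,m.sum(),"plane z=ax+by+c mm",np.linalg.lstsq(A_,X[:,2],rcond=None)[0],np.median(X[:,2]))
pickle.dump(v,open("tray0.pkl","wb"))
def draw(p,x0,y0,x1,y1,f,name):
    im=cv2.resize(p["image"][y0:y1,x0:x1],None,fx=f,fy=f,interpolation=cv2.INTER_CUBIC)
    def line(pts,col):
        q=[((np.array(proj(p,tp(v,a)))-[x0,y0]+.5)*f-.5) for a in pts]
        cv2.polylines(im,[np.int32(np.round(np.array(q)*8))],False,col,1,cv2.LINE_AA,3)
    line([(-99,-102,14),(-99,102,14),(103,102,14),(103,-102,14),(-99,-102,14)],(255,0,0))
    for z,c in ((11,(0,255,0)),):
        line([(-50,46+13.5,z),(-78,46+13.5,z),(-78,46-13.5,z),(-50,46-13.5,z)],c)
        line([(24,46+18.5,z),(80,46+18.5,z),(80,46-18.5,z),(24,46-18.5,z)],c)
        line([(-32,-8,z),(-66,-8,z),(-66,-28,z),(-32,-28,z)],c)
        line([(27,-8,z),(67,-11.5,z),(67,-24.5,z),(27,-28,z)],c)
    cv2.imwrite("pics/"+name+".png",im[...,::-1])
draw(t,140,140,260,250,5,"d1"); draw(s,240,110,350,220,5,"d2")
E
```

```text
(-99, 102, 14) (array([0.4999254 , 0.19877515, 0.03930919]), np.float64(0.0036910214093402133))
(-99, -102, 14) (array([0.52268064, 0.00185552, 0.03276018]), np.float64(0.004683144379161996))
both [0.60626032 0.10883452 0.11299198] [-0.7 -0.4 -1.1 -1.1 -0.5 -0.7  1.4 -1.2]
s [0.60870674 0.1054167  0.11542248] [ 0.   0.3 -0.  -0.2]
t [0.60364451 0.10933805 0.10598408] [-1.   0.   1.  -0.1]
s 2060 plane z=ax+by+c mm [ 1.17422371e-03 -9.21215859e-03  1.62202672e+00] 0.8733887612780643
t 3841 plane z=ax+by+c mm [-0.00131519 -0.00113853  0.52886366] 0.3427886429118246
```

View pics/d1.png

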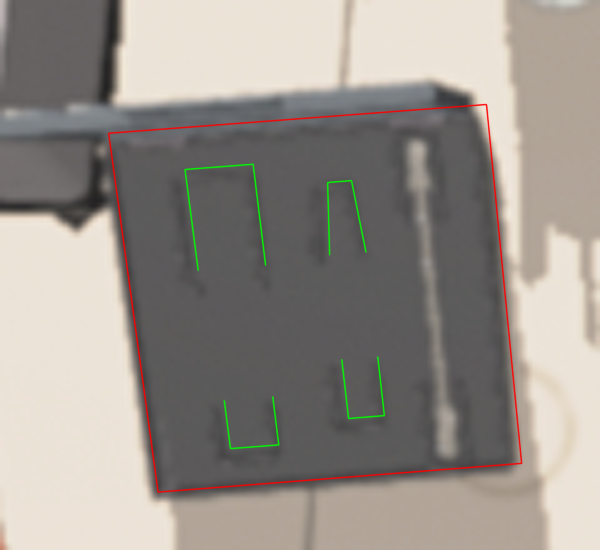

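View pics/d2.png

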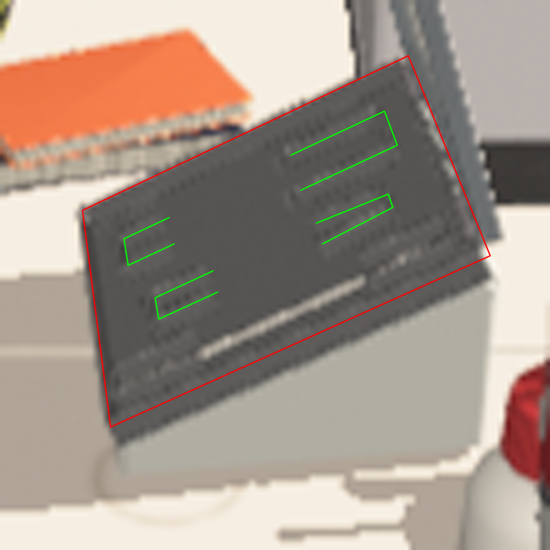

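```bash
python3 - <<'E'
from fit import *
import pickle
P,D=pickle.load(open("s0.pkl","rb"))
s,t=P["side"],P["top"]
def enh(p,x0,y0,x1,y1,f,name,lo,hi):
    g=p["image"][y0:y1,x0:x1].astype(float).mean(2); g=np.clip((g-lo)/(hi-lo),0,1)*255
    cv2.imwrite("pics/"+name+".png",cv2.resize(g.astype(np.uint8),None,fx=f,fy=f,interpolation=cv2.INTER_NEAREST))
enh(t,155,155,250,245,7,"e1",50,120); enh(s,250,115,345,210,6,"e2",50,120)
E
```

```text
(no output)
```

View pics/e1.png

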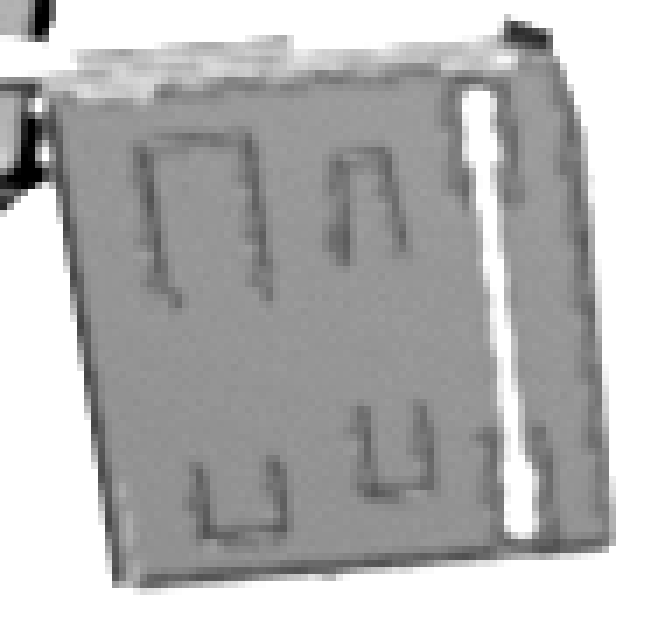

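View pics/e2.png

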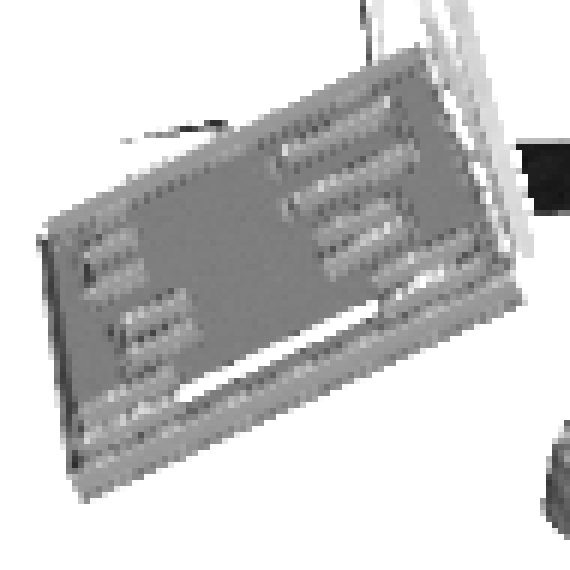

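```bash
cat > fit2.py <<'E'
from fit import *
import pickle
P,D=pickle.load(open("s0.pkl","rb"))
s,t=P["side"],P["top"]
def ft(u,v): return np.array([155+u/7-.5,155+v/7-.5])
def fs(u,v): return np.array([250+u/6-.5,115+v/6-.5])
# (model line a, model line b, px pts)
z=5.5
Lt=[((-50,59.5,z),(-80,59.5,z),ft(197,470),ft(205,530)),
((-50,28.5,z),(-80,28.5,z),ft(275,465),ft(285,525)),
((-82,59,z),(-82,30,z),ft(210,537),ft(283,530)),
((-32,-8,z),(-68,-8,z),ft(360,410),ft(369,485)),
((-32,-32,z),(-68,-32,z),ft(423,408),ft(432,483)),
((-70,-8,z),(-70,-32,z),ft(370,492),ft(430,488)),
((24,64.5,z),(80,64.5,z),ft(154,270),ft(143,150)),
((24,23.5,z),(80,23.5,z),ft(264,280),ft(251,145)),
((80,64,z),(80,24,z),ft(145,142),ft(245,135)),
((-99,102,10),(-99,-102,10),ft(140,582),ft(600,546)),
]
Ls=[((-99,102,14),(-99,-102,14),fs(46,240),fs(74,460)),
((-99,-102,14),(103,-102,14),fs(80,465),fs(510,268)),
((-99,102,14),(103,102,14),fs(48,222),fs(420,48)),
]
def res(v,sets):
    r=[]
    for p,L in sets:
        for a,b,c,d in L:
            A_=np.array(proj(p,tp(v,a)));B=np.array(proj(p,tp(v,b))); n=np.array([-(B-A_)[1],(B-A_)[0]]);n/=np.linalg.norm(n)
            r+=[n@(c-A_),n@(d-A_)]
    return r
if __name__=="__main__":
    for nm,S in (("t",[(t,Lt)]),("s",[(s,Ls)]),("both",[(t,Lt),(s,Ls)])):
        f=least_squares(res,[0.605,0.108,0.11],args=(S,),loss="soft_l1",f_scale=.5); print(nm,np.round(f.x,4),np.round(res(f.x,S),1))
E
python3 fit2.py
python3 - <<'E'
from h import *
import pickle
P,D=pickle.load(open("s0.pkl","rb"))
s,t=P["side"],P["top"]
for nm,p in (("t",t),("s",s)):
    im=p["image"].astype(int); r,g,b=im[...,0],im[...,1],im[...,2]; C=cloud(p)
    box=(abs(C[...,0]-.48)<.13)&(abs(C[...,1]+.28)<.18)
    # scraper handle orange, blade bright
    h=(r-b>60)&box&(C[...,1]<-.25); v,u=np.nonzero(h)
    X=np.array([atz(p,a,c,0.017) for a,c in zip(u,v)])[:,:2]
    q=cv2.minAreaRect((X*1000).astype(np.float32)); print(nm,"handle",len(u),q, X.mean(0)); 
    w,V=np.linalg.eigh(np.cov(X.T)); d=V[:,1]*np.sign(V[0,1]); pr=(X-X.mean(0))@d; print(" yaw",np.degrees(np.arctan2(d[1],d[0])),"ends",X.mean(0)+d*pr.min(),X.mean(0)+d*pr.max(),pr.max()-pr.min())
    bl=(r+g+b>420)&(r-b<60)&box&(C[...,1]<-.28)&(C[...,0]>.5); v,u=np.nonzero(bl)
    X=np.array([atz(p,a,c,0.012) for a,c in zip(u,v)])[:,:2]; pr=(X)@d; print(" blade",len(u),X.mean(0),"ends along",pr.min(),pr.max(), "maxpt", X[pr>pr.max()-.004].mean(0))
    tw=(r+g+b>(150 if nm=="t" else 190))&box&(C[...,1]>-.2)&(C[...,0]<.54); 
    n,lab,st,ce=cv2.connectedComponentsWithStats(cv2.dilate(tw.astype(np.uint8),np.ones((3,3)))); k=1+np.argmax(st[1:,4]); tw&=lab==k
    v,u=np.nonzero(tw)
    X=np.array([atz(p,a,c,0.009) for a,c in zip(u,v)])[:,:2]; m=X.mean(0)
    q=cv2.minAreaRect((X*1000).astype(np.float32)); print(" tweez",len(u),q,m)
    w,V=np.linalg.eigh(np.cov(X.T)); d=V[:,1]*np.sign(V[0,1]); pr=(X-m)@d; print(" yaw",np.degrees(np.arctan2(d[1],d[0])),"ends",m+d*pr.min(),m+d*pr.max(),pr.max()-pr.min(),"mid",m+d*(pr.max()+pr.min())/2)
E
```

```text
t [0.6033 0.1149 0.1182] [ 0.1  0.1  0.1 -0.2  0.1 -0.   0.2  0.2 -0.2 -0.2 -0.3 -0.1 -0.6  0.2
 -0.1  0.5  0.6  0.8 -0.6 -0.2]
s [0.6078 0.1164 0.0992] [ 0.4 -0.3 -0.3 -1.3  1.6  1.6]
both [0.6039 0.1149 0.1145] [ 0.1  0.1  0.1 -0.3  0.4  0.2  0.1  0.1 -0.2 -0.3 -0.1  0.1 -0.6  0.1
 -0.1  0.4  0.9  1.  -0.3 -0.1 -1.4 -1.3 -0.5 -0.8  1.9  2.4]
t handle 294 ((453.7584533691406, -331.5993347167969), (99.36827850341797, 23.96259117126465), 7.471348285675049) [ 0.45289444 -0.33170003]
 yaw 7.238329417504958 ends [ 0.40448341 -0.33784867] [ 0.50304485 -0.32533047] 0.09935321883388279
 blade 667 [ 0.57156837 -0.36917097] ends along 0.43806390408691503 0.5647409658449349 maxpt [ 0.60473622 -0.29674768]
 tweez 289 ((454.6807861328125, -149.822509765625), (127.9172592163086, 22.758527755737305), 1.4524506330490112) [ 0.4500733  -0.15040862]
 yaw -3.1435331277924066 ends [ 0.39076208 -0.14715124] [ 0.51897188 -0.15419254] 0.12840300342500155 mid [ 0.45486698 -0.15067189]
s handle 692 ((457.1109313964844, -337.7832336425781), (98.87728118896484, 29.849802017211914), 7.370355606079102) [ 0.45654575 -0.33813318]
 yaw 7.168736980809406 ends [ 0.40806896 -0.34423036] [ 0.50617884 -0.33189058] 0.09888285821152379
 blade 1400 [ 0.57540011 -0.38906358] ends along 0.4403107179293162 0.5676618404357872 maxpt [ 0.60766211 -0.30200877]
 tweez 426 ((459.498291015625, -154.6954803466797), (27.143577575683594, 129.820556640625), 83.63898468017578) [ 0.45508897 -0.15463569]
 yaw -5.4671479036245305 ends [ 0.39488886 -0.14887391] [ 0.52402313 -0.1612334 ] 0.12972439184764306 mid [ 0.459456   -0.15505366]
```

```bash
python3 - <<'E'
from h import *
import pickle
P,D=pickle.load(open("s0.pkl","rb"))
s,t=P["side"],P["top"]
T={"join":((118,87),(121,357)),"tip":((404,102),(139,140)),
"sc_handle_end":((70,438),(461,348)),"blade edge mid":((468,397),(427,88)),"neck":((337,408),(438,176))}
for k,(a,b) in T.items():
    A=(180+a[0]/5-.1,230+a[1]/5-.1);B=(270+b[0]/5-.1,210+b[1]/5-.1)
    x,e=tri(s,A,t,B); print(k,np.round(x,4),round(e,4),"top@z.008",np.round(atz(t,*B,.008)[:2],4),"side",np.round(atz(s,*A,.008)[:2],4))
E
```

```text
join [ 0.3945 -0.1486  0.0043] 0.0035 top@z.008 [ 0.3927 -0.149 ] side [ 0.3971 -0.1517]
tip [ 5.211e-01 -1.554e-01  3.000e-04] 0.0072 top@z.008 [ 0.5163 -0.1559] side [ 0.5251 -0.1618]
sc_handle_end [ 0.4051 -0.3399  0.0095] 0.0026 top@z.008 [ 0.404  -0.3406] side [ 0.406  -0.3384]
blade edge mid [ 0.5537 -0.3214  0.0088] 0.0033 top@z.008 [ 0.5522 -0.3219] side [ 0.5553 -0.3203]
neck [ 0.5033 -0.3272  0.0096] 0.0049 top@z.008 [ 0.5011 -0.328 ] side [ 0.5055 -0.3252]
```

Request:
servo_tool --pt "0.035 0.023 -0.005 0 0 -0.026 1" --pt "0.07 0.047 -0.01 0 0 -0.052 1" --pt "0.105 0.07 -0.02 0 0 -0.078 1" --pt "0.14 0.094 -0.03 0 0 -0.104 1" --pt "0.175 0.117 -0.04 0 0 -0.13 1" --pt "0.21 0.14 -0.05 0 0 -0.156 1" --pt "0.245 0.164 -0.058 0 0 -0.182 1" --pt "0.28 0.187 -0.058 0 0 -0.208 1" --newtons 15

```text
time_s: 2.17
ee_pos: [0.4524, -0.3363, 0.1186]
eef_rot: [-3.14, 0.001, 0.122]
force: [0.5, -1.0, -0.2]
grip_width: 0.0938
```

Request:
servo_tool --pt "0.007 0.003 -0.02 0 0 0.002 1" --pt "0.007 0.003 -0.045 0 0 0.002 1" --pt "0.007 0.003 -0.07 0 0 0.002 1" --pt "0.007 0.003 -0.09 0 0 0.002 1" --pt "0.007 0.003 -0.103 0 0 0.002 1" --pt "0.007 0.003 -0.111 0 0 0.002 1" --pt "0.007 0.003 -0.1125 0 0 0.002 1" --pt "0.007 0.003 -0.1125 0 0 0.002 1"

```text
time_s: 2.83
ee_pos: [0.4595, -0.3334, 0.0063]
eef_rot: [-3.14, 0.001, 0.124]
force: [-0.2, 0.2, -0.4]
grip_width: 0.0938
```

```bash
python3 - <<'E'
from h import *
p=cams.camera("side"); save(p,"g1",cv2.resize(p["image"][220:360,150:330],None,fx=4,fy=4,interpolation=cv2.INTER_CUBIC))
o=ctrl.get_obs(); print(o["ee_pos"],o["force"]); print(proj(p,o["ee_pos"]))
E
```

```text
[ 0.45973063 -0.33362686  0.00690129] [ 0.2344776  -0.14081056 -0.16900655]
(np.float64(222.8391189365638), np.float64(315.64526809475353))
```

View pics/g1.png

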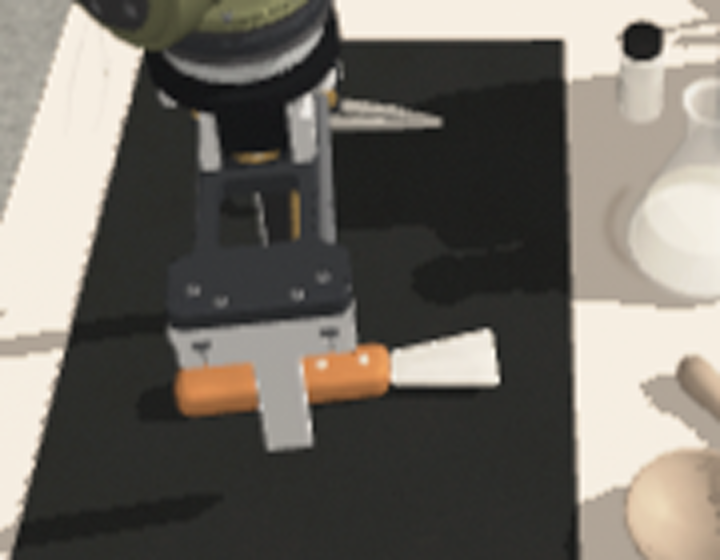

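The near finger (288,450 in the crop) stands beside the handle, between its butt end and its blade. Closing.

Request:
servo_tool --pt "0 0 0 0 0 0 -1" --pt "0 0 0 0 0 0 -1" --pt "0 0 0 0 0 0 -1" --pt "0 0 0 0 0 0 -1" --pt "0 0 0 0 0 0 -1" --pt "0 0 0 0 0 0 -1" --pt "0 0 0 0 0 0 -1" --pt "0 0 0 0 0 0 -1" --newtons 20

```text
time_s: 3.55
ee_pos: [0.4597, -0.3336, 0.0069]
eef_rot: [-3.141, 0.001, 0.124]
force: [-0.1, 0.4, 0.2]
grip_width: 0.0441
```

Request:
servo_tool --pt "0 0 0 0 0 0 -1" --pt "0 0 0 0 0 0 -1" --pt "0 0 0 0 0 0 -1" --pt "0 0 0 0 0 0 -1" --pt "0 0 0 0 0 0 -1" --pt "0 0 0 0 0 0 -1" --pt "0 0 0 0 0 0 -1" --pt "0 0 0 0 0 0 -1"

```text
time_s: 4.22
ee_pos: [0.4597, -0.3336, 0.0069]
eef_rot: [-3.141, 0.001, 0.124]
force: [-0.3, 0.1, 0.4]
grip_width: 0.0003
```

```bash
python3 - <<'E'
from h import *
p=cams.camera("side"); save(p,"g2",cv2.resize(p["image"][220:360,150:330],None,fx=4,fy=4,interpolation=cv2.INTER_CUBIC))
o=ctrl.get_obs(); print(o["ee_pos"],o["force"],o["grip_width"])
p=cams.camera("top"); save(p,"g2t",cv2.resize(p["image"][200:310,270:400],None,fx=5,fy=5,interpolation=cv2.INTER_CUBIC))
E
```

```text
[ 0.45970319 -0.33359465  0.00687389] [ 0.97397561 -0.08337639 -0.58417136] 0.0006020449104413542
```

View pics/g2.png

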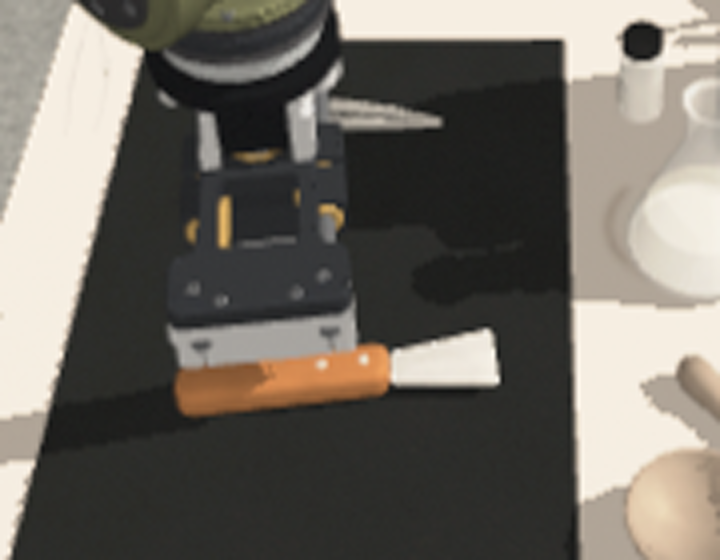

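View pics/g2t.png

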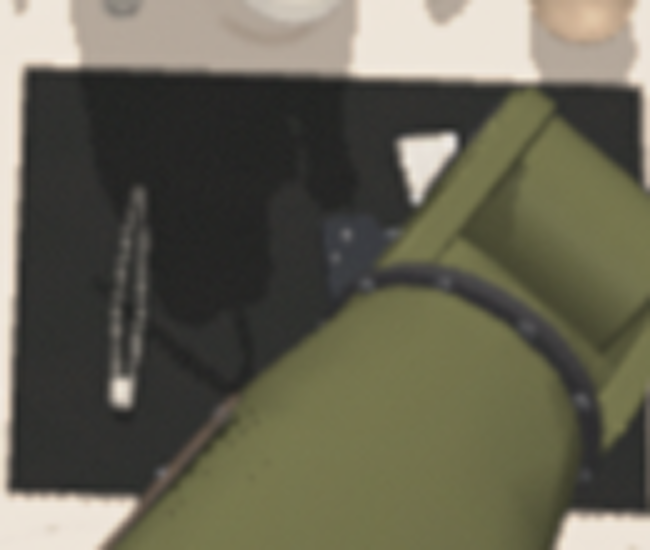

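```bash
python3 - <<'E'
from h import *
o=ctrl.get_obs(); x=o["ee_pos"]
p=cams.camera("side"); C=cloud(p); print(p["depth"][300,215:235])
t=np.array([np.sin(.124),-np.cos(.124),0])
print("TCP px",proj(p,x),"open near tip px",proj(p,x+t*.047),proj(p,x+t*.059),"obs (222,332.5)")
for v in range(296,326,2):
    u=217; print(v,np.round(C[v,u],3), p["image"][v,u], np.round(C[v,205],3),np.round(C[v,230],3))
import pickle; pickle.dump(p,open("g2.pkl","wb"))
save(p,"g3",cv2.resize(p["image"][270:340,180:260],None,fx=9,fy=9,interpolation=cv2.INTER_NEAREST))
print(o["qpos"],o["joint_vel"],o["tau"])
E
```

```text
[0.6123086  0.6093195  0.6118275  0.6125259  0.6108204  0.61201304
 0.6132252  0.61283964 0.61334336 0.6157278  0.61837524 0.61638236
 0.61725885 0.6164513  0.6170711  0.620498   0.619789   0.61780506
 0.6232674  0.6199303 ]
TCP px (np.float64(222.8288492482341), np.float64(315.6473509813841)) open near tip px (np.float64(223.26994655087563), np.float64(337.27503483458594)) (np.float64(223.38955921029688), np.float64(343.1398287639786)) obs (222,332.5)
296 [ 0.476 -0.421  0.174] [50 51 53] [ 0.458 -0.421  0.174] [ 0.494 -0.418  0.17 ]
298 [ 0.476 -0.422  0.171] [41 41 42] [ 0.459 -0.424  0.173] [ 0.494 -0.42   0.168]
300 [ 0.475 -0.422  0.166] [107 105 103] [ 0.458 -0.423  0.167] [ 0.493 -0.417  0.159]
302 [ 0.475 -0.422  0.16 ] [167 164 160] [ 0.457 -0.422  0.161] [ 0.493 -0.418  0.156]
304 [ 0.472 -0.414  0.145] [167 165 160] [ 0.457 -0.423  0.158] [ 0.491 -0.411  0.141]
306 [ 0.472 -0.414  0.14 ] [168 165 160] [ 0.454 -0.416  0.144] [ 0.491 -0.413  0.139]
308 [ 0.471 -0.415  0.137] [168 165 160] [ 0.454 -0.418  0.141] [ 0.491 -0.412  0.134]
310 [ 0.454 -0.347  0.042] [196 141 100]
[... 246 characters left out ...]
] [215 138  82] [ 0.429 -0.345  0.022] [ 0.475 -0.342  0.017]
318 [ 0.451 -0.346  0.017] [180 117  69] [ 0.429 -0.346  0.017] [ 0.475 -0.345  0.015]
320 [ 0.45  -0.345  0.01 ] [152  99  59] [ 0.429 -0.35   0.016] [ 0.474 -0.344  0.007]
322 [ 0.45  -0.345  0.002] [54 43 33] [ 0.428 -0.349  0.009] [ 0.474 -0.345  0.003]
324 [ 0.45  -0.349  0.003] [44 45 41] [ 0.427 -0.347 -0.   ] [ 0.474 -0.349  0.002]
[-6.92232027e-01  5.34961793e-01  1.61978050e+00 -1.87350869e-05
  9.87663881e-01  7.54243514e-01] [ 5.29140380e-04 -6.47884406e-04  3.03762638e-04 -1.58704643e-03
 -8.13122297e-06 -4.14360527e-04] [-2.58417764e-03 -6.01277590e+01 -2.92894685e+01  5.43127139e-02
 -3.66090762e-02 -9.06584614e-05]
```

View pics/g3.png

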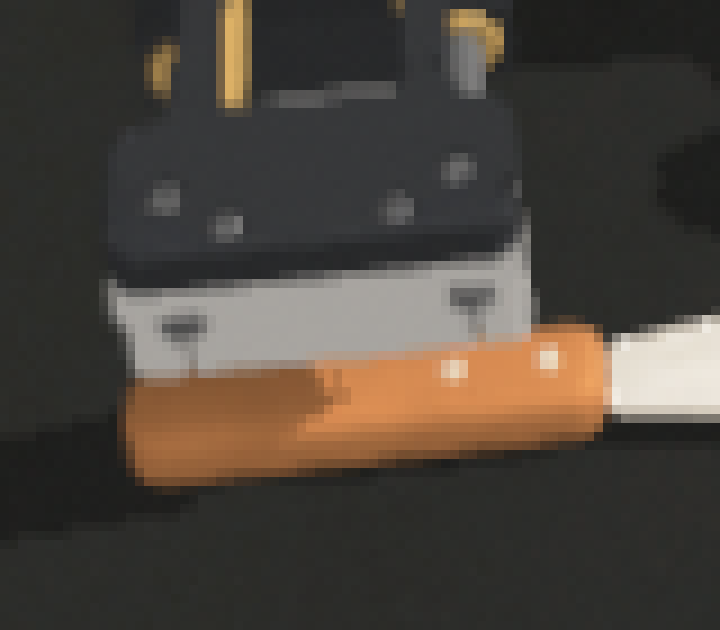

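The fingers shut without touching the handle, and the scraper has not moved. In the picture the tips seem to sit higher than the reported TCP. I'll lift and measure the true tip against the reported one.

Request:
servo_tool --pt "0 0 0.02 0 0 0 -1" --pt "0 0 0.04 0 0 0 -1" --pt "0 0 0.06 0 0 0 -1" --pt "0 0 0.08 0 0 0 -1" --pt "0 0 0.08 0 0 0 -0.7" --pt "0 0 0.08 0 0 0 -0.4" --pt "0 0 0.08 0 0 0 -0.4" --pt "0 0 0.08 0 0 0 -0.4"

```text
time_s: 5.03
ee_pos: [0.4592, -0.3332, 0.0857]
eef_rot: [-3.14, 0.002, 0.124]
force: [0.4, 0.3, -0.4]
grip_width: 0.0239
```

```bash
python3 - <<'E'
from h import *
o=ctrl.get_obs(); x=o["ee_pos"]; print(x,o["eef_rot"],o["grip_width"])
p=cams.camera("side"); C=cloud(p)
im=p["image"].copy(); 
save(p,"g4",cv2.resize(im[230:340,170:270],None,fx=6,fy=6,interpolation=cv2.INTER_NEAREST))
print("TCP px",proj(p,x))
t=np.array([np.sin(.124),-np.cos(.124),0])
h=o["grip_width"]/2
print("near",proj(p,x+t*h),"near outer",proj(p,x+t*(h+.0125)),"far",proj(p,x-t*h))
for v in range(270,340,3): print(v,[tuple(np.round(C[v,u],3)) for u in (217,222,227)],p["image"][v,222])
E
```

```text
[ 0.4592496  -0.33322723  0.08567741] [-3.13966583e+00  1.86762921e-03  1.24356094e-01] 0.023901089199368696
TCP px (np.float64(218.51427072103564), np.float64(288.2478974058535))
near (np.float64(218.57463074960947), np.float64(293.56402992510226)) near outer (np.float64(218.63944143881136), np.float64(299.2721487017459)) far (np.float64(218.45541699867385), np.float64(283.06443088473833))
270 [(np.float64(0.48), np.float64(-0.414), np.float64(0.222)), (np.float64(0.487), np.float64(-0.413), np.float64(0.221)), (np.float64(0.494), np.float64(-0.412), np.float64(0.219))] [167 164 160]
273 [(np.float64(0.479), np.float64(-0.413), np.float64(0.215)), (np.float64(0.486), np.float64(-0.413), np.float64(0.215)), (np.float64(0.493), np.float64(-0.412), np.float64(0.213))] [168 164 160]
276 [(np.float64(0.466), np.float64(-0.358), np.float64(0.146)), (np.float64(0.472), np.float64(-0.35), np.float64(0.136)), (np.float64(0.457), np.float64(-0.232), np.float64(0.004))] [147 143 139]
279 [(np.float64(0.465), np.float64(-0.358), np.float64(0.139)), (np.float64(0.473), np.float64(-0.357), np.flo
[... 3304 characters left out ...]
), np.float64(-0.361), np.float64(0.001)), (np.float64(0.47), np.float64(-0.361), np.float64(0.001))] [44 45 41]
333 [(np.float64(0.452), np.float64(-0.369), np.float64(0.003)), (np.float64(0.462), np.float64(-0.369), np.float64(0.004)), (np.float64(0.471), np.float64(-0.368), np.float64(0.002))] [43 43 40]
336 [(np.float64(0.453), np.float64(-0.375), np.float64(0.003)), (np.float64(0.462), np.float64(-0.374), np.float64(0.002)), (np.float64(0.472), np.float64(-0.376), np.float64(0.004))] [42 42 39]
339 [(np.float64(0.454), np.float64(-0.381), np.float64(0.003)), (np.float64(0.463), np.float64(-0.382), np.float64(0.003)), (np.float64(0.472), np.float64(-0.382), np.float64(0.004))] [44 44 41]
```

View pics/g4.png

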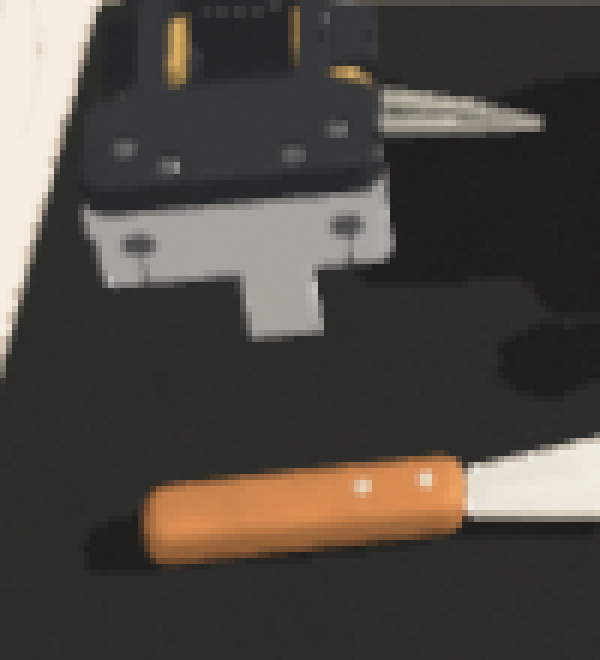

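```bash
python3 - <<'E'
from h import *
import pickle
P,D=pickle.load(open("s0.pkl","rb")); p=P["side"]
def tipz(u,v,x,h,yaw=.124):
    t=np.array([np.sin(yaw),-np.cos(yaw),0]); q=np.array(x)+t*(h+.0125)
    o,d=ray(p,u,v); s=(q-o)@t/(d@t); r=o+s*d; return np.round(r,4), np.round(r[2]-x[2],4)
print("partly open",tipz(217.5,286.3,(0.45925,-0.33323,0.0857),.01195))
print("open",tipz(150+288/4-.4,220+450/4-.4,(0.4597,-0.3336,0.0069),.047))
E
```

```text
partly open (array([ 0.4637, -0.3573,  0.1196]), np.float64(0.0339))
open (array([ 0.4671, -0.3926,  0.0411]), np.float64(0.0342))
```

Measured from two openings, the real fingertip sits 34 mm above the reported TCP when the tool points down. I'll allow for that and go down step by step, watching the force.

Request:
servo_tool --pt "0 0 0 0 0 0 1" --pt "0 0 0 0 0 0 1" --pt "0 0 -0.01 0 0 0 1" --pt "0 0 -0.03 0 0 0 1" --pt "0 0 -0.055 0 0 0 1" --pt "0 0 -0.08 0 0 0 1" --pt "0 0 -0.095 0 0 0 1" --pt "0 0 -0.1 0 0 0 1"

```text
time_s: 5.75
ee_pos: [0.4578, -0.3321, -0.0176]
eef_rot: [-3.136, 0.005, 0.124]
force: [0.7, 0.4, 0.2]
grip_width: 0.0779
```

```bash
python3 - <<'E'
from h import *
o=ctrl.get_obs(); x=o["ee_pos"]; print(x,o["eef_rot"],o["grip_width"],o["force"])
p=cams.camera("side"); C=cloud(p)
im=p["image"].copy(); 
save(p,"g5",cv2.resize(im[270:360,170:270],None,fx=7,fy=7,interpolation=cv2.INTER_NEAREST))
E
```

```text
[ 0.45784823 -0.33209831 -0.01763872] [-3.13635199  0.00496208  0.12431595] 0.07785893296814632 [0.69040717 0.3710563  0.18512622]
```

View pics/g5.png

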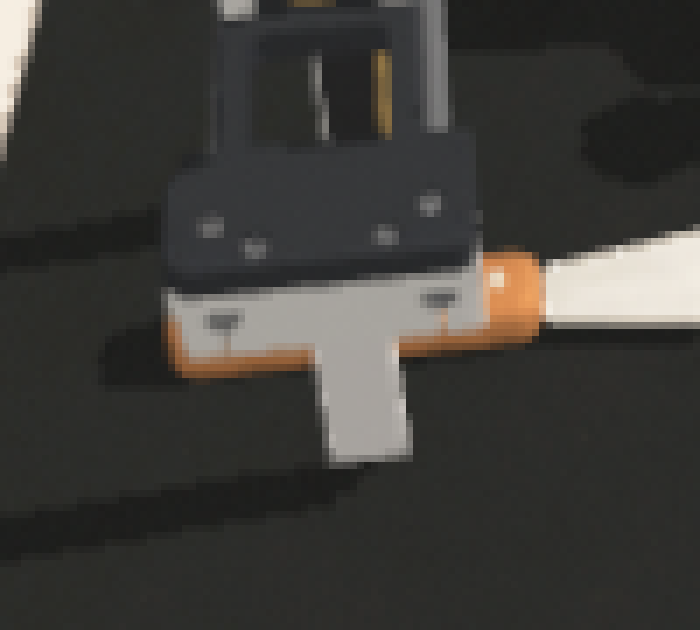

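```bash
cat >> h.py <<'E'
def delta(pos,rpy=None,R=None):
    o=ctrl.get_obs(); R0=Ro.from_euler('xyz',o["eef_rot"]); R1=Ro.from_euler('xyz',rpy) if R is None else Ro.from_matrix(R)
    print("shift",np.round(np.array(pos)-o["ee_pos"],4),"turn",np.round((R1*R0.inv()).as_rotvec(),4),"at",np.round(o["ee_pos"],4),np.round(o["eef_rot"],4),"w",round(o["grip_width"],4),"t",o["time_s"])
E
python3 -c "
from h import *
delta((.4595,-.3332,-.0275),(np.pi,0,.124))"
```

```text
shift [ 0.0013 -0.0009 -0.0105] turn [-0.0041 -0.005  -0.0003] at [ 0.4582 -0.3323 -0.017 ] [-3.1369  0.0044  0.1243] w 0.0822 t 5.8
```

Request:
servo_tool --pt "0.001 -0.001 -0.004 -0.004 -0.005 0 1" --pt "0.001 -0.001 -0.008 -0.004 -0.005 0 1" --pt "0.001 -0.001 -0.0105 -0.004 -0.005 0 1" --pt "0.001 -0.001 -0.0105 -0.004 -0.005 0 0.3" --pt "0.001 -0.001 -0.0105 -0.004 -0.005 0 -1" --pt "0.001 -0.001 -0.0105 -0.004 -0.005 0 -1" --pt "0.001 -0.001 -0.0105 -0.004 -0.005 0 -1" --pt "0.001 -0.001 -0.0105 -0.004 -0.005 0 -1"

```text
time_s: 6.47
ee_pos: [0.4609, -0.3338, -0.0246]
eef_rot: [3.139, -0.004, 0.124]
force: [-0.2, 7.9, 21.1]
grip_width: 0.0643
```

Request:
servo_tool --pt "0 0 0 0 0 0 -1" --pt "0 0 0 0 0 0 -1" --pt "0 0 0 0 0 0 -1" --pt "0 0 0 0 0 0 -1" --pt "0 0 0 0 0 0 -1" --pt "0 0 0 0 0 0 -1" --pt "0 0 0 0 0 0 -1" --pt "0 0 0 0 0 0 -1"

```text
time_s: 7.13
ee_pos: [0.461, -0.3337, -0.0245]
eef_rot: [3.14, -0.004, 0.124]
force: [-0.2, 2.4, 5.9]
grip_width: 0.0217
```

Holding the scraper: the opening is 21.7 mm against a 22 mm handle. The fingertips touched the mat at reported z -0.0245, so the true offset is about 27.5 mm. Lifting.

Request:
servo_tool --pt "0 0 0.01 0 0 0 -1" --pt "0 0 0.03 0 0 0 -1" --pt "-0.005 0 0.055 0 0 0 -1" --pt "-0.01 0 0.08 0 0 0 -1" --pt "-0.02 0 0.11 0 0 0 -1" --pt "-0.025 0 0.135 0 0 0 -1" --pt "-0.03 0 0.155 0 0 0 -1" --pt "-0.03 0 0.165 0 0 0 -1" --newtons 25

```text
time_s: 7.8
ee_pos: [0.4309, -0.3344, 0.1437]
eef_rot: [3.137, -0.006, 0.124]
force: [-0.7, -0.2, -0.1]
grip_width: 0.0211
```

```bash
python3 - <<'E'
from h import *
o=ctrl.get_obs(); x=o["ee_pos"]; print(x,o["eef_rot"],o["grip_width"],o["force"])
for n in ("side","top"):
    p=cams.camera(n); save(p,"l1"+n)
E
```

```text
[ 0.43092713 -0.3344014   0.14368793] [ 3.13671879 -0.00598884  0.12361895] 0.02111431082877201 [-0.65152513 -0.20959256 -0.07625446]
```

View pics/l1side.png

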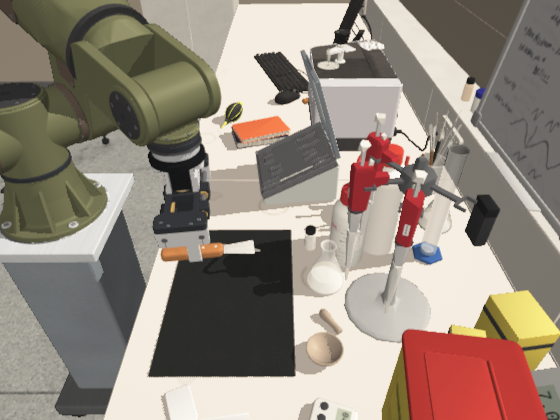

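Request:
servo_tool --pt "0 0.03 0.01 0 -0.03 0 -1" --pt "0 0.07 0.02 0 -0.06 0 -1" --pt "0 0.11 0.02 0 -0.1 0 -1" --pt "0 0.15 0.02 0 -0.15 0 -1" --pt "0 0.19 0.02 0 -0.2 0 -1" --pt "0 0.23 0.02 0 -0.25 0 -1" --pt "0 0.27 0.02 0 -0.3 0 -1" --pt "0 0.31 0.02 0 -0.35 0 -1"

```text
time_s: 8.57
ee_pos: [0.4307, -0.0225, 0.1609]
eef_rot: [3.093, -0.354, 0.131]
force: [1.7, -0.3, -0.2]
grip_width: 0.0214
```

```bash
cat > tgt.py <<'E'
from fit import *
V=(0.605,0.115,0.117)
def go(pt,hyp="a",off=.0275,dyaw=0,V=V):
    R,o=trayT(*V); Rt_=R@np.diag([1,-1,-1])
    if dyaw: Rt_=Ro.from_rotvec(R[:,2]*dyaw).as_matrix()@Rt_
    tip=tp(V,pt)
    rep=tip+off*Rt_[:,2] if hyp=="a" else tip-np.array([0,0,off])
    print(hyp,"tip",np.round(tip,4),"rep",np.round(rep,4)); delta(rep,R=Rt_)
E
python3 - <<'E'
from tgt import *
go((-19,46,80),"a"); go((-19,46,80),"b")
E
```

```text
a tip [0.5489 0.1547 0.1345] rep [0.5605 0.1561 0.1096]
shift [ 0.1298  0.1785 -0.0513] turn [ 0.0544 -0.0762  0.0044] at [ 0.4307 -0.0225  0.1609] [ 3.0934 -0.354   0.1312] w 0.0214 t 8.5667
b tip [0.5489 0.1547 0.1345] rep [0.5489 0.1547 0.107 ]
shift [ 0.1183  0.1772 -0.0539] turn [ 0.0544 -0.0762  0.0044] at [ 0.4307 -0.0225  0.1609] [ 3.0934 -0.354   0.1312] w 0.0214 t 8.5667
```

Request:
servo_tool --pt "0 0.035 0 0.01 -0.02 0 -1" --pt "0.01 0.075 0 0.02 -0.04 0 -1" --pt "0.03 0.11 0 0.03 -0.06 0 -1" --pt "0.05 0.14 -0.005 0.054 -0.076 0.004 -1" --pt "0.075 0.165 -0.01 0.054 -0.076 0.004 -1" --pt "0.1 0.178 -0.02 0.054 -0.076 0.004 -1" --pt "0.115 0.178 -0.035 0.054 -0.076 0.004 -1" --pt "0.12 0.178 -0.04 0.054 -0.076 0.004 -1"

```text
time_s: 9.23
ee_pos: [0.5506, 0.1562, 0.1168]
eef_rot: [3.141, -0.431, 0.118]
force: [-0.3, 0.4, -1.5]
grip_width: 0.0213
```

```bash
python3 - <<'E'
from tgt import *
import pickle
o=ctrl.get_obs(); print(o["ee_pos"],o["eef_rot"],o["grip_width"],o["force"],o["qpos"])
S={}
for n in ("side","top"):
    p=cams.camera(n); S[n]=p
pickle.dump((S,o),open("h1.pkl","wb"))
a=S["side"]["image"][60:230,190:360]; b=S["top"]["image"][130:300,130:300]
save(p,"h1",np.hstack([cv2.resize(q,(400,400),interpolation=cv2.INTER_CUBIC) for q in(a,b)]))
E
```

```text
[0.55061096 0.15621869 0.11683474] [ 3.14057387 -0.43108048  0.11844542] 0.021286229142568554 [-0.25955319  0.35319123 -1.53608972] [ 0.23929061  0.1783649   1.8931468  -0.08572801  0.64364967  1.74932012]
```

View pics/h1.png

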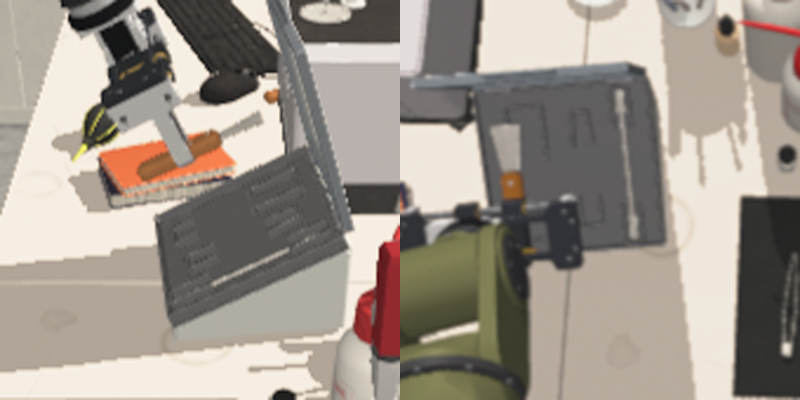

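```bash
python3 - <<'E'
from tgt import *
import pickle
S,o=pickle.load(open("h1.pkl","rb"))
a=S["side"]["image"][100:140,240:310]; b=S["top"]["image"][175:225,155:205]
save(S["side"],"h2",cv2.resize(a,None,fx=10,fy=10,interpolation=cv2.INTER_NEAREST))
save(S["side"],"h3",cv2.resize(b,None,fx=11,fy=11,interpolation=cv2.INTER_NEAREST))
E
```

```text
(no output)
```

View pics/h2.png

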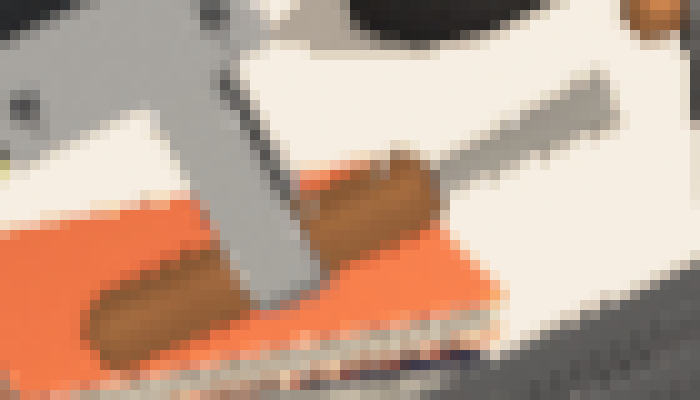

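View pics/h3.png

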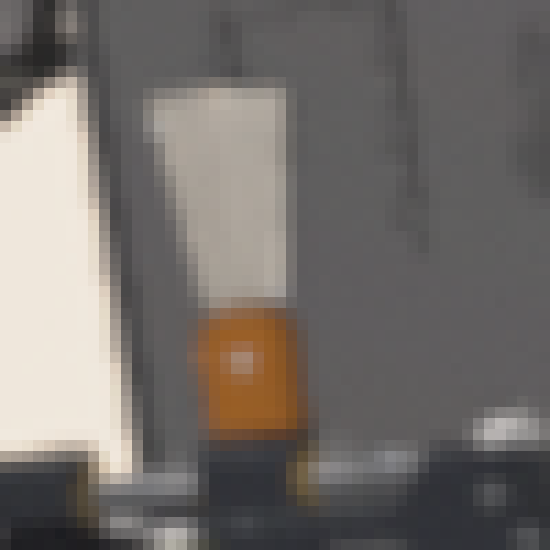

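```bash
python3 - <<'E'
from tgt import *
import pickle
S,o=pickle.load(open("h1.pkl","rb")); s,t=S["side"],S["top"]
R,og=trayT(*V)
L=lambda x:np.round((x-og)@R*1000,1)
def f(nm,a,b):
    A=(240+a[0]/10-.5,100+a[1]/10-.5); B=(155+b[0]/11-.5,175+b[1]/11-.5)
    x,e=tri(s,A,t,B); print(nm,np.round(x,4),"err",round(e,4),"tray",L(x)); return x
e=f("blade edge",(607,98),(218,92)); n=f("neck",(442,172),(248,308))
print("dir",(e-n)/np.linalg.norm(e-n),np.linalg.norm(e-n),R[:,0])
print("TCP rep in tray",L(o["ee_pos"]))
Rt_=Ro.from_euler('xyz',o["eef_rot"]).as_matrix()
for nm,tip in (("a",o["ee_pos"]-.0275*Rt_[:,2]),("b",o["ee_pos"]+[0,0,.0275])):
    be=tip+Rt_@[.094,0,-.008]; nk=tip+Rt_@[.044,0,-.008]; bt=tip+Rt_@[-.056,0,-.0085]
    ft=tip-Rt_@[0,-(.0107+.0125),0]
    print(nm,"tip tray",L(tip),"pred blade",L(be),"pix",np.round(proj(s,be),1),np.round(proj(t,be),1),"neck",np.round(proj(s,nk),1),np.round(proj(t,nk),1),"butt",np.round(proj(s,bt),1),"fingertip",np.round(proj(s,ft),1), np.round(proj(s,tip+Rt_@[0,.0232,0]),1))
C=cloud(s)
for (u,v) in ((255,131),(262,128),(273,123),(279,119),(266,124)): print((u,v),np.round(C[v,u],4),L(C[v,u]),s["image"][v,u])
E
```

```text
blade edge [0.6197 0.1635 0.1874] err 0.0009 tray [68.  46.5 97.9]
neck [0.5755 0.1575 0.1693] err 0.0053 tray [ 20.   45.7 100.3]
dir [0.91817221 0.12460638 0.37607584] 0.04813759139343671 [0.90011164 0.10579625 0.42261826]
TCP rep in tray [-24.8  47.3  63.2]
a tip tray [-24.7  47.3  90.7] pred blade [69.4 47.4 98.2] pix [300.4 108.8] [173.8 182.2] neck [282.7 117.4] [176.5 201.6] butt [248.2 133.8] fingertip [269.6 131.5] [269.6 131.5]
b tip tray [-13.2  47.3  88.2] pred blade [80.9 47.4 95.7] pix [304.9 107.7] [173.4 177.6] neck [287.2 116.2] [176.1 197. ] butt [252.5 132.7] fingertip [274.1 130.3] [274.1 130.3]
(255, 131) [0.5039 0.1408 0.1385] [-59.4  37.4 103.3] [159 104  63]
(262, 128) [0.5223 0.1392 0.1479] [-39.   33.7 104.1] [158 103  61]
(273, 123) [0.5506 0.1445 0.1592] [ -8.1  35.6 102.2] [156 100  60]
(279, 119) [0.566  0.1458 0.1697] [ 10.3  35.1 105.2] [163 107  62]
(266, 124) [0.5332 0.1291 0.1645] [-23.1  22.4 115.1] [168 165 159]
```

```bash
sed -i 's/^V=.*/V=(0.605,0.116,0.1175)/' tgt.py; python3 - <<'E'
from tgt import *
go((-18.5,46,28),"a")
E
```

```text
a tip [0.5712 0.1583 0.0876] rep [0.5827 0.1597 0.0626]
shift [ 0.033   0.0045 -0.0557] turn [ 0.0014 -0.0046  0.0011] at [0.5497 0.1552 0.1183] [ 3.1406 -0.4316  0.1168] w 0.0212 t 9.3333
```

Request:
servo_tool --pt "0.004 0.001 -0.007 0.001 -0.005 0.001 -1" --pt "0.01 0.002 -0.018 0.001 -0.005 0.001 -1" --pt "0.017 0.003 -0.03 0.001 -0.005 0.001 -1" --pt "0.024 0.004 -0.041 0.001 -0.005 0.001 -1" --pt "0.03 0.0045 -0.051 0.001 -0.005 0.001 -1" --pt "0.033 0.0045 -0.0557 0.001 -0.005 0.001 -1" --pt "0.033 0.0045 -0.0557 0.001 -0.005 0.001 -1" --pt "0.033 0.0045 -0.0557 0.001 -0.005 0.001 -1"

```text
time_s: 10.0
ee_pos: [0.5825, 0.1595, 0.063]
eef_rot: [3.141, -0.437, 0.117]
force: [0.9, -0.3, -0.5]
grip_width: 0.0213
```

```bash
python3 - <<'E'
from tgt import *
import pickle
go((-18.5,46,10),"a")
S={}
for n in ("side","top"): S[n]=cams.camera(n)
o=ctrl.get_obs(); pickle.dump((S,o),open("h2.pkl","wb"))
s,t=S["side"],S["top"]
save(s,"i1",cv2.resize(s["image"][100:190,230:345],None,fx=6.5,fy=6.5,interpolation=cv2.INTER_NEAREST))
save(s,"i2",cv2.resize(t["image"][150:230,155:225],None,fx=7,fy=7,interpolation=cv2.INTER_NEAREST))
E
```

```text
a tip [0.5788 0.1592 0.0712] rep [0.5903 0.1606 0.0463]
shift [ 0.0078  0.0011 -0.0167] turn [0.0004 0.0006 0.0004] at [0.5825 0.1595 0.063 ] [ 3.1411 -0.4369  0.1173] w 0.0213 t 10.0
```

View pics/i1.png

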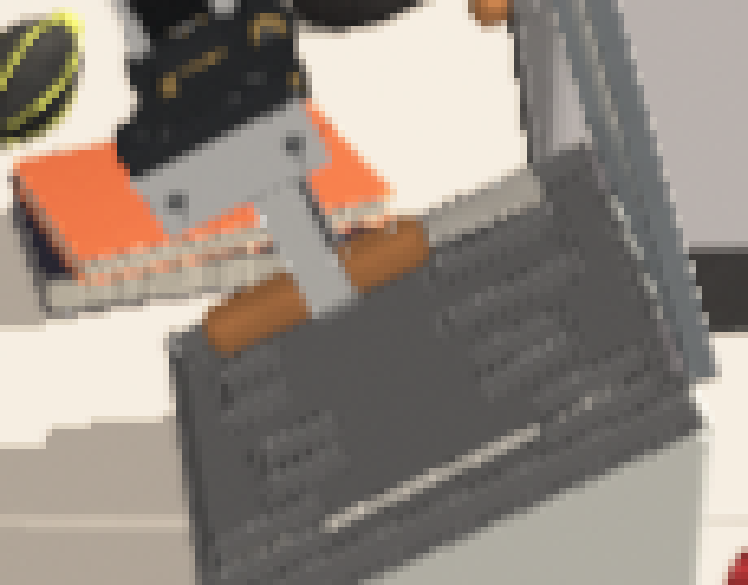

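View pics/i2.png

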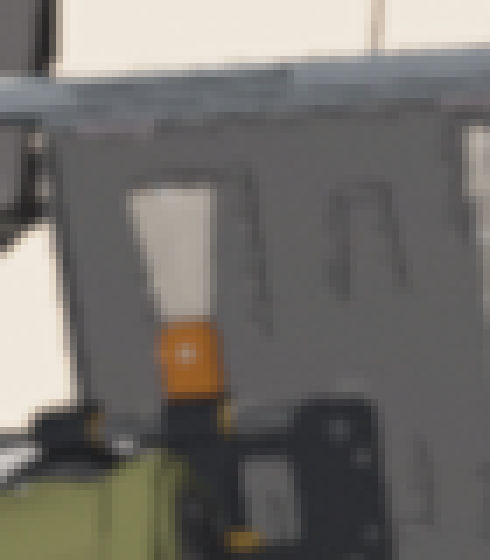

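```bash
python3 - <<'E'
from tgt import *
import pickle
S,o=pickle.load(open("h2.pkl","rb")); s,t=S["side"],S["top"]
R,og=trayT(*V)
L=lambda x:np.round((x-og)@R*1000,1)
x,e=tri(s,(312.7,128.7),t,(179.2,176.4)); print(np.round(x,4),e,L(x))
Rt_=Ro.from_euler('xyz',o["eef_rot"]).as_matrix(); tip=o["ee_pos"]-.0275*Rt_[:,2]
be=tip+Rt_@[.094,0,-.008]; print(L(tip),L(be),proj(s,be),proj(t,be))
# overlay of tray with top-fit and of the placed scraper, shifted by observed bias
for nm,p,obs in (("s",s,(312.7,128.7)),("t",t,(179.2,176.4))):
    print(nm,np.array(obs)-proj(p,be))
x0,y0,f=155,150,9
im=cv2.resize(t["image"][150:240,155:245],None,fx=f,fy=f,interpolation=cv2.INTER_CUBIC)
b=np.array((179.2,176.4))-proj(t,be)
def line(pts,col):
    q=[((np.array(proj(t,tp(V,a)))+b-[x0,y0]+.5)*f-.5) for a in pts]
    cv2.polylines(im,[np.int32(np.round(np.array(q)*8))],False,col,1,cv2.LINE_AA,3)
for z in (0,11):
  c=(0,255,0) if z else (255,255,0)
  line([(-50,59.5,z),(-78,59.5,z),(-78,32.5,z),(-50,32.5,z)],c)
  line([(24,64.5,z),(78,64.5,z),(78,27.5,z),(24,27.5,z)],c)
  line([(-32,-8,z),(-66,-8,z),(-66,-28,z),(-32,-28,z)],c)
  line([(27,-8,z),(67,-11.5,z),(67,-24.5,z),(27,-28,z)],c)
line([(-99,-102,14),(-99,102,14),(103,102,14),(103,-102,14),(-99,-102,14)],(255,0,0))
cv2.imwrite("pics/i3.png",cv2.resize(im,(750,750))[...,::-1][:600])
E
```

```text
[0.6544 0.1684 0.1292] 0.0013238350589662427 [75.  46.3 30.4]
[-18.2  46.   28.8] [75.8 46.  36.9] (np.float64(311.81465977990564), np.float64(126.77405729736253)) (np.float64(178.7642044280397), np.float64(176.2047662008931))
s [0.88534022 1.9259427 ]
t [0.43579557 0.1952338 ]
```

View pics/i3.png

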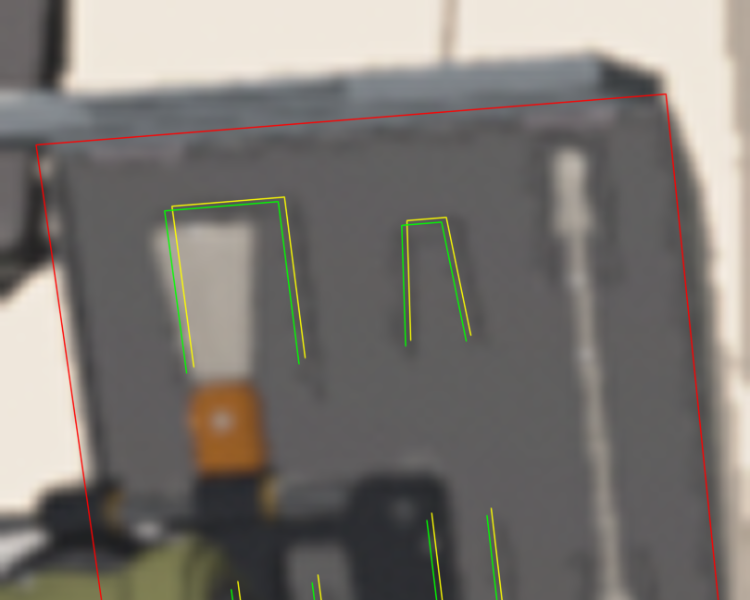

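Request:
servo_tool --pt "0.001 0 -0.003 0 0 0 -1" --pt "0.003 0.0005 -0.007 0 0 0 -1" --pt "0.005 0.001 -0.011 0 0 0 -1" --pt "0.0065 0.001 -0.0145 0 0 0 -1" --pt "0.0078 0.001 -0.0167 0 0 0 -1" --pt "0.0078 0.001 -0.0167 0 0 0 -1" --pt "0.0078 0.001 -0.0167 0 0 0 -1" --pt "0.0078 0.001 -0.0167 0 0 0 -1"

```text
time_s: 10.77
ee_pos: [0.5905, 0.1606, 0.0468]
eef_rot: [3.141, -0.438, 0.117]
force: [0.2, 0.5, -0.6]
grip_width: 0.0216
```

```bash
python3 - <<'E'
from tgt import *
go((-18.5,46,1),"a"); print(ctrl.get_obs()["force"])
E
```

```text
a tip [0.5825 0.1597 0.0631] rep [0.5941 0.161  0.0382]
shift [ 0.0035  0.0004 -0.0087] turn [0.0002 0.0015 0.0002] at [0.5905 0.1606 0.0468] [ 3.1412 -0.4378  0.1175] w 0.0216 t 10.7667
[ 0.24137622  0.47793713 -0.61455562]
```

Request:
servo_tool --pt "0.0005 0 -0.0015 0 0.001 0 -1" --pt "0.001 0 -0.003 0 0.001 0 -1" --pt "0.0015 0 -0.0045 0 0.001 0 -1" --pt "0.002 0 -0.006 0 0.001 0 -1" --pt "0.003 0.0004 -0.0075 0 0.001 0 -1" --pt "0.0035 0.0004 -0.0087 0 0.001 0 -1" --pt "0.0035 0.0004 -0.0087 0 0.001 0 -1" --pt "0.0035 0.0004 -0.0087 0 0.001 0 -1"

```text
time_s: 11.43
ee_pos: [0.594, 0.161, 0.0392]
eef_rot: [3.141, -0.437, 0.117]
force: [-15.9, -3.8, 17.0]
grip_width: 0.0212
```

```bash
python3 - <<'E'
from tgt import *
import pickle
go((-18.5,46,0),"a"); print(ctrl.get_obs()["force"])
S={}
for n in ("side","top"): S[n]=cams.camera(n)
o=ctrl.get_obs(); pickle.dump((S,o),open("h3.pkl","wb"))
s,t=S["side"],S["top"]
a=cv2.resize(s["image"][110:180,250:330],(400,350),interpolation=cv2.INTER_CUBIC)
b=cv2.resize(t["image"][155:225,155:235],(400,350),interpolation=cv2.INTER_CUBIC)
save(s,"j1",np.hstack([a,b]))
E
```

```text
a tip [0.583  0.1597 0.0622] rep [0.5945 0.1611 0.0373]
shift [ 0.0005  0.0001 -0.0019] turn [0.0002 0.001  0.0003] at [0.594  0.161  0.0392] [ 3.1412 -0.4373  0.1173] w 0.0212 t 11.4333
[-15.94181063  -3.79280259  16.97325102]
```

View pics/j1.png

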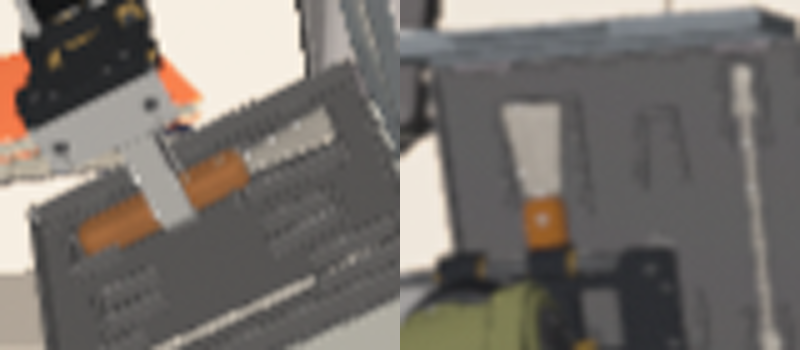

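```bash
cat > chk.py <<'E'
from tgt import *
import sys
def heights(s,t,pts=None):
    R,og=trayT(*V)
    for nm,p in (("s",s),("t",t)):
        C=cloud(p); L=(C-og)@R*1000; im=p["image"].astype(int)
        fl=(abs(L[...,0]+10)<25)&(abs(L[...,1]-15)<8)&(abs(L[...,2])<8)
        print(nm,"floor",np.round(np.median(L[fl],0),1),fl.sum())
        h=(im[...,0]-im[...,2]>45)&(abs(L[...,0])<95)&(abs(L[...,1]-46)<25)&(L[...,2]<60)
        for a in range(-80,40,10):
            q=L[h&(abs(L[...,0]-a)<5)]
            if len(q)>3: print("  handle x",a,"n",len(q),"y",np.round([q[:,1].min(),q[:,1].max()],1),"z p90",round(np.percentile(q[:,2],80),1))
        b=(im.sum(2)>330)&(im[...,0]-im[...,2]<45)&(L[...,0]>22)&(L[...,0]<95)&(abs(L[...,1]-46)<25)&(L[...,2]<60)
        q=L[b]
        if len(q)>3: print("  blade n",len(q),"x",np.round(np.percentile(q[:,0],[1,99]),1),"y",np.round([q[:,1].min(),q[:,1].max()],1),"z",np.round(np.percentile(q[:,2],[20,50,80]),1))
E
python3 - <<'E'
from chk import *
import pickle
S,o=pickle.load(open("h3.pkl","rb")); heights(S["side"],S["top"])
s=S["side"]; save(s,"j2",cv2.resize(s["image"][115:165,255:330],None,fx=10,fy=10,interpolation=cv2.INTER_NEAREST))
E
```

```text
s floor [-9.6 14.4  0.5] 60
  handle x -70 n 13 y [33.2 47.5] z p90 17.6
  handle x -60 n 23 y [30.1 51.7] z p90 17.1
  handle x -50 n 25 y [29.7 48.8] z p90 17.6
  handle x -40 n 29 y [30.  51.1] z p90 17.6
  handle x -30 n 15 y [31.2 49.3] z p90 17.8
  handle x -10 n 10 y [34.8 48.8] z p90 18.0
  handle x 0 n 28 y [29.6 48.3] z p90 18.6
  handle x 10 n 27 y [31.2 51. ] z p90 19.1
  handle x 20 n 27 y [31.3 49. ] z p90 19.1
  blade n 117 x [25.2 93. ] y [21.4 63.4] z [10.4 11.9 12.9]
t floor [ 0.9 15.1  0.2] 58
  handle x 0 n 21 y [37.  61.1] z p90 19.4
  handle x 10 n 30 y [35.7 55.9] z p90 20.0
  handle x 20 n 21 y [34.7 54.5] z p90 20.2
  blade n 184 x [24.9 75.9] y [32.3 62.9] z [ 9.8 11.7 13.5]
```

View pics/j2.png

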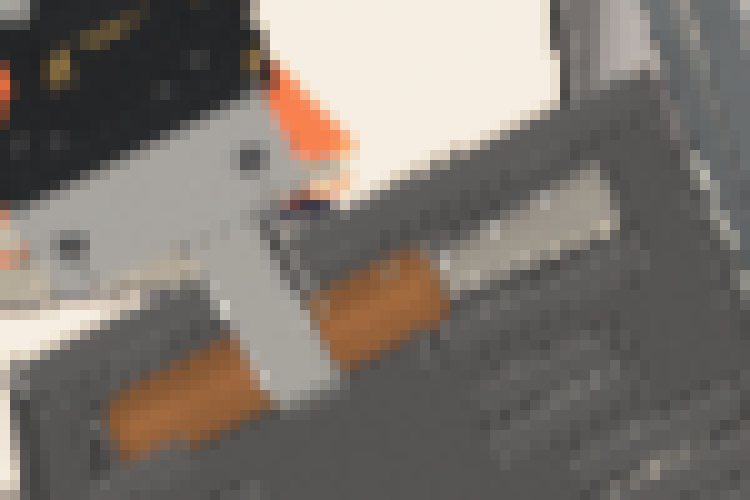

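Request:
servo_tool --pt "-0.0002 0 0.0006 0 0 0 -1" --pt "-0.0003 0 0.0008 0 0 0 -1" --pt "-0.0003 0 0.0008 0 0 0 -0.5" --pt "-0.0003 0 0.0008 0 0 0 -0.4" --pt "-0.0003 0 0.0008 0 0 0 -0.3" --pt "-0.0003 0 0.0008 0 0 0 -0.25" --pt "-0.0003 0 0.0008 0 0 0 -0.25" --pt "-0.0003 0 0.0008 0 0 0 -0.25"

```text
time_s: 12.2
ee_pos: [0.5937, 0.161, 0.0399]
eef_rot: [3.141, -0.437, 0.117]
force: [-0.5, 0.1, 0.4]
grip_width: 0.0353
```

```bash
python3 - <<'E'
from chk import *
import pickle
go((-18.5,46,0),"a"); print(ctrl.get_obs()["force"])
S={}
for n in ("side","top"): S[n]=cams.camera(n)
o=ctrl.get_obs(); pickle.dump((S,o),open("h4.pkl","wb"))
s,t=S["side"],S["top"]
save(s,"k1",cv2.resize(s["image"][115:165,255:330],None,fx=10,fy=10,interpolation=cv2.INTER_NEAREST))
heights(s,t)
E
```

```text
a tip [0.583  0.1597 0.0622] rep [0.5945 0.1611 0.0373]
shift [ 0.0008  0.0001 -0.0026] turn [0.0003 0.0009 0.0003] at [0.5937 0.161  0.0399] [ 3.1412 -0.4372  0.1174] w 0.0353 t 12.2
[-0.52726145  0.07518381  0.42687591]
s floor [-10.1  15.6   0. ] 61
  handle x -70 n 15 y [34.4 51.7] z p90 17.0
  handle x -60 n 24 y [32.7 51.8] z p90 17.8
  handle x -50 n 26 y [30.9 53.7] z p90 17.2
  handle x -40 n 29 y [28.7 54.9] z p90 17.5
  handle x -30 n 10 y [31.8 42.6] z p90 17.5
  handle x -10 n 13 y [31.4 52.6] z p90 18.5
  handle x 0 n 29 y [29.3 54.6] z p90 19.5
  handle x 10 n 29 y [31.1 54.3] z p90 19.6
  handle x 20 n 28 y [30.4 50.9] z p90 18.9
  blade n 116 x [25.2 93.1] y [22.1 64.9] z [10.6 11.8 12.9]
t floor [ 0.8 15.3 -0. ] 57
  handle x -10 n 5 y [51.6 61. ] z p90 19.3
  handle x 0 n 25 y [36.6 60.5] z p90 20.1
  handle x 10 n 29 y [35.6 55.7] z p90 19.7
  handle x 20 n 23 y [35.8 54.7] z p90 20.0
  blade n 180 x [25.1 74.3] y [31.5 62.9] z [ 9.7 12.2 14.1]
```

View pics/k1.png

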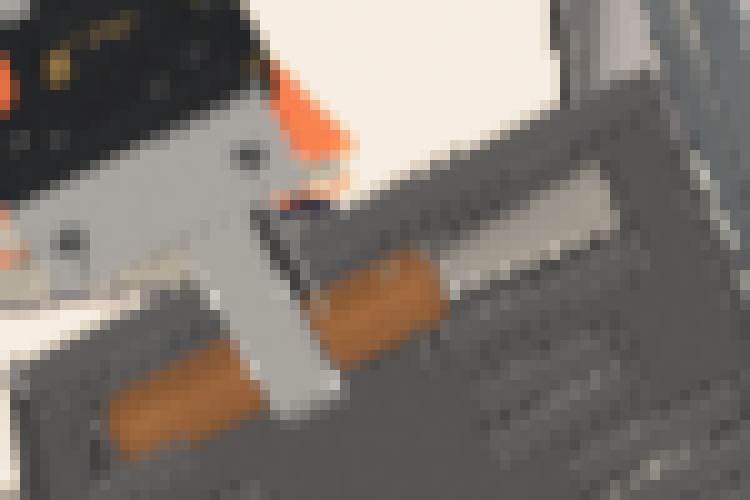

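Request:
servo_tool --pt "-0.002 0 0.005 0 0 0 -0.25" --pt "-0.007 -0.001 0.015 0 0 0 -0.25" --pt "-0.015 -0.002 0.033 0 0 0 -0.2" --pt "-0.025 -0.003 0.055 0 0 0 0" --pt "-0.04 -0.01 0.085 0 0 0 0.2" --pt "-0.06 -0.03 0.11 0 0.05 0 0.2" --pt "-0.09 -0.06 0.125 0 0.12 0 0.2" --pt "-0.12 -0.1 0.13 0 0.2 0 0.2"

```text
time_s: 12.97
ee_pos: [0.4797, 0.0707, 0.1718]
eef_rot: [-3.117, -0.24, 0.112]
force: [-0.2, -1.0, -0.1]
grip_width: 0.056
```

```bash
python3 - <<'E'
from chk import *
import pickle
S={}
for n in ("side","top"): S[n]=cams.camera(n)
o=ctrl.get_obs(); pickle.dump((S,o),open("h5.pkl","wb"))
s,t=S["side"],S["top"]
a=cv2.resize(s["image"][110:180,250:330],(400,350),interpolation=cv2.INTER_CUBIC)
b=cv2.resize(t["image"][155:245,155:245],(350,350),interpolation=cv2.INTER_CUBIC)
save(s,"k2",np.hstack([a,b]))
heights(s,t)
delta((.4548,-.1518,.10),(np.pi,0,-.054))
E
```

```text
s floor [-11.3  15.4   0.1] 63
  handle x -70 n 14 y [32.  51.8] z p90 16.9
  handle x -60 n 23 y [30.7 53.7] z p90 17.8
  handle x -50 n 27 y [32.2 52.1] z p90 17.3
  handle x -40 n 28 y [29.9 52.1] z p90 18.1
  handle x -30 n 27 y [31.6 50.2] z p90 18.4
  handle x -20 n 27 y [30.6 50.3] z p90 18.5
  handle x -10 n 29 y [30.2 53.3] z p90 19.4
  handle x 0 n 30 y [30.5 53.8] z p90 19.0
  handle x 10 n 29 y [29.3 52. ] z p90 19.1
  handle x 20 n 26 y [30.7 50.5] z p90 19.2
  blade n 117 x [24.9 92.7] y [26.8 62.9] z [10.5 11.8 13.4]
t floor [-10.2  14.2  -0.4] 102
  handle x -70 n 21 y [38.2 58.9] z p90 16.8
  handle x -60 n 30 y [36.8 58.5] z p90 19.2
  handle x -50 n 28 y [35.9 61. ] z p90 18.2
  handle x -40 n 28 y [36.7 61. ] z p90 19.3
  handle x -30 n 29 y [35.4 61.3] z p90 18.7
  handle x -20 n 29 y [35.1 60.6] z p90 19.5
  handle x -10 n 28 y [35.8 55.4] z p90 19.8
  handle x 0 n 32 y [35.  60.4] z p90 20.3
  handle x 10 n 26 y [35.8 56. ] z p90 21.9
  handle x 20 n 25 y [34.9 53.9] z p90 20.6
  blade n 181 x [25.1 74.1] y [31.8 63.8] z [ 9.9 11.9 14.1]
shift [-0.0254 -0.2194 -0.0711] turn [-0.0298  0.239  -0.1628] at [0.4802 0.0676 0.1711] [-3.118  -0.2394  0.1067] w 0.0564 t 13.0667
```

View pics/k2.png

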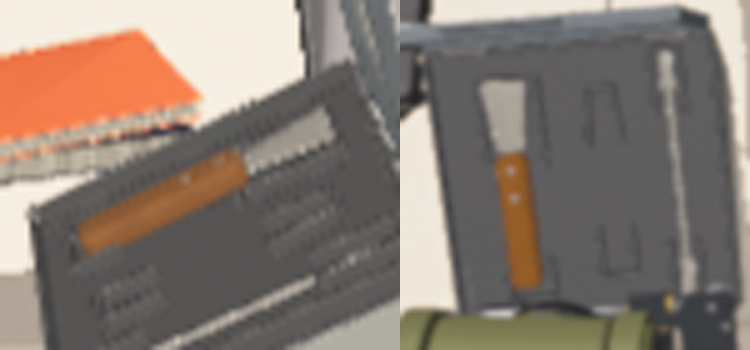

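```bash
python3 - <<'E'
from tgt import *
import pickle
S,o=pickle.load(open("h5.pkl","rb")); P,_=pickle.load(open("s0.pkl","rb"))
a=P["top"]["image"][158:235,160:200]; b=S["top"]["image"][158:235,160:200]
save(S["top"],"m1",np.hstack([cv2.resize(q,None,fx=7.5,fy=7.5,interpolation=cv2.INTER_NEAREST) for q in (a,b)]))
a=P["side"]["image"][120:165,260:325]; b=S["side"]["image"][120:165,260:325]
save(S["top"],"m2",np.vstack([cv2.resize(q,None,fx=6.5,fy=6.5,interpolation=cv2.INTER_NEAREST) for q in (a,b)]))
E
```

```text
(no output)
```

View pics/m1.png

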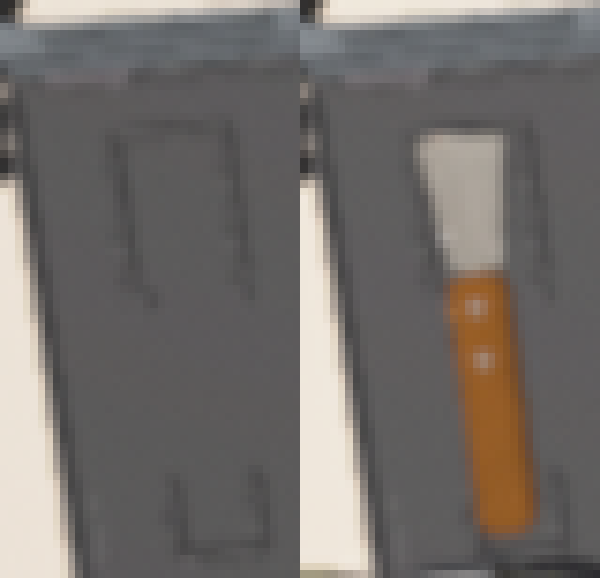

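View pics/m2.png

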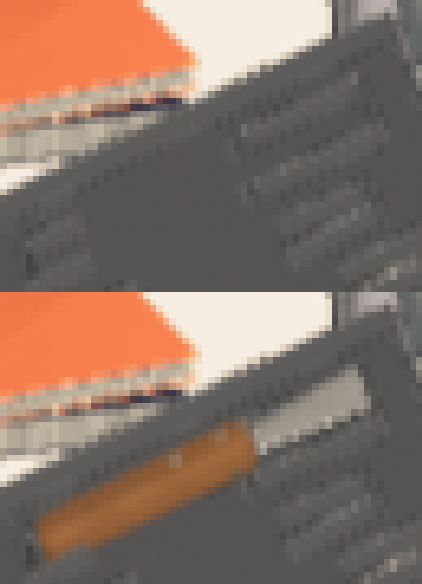

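The left blade corner (415,140 in the right half of the crop) lies over the bay's left rib line, and the butt end sits against the left side of its channel. So the scraper is about 2.5 mm too far left and the blade is propped up. I'll regrasp it, lift slightly, shift it right and lay it down again.

```bash
python3 - <<'E'
from tgt import *
go((-18.5,46,60),"a");go((-18.5,46,2),"a")
E
```

```text
a tip [0.5578 0.1567 0.1166] rep [0.5693 0.1581 0.0916]
shift [ 0.0891  0.0905 -0.0794] turn [-1.000e-04 -1.982e-01  2.900e-03] at [0.4802 0.0676 0.1711] [-3.118  -0.2394  0.1067] w 0.0564 t 13.0667
a tip [0.5821 0.1596 0.064 ] rep [0.5937 0.161  0.0391]
shift [ 0.1134  0.0934 -0.132 ] turn [-1.000e-04 -1.982e-01  2.900e-03] at [0.4802 0.0676 0.1711] [-3.118  -0.2394  0.1067] w 0.0564 t 13.0667
```

Request:
servo_tool --pt "0.01 0.03 0 0 -0.05 0.001 -0.2" --pt "0.03 0.065 -0.005 0 -0.12 0.003 -0.2" --pt "0.055 0.085 -0.02 0 -0.18 0.003 -0.2" --pt "0.075 0.0905 -0.045 0 -0.198 0.003 -0.2" --pt "0.089 0.0905 -0.07 0 -0.198 0.003 -0.2" --pt "0.089 0.0905 -0.0794 0 -0.198 0.003 -0.2" --pt "0.089 0.0905 -0.0794 0 -0.198 0.003 -0.2" --pt "0.089 0.0905 -0.0794 0 -0.198 0.003 -0.2"

```text
time_s: 13.73
ee_pos: [0.5688, 0.1582, 0.0921]
eef_rot: [-3.141, -0.436, 0.117]
force: [-0.2, -0.4, 0.0]
grip_width: 0.0375
```

```bash
python3 - <<'E'
from tgt import *
go((-18.5,46,2.5),"a")
E
```

```text
a tip [0.5819 0.1596 0.0644] rep [0.5934 0.161  0.0395]
shift [ 0.0246  0.0028 -0.0525] turn [-0.0001 -0.0005 -0.    ] at [0.5688 0.1582 0.0921] [-3.1414 -0.4358  0.1175] w 0.0375 t 13.7333
```

Request:
servo_tool --pt "0.004 0.0005 -0.009 0 0 0 -0.2" --pt "0.01 0.001 -0.021 0 0 0 -0.2" --pt "0.016 0.002 -0.034 0 0 0 -0.2" --pt "0.021 0.0025 -0.045 0 0 0 -0.2" --pt "0.0235 0.0028 -0.0505 0 0 0 -0.2" --pt "0.0246 0.0028 -0.0525 0 0 0 -0.2" --pt "0.0246 0.0028 -0.0525 0 0 0 -1" --pt "0.0246 0.0028 -0.0525 0 0 0 -1" --newtons 20

```text
time_s: 14.4
ee_pos: [0.5937, 0.161, 0.0404]
eef_rot: [-3.141, -0.437, 0.117]
force: [0.6, -0.0, 0.5]
grip_width: 0.028
```

Request:
servo_tool --pt "0 0 0 0 0 0 -1" --pt "0 0 0 0 0 0 -1" --pt "0 0 0 0 0 0 -1" --pt "0 0 0 0 0 0 -1" --pt "-0.0006 0 0.0015 0 0 0 -1" --pt "-0.0015 0 0.0035 0 0 0 -1" --pt "-0.0025 0 0.0055 0 0 0 -1" --pt "-0.0025 0 0.0055 0 0 0 -1"

```text
time_s: 15.07
ee_pos: [0.5911, 0.161, 0.0463]
eef_rot: [-3.141, -0.437, 0.117]
force: [-0.3, -0.5, -1.3]
grip_width: 0.0217
```

Request:
servo_tool --pt "0 -0.001 0 0 0 0 -1" --pt "0.0003 -0.0027 0 -0.001 0.01 0 -1" --pt "-0.0003 -0.0027 0 -0.002 0.02 0 -1" --pt "-0.0006 -0.0027 0 -0.0035 0.03 0 -1" --pt "-0.0006 -0.0027 0 -0.0035 0.03 0 -1" --pt "-0.0006 -0.0027 0 -0.0035 0.03 0 -1" --pt "-0.0006 -0.0027 0 -0.0035 0.03 0 -1" --pt "-0.0006 -0.0027 0 -0.0035 0.03 0 -1"

```text
time_s: 15.73
ee_pos: [0.5904, 0.1583, 0.0462]
eef_rot: [-3.141, -0.407, 0.117]
force: [0.1, -0.6, -1.3]
grip_width: 0.0212
```

```bash
python3 - <<'E'
from chk import *
import pickle
print(ctrl.get_obs()["force"]); R,og=trayT(*V); print(np.round(R[:,2],3))
S={}
for n in ("side","top"): S[n]=cams.camera(n)
o=ctrl.get_obs(); pickle.dump((S,o),open("h6.pkl","wb"))
s,t=S["side"],S["top"]
a=cv2.resize(s["image"][115:165,255:330],(400,267),interpolation=cv2.INTER_CUBIC)
b=cv2.resize(t["image"][158:235,160:200],None,fx=7,fy=7,interpolation=cv2.INTER_NEAREST)
save(s,"n1",np.hstack([np.vstack([a,np.zeros((b.shape[0]-267,400,3),np.uint8)]),b]))
heights(s,t)
E
```

```text
[ 0.13879087 -0.61107263 -1.29002947]
[-0.42  -0.05   0.906]
s floor [-9.3 15.  -0.1] 60
  handle x -70 n 17 y [30.2 48.2] z p90 24.6
  handle x -60 n 27 y [28.7 49.3] z p90 24.4
  handle x -50 n 28 y [28.7 50.4] z p90 24.7
  handle x -40 n 28 y [28.1 48.5] z p90 25.4
  handle x -30 n 17 y [29.  46.4] z p90 23.8
  handle x -10 n 7 y [29.6 49.4] z p90 24.5
  handle x 0 n 30 y [27.9 49.4] z p90 24.2
  handle x 10 n 28 y [27.3 47. ] z p90 24.2
  handle x 20 n 28 y [27.7 48.7] z p90 24.1
  blade n 101 x [27.5 93.1] y [25.5 63.1] z [15.  15.9 16.9]
t floor [ 0.6 14.8 -0.5] 57
  handle x 0 n 11 y [33.6 59.6] z p90 26.7
  handle x 10 n 32 y [32.9 59.3] z p90 25.0
  handle x 20 n 23 y [33.6 53.4] z p90 25.3
  blade n 193 x [23.9 74.4] y [28.9 62.7] z [14.  16.2 18.1]
```

View pics/n1.png

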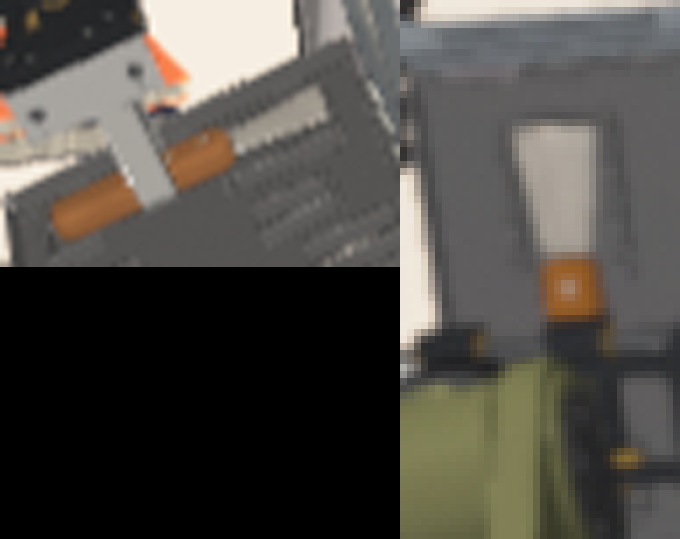

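Request:
servo_tool --pt "0.0004 0 -0.001 0 0 0 -1" --pt "0.001 0 -0.002 0 0 0 -1" --pt "0.0014 0 -0.003 0 0 0 -1" --pt "0.0018 0 -0.004 0 0 0 -1" --pt "0.0023 0 -0.005 0 0 0 -1" --pt "0.0028 0.0003 -0.006 0 0 0 -1" --pt "0.003 0.0003 -0.0066 0 0 0 -1" --pt "0.003 0.0003 -0.0066 0 0 0 -1"

```text
time_s: 16.5
ee_pos: [0.5933, 0.1585, 0.0404]
eef_rot: [-3.141, -0.407, 0.117]
force: [-13.4, -3.9, 14.2]
grip_width: 0.0216
```

```bash
python3 - <<'E'
from chk import *
import pickle
o=ctrl.get_obs();print(o["force"],o["ee_pos"])
S={}
for n in ("side","top"): S[n]=cams.camera(n)
heights(S["side"],S["top"])
E
```

```text
[-13.41892214  -3.92791652  14.16016318] [0.59327643 0.15852693 0.04038742]
s floor [-10.9  14.9  -0.1] 64
  handle x -70 n 13 y [31.8 47.5] z p90 16.6
  handle x -60 n 21 y [31.1 47.7] z p90 16.6
  handle x -50 n 27 y [28.6 47.4] z p90 18.0
  handle x -40 n 26 y [27.6 49.8] z p90 17.0
  handle x -30 n 18 y [27.6 42.8] z p90 17.9
  handle x -10 n 4 y [31.  40.8] z p90 18.7
  handle x 0 n 28 y [28.2 47.2] z p90 18.6
  handle x 10 n 28 y [28.8 62.5] z p90 19.0
  handle x 20 n 27 y [28.7 47.7] z p90 18.8
  blade n 116 x [26.6 92.7] y [24.3 65.7] z [10.5 11.7 13.1]
t floor [ 0.6 15.8 -0.8] 57
  handle x 0 n 9 y [34.9 53.9] z p90 19.8
  handle x 10 n 29 y [33.  57.3] z p90 20.8
  handle x 20 n 25 y [32.5 51.5] z p90 21.2
  blade n 197 x [24.8 74.5] y [29.2 62.6] z [ 8.  11.1 13.1]
```

```bash
python3 - <<'E'
from tgt import *
import pickle
S={}
for n in ("side","top"): S[n]=cams.camera(n)
o=ctrl.get_obs(); pickle.dump((S,o),open("h7.pkl","wb"))
Vt=(.6033,.1149,.1182)
t=S["top"]
def ov(p,W,x0,y0,x1,y1,f,name,flip=False):
    im=cv2.resize(p["image"][y0:y1,x0:x1],None,fx=f,fy=f,interpolation=cv2.INTER_NEAREST)
    def line(pts,col):
        q=[((np.array(proj(p,tp(W,a)))-[x0,y0]+.5)*f-.5) for a in pts]
        cv2.polylines(im,[np.int32(np.round(np.array(q)*8))],False,col,1,cv2.LINE_AA,3)
    for z,c in ((0,(255,255,0)),(11,(0,255,0))):
        line([(24,64.5,z),(78,64.5,z),(78,27.5,z),(24,27.5,z)],c)
        line([(-50,59.5,z),(-78,59.5,z),(-78,32.5,z),(-50,32.5,z)],c)
    return im
P,_=pickle.load(open("s0.pkl","rb")); S5,_=pickle.load(open("h5.pkl","rb"))
ims=[ov(q,Vt,165,165,195,205,9,"") for q in (P["top"],S5["top"],t)]
save(t,"o1",np.hstack(ims)[:, :])
print(np.hstack(ims).shape)
E
```

```text
(360, 810, 3)
```

View pics/o1.png

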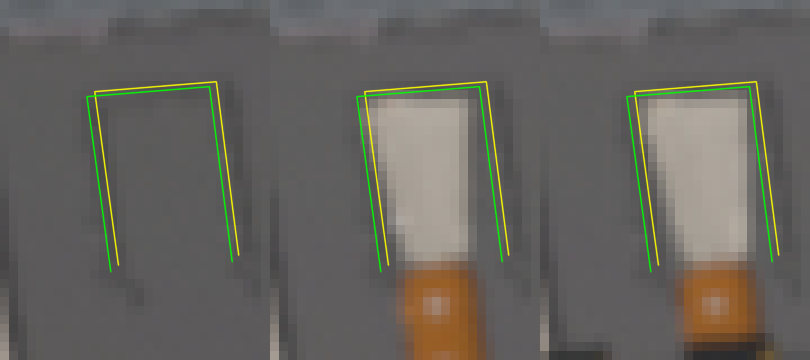

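```bash
python3 - <<'E'
from tgt import *
import pickle
P,_=pickle.load(open("s0.pkl","rb"))
R,og=trayT(*V)
for nm in ("top","side"):
    p=P[nm]; L=(cloud(p)-og)@R*1000
    fl=(abs(L[...,0])<40)&(abs(L[...,1]-15)<20)&(abs(L[...,2])<10); print(nm,"floor z",L[fl][:,2].mean(),"sd",L[fl][:,2].std())
    for a0,a1 in ((30,75),(-76,-52)):
        m=(L[...,0]>a0)&(L[...,0]<a1)&(abs(L[...,1])<110)&(L[...,2]>7.5)&(L[...,2]<20)
        y=L[m][:,1]; h,e=np.histogram(y,bins=np.arange(-110,112,2)); print(a0,a1,[(int(e[i]),int(h[i])) for i in range(len(h)) if h[i]>1])
    for b0,b1 in ((32,60),(-28,-8)):
        m=(L[...,1]>b0)&(L[...,1]<b1)&(abs(L[...,0])<110)&(L[...,2]>7.5)&(L[...,2]<20)
        x=L[m][:,0]; h,e=np.histogram(x,bins=np.arange(-110,112,2)); print("x at y",b0,b1,[(int(e[i]),int(h[i])) for i in range(len(h)) if h[i]>1])
E
```

```text
top floor z 0.22655376825169343 sd 2.5042244673704483
30 75 [(-106, 5), (-104, 13), (-102, 10), (-82, 5), (-80, 10), (-78, 2), (-62, 2), (-60, 7), (-58, 9), (-34, 3), (-32, 8), (-30, 7), (-14, 5), (-12, 8), (-10, 2), (20, 9), (22, 11), (24, 4), (60, 2), (62, 13), (64, 12), (94, 11), (96, 14), (98, 7)]
-76 -52 [(-106, 2), (-104, 6), (-102, 6), (-82, 2), (-80, 7), (-60, 6), (-58, 6), (-36, 3), (-34, 6), (-32, 4), (-28, 2), (-20, 2), (-18, 2), (-14, 2), (-12, 2), (-10, 4), (-8, 4), (26, 5), (28, 5), (56, 4), (58, 6), (94, 6), (96, 7), (98, 2)]
x at y 32 60 [(-104, 5), (-102, 9), (-100, 3), (-86, 7), (-84, 4), (-62, 2), (-60, 2), (14, 2), (72, 2), (74, 7), (76, 6), (94, 6), (96, 7), (98, 5), (100, 3), (102, 2), (104, 4)]
x at y -28 -8 [(-104, 4), (-102, 6), (-100, 4), (-74, 3), (-72, 6), (-48, 2), (26, 2), (62, 4), (64, 4), (94, 7), (96, 5), (98, 2), (100, 4)]
side floor z 0.84151780083355 sd 2.433494103737635
30 75 [(-110, 7), (-108, 28), (-106, 19), (-104, 6), (-86, 6), (-84, 12), (-82, 7), (-64, 7), (-62, 11), (-60, 5), (-38, 4), (-36, 8), (-34, 8), (-32, 5), (-30, 2), (-18, 6), (-16, 10), (-14, 8), (-12, 2), (16, 6), (18, 12), (20, 9), (56, 6), (58, 7), (60, 7), (62, 5), (64, 2), (90, 9), (92, 12), (94, 12), (96, 7)]
-76 -52 [(-110, 3), (-108, 10), (-106, 12), (-104, 4), (-84, 9), (-82, 5), (-80, 3), (-64, 6), (-62, 8), (-60, 2), (-38, 10), (-20, 2), (-16, 3), (-14, 3), (-12, 5), (22, 3), (24, 7), (26, 4), (50, 2), (52, 2), (54, 7), (56, 3), (90, 5), (92, 8), (94, 5), (96, 3)]
x at y 32 60 [(-102, 2), (-100, 7), (-98, 3), (-84, 2), (-82, 5), (-76, 2), (-70, 2), (-62, 3), (-56, 2), (14, 2), (16, 2), (46, 2), (62, 2), (74, 2), (76, 2), (78, 3), (96, 4), (98, 6), (100, 2), (106, 2)]
x at y -28 -8 [(-102, 2), (-100, 5), (-98, 4), (-72, 3), (-70, 4), (-64, 2), (-60, 2), (-54, 3), (-46, 2), (-42, 3), (-40, 2), (30, 2), (32, 2), (36, 2), (38, 2), (44, 2), (48, 2), (50, 2), (58, 2), (64, 3), (66, 2), (96, 4), (98, 3)]
```

Taken against the ribs in the same camera's depth image, the blade edge is on the upper end rib. That also explains the push down the slope. The tray is about 3 mm nearer in x than my fit, so I'll lift, move 3.3 mm down the slope, level the scraper and lower it again.

Request:
servo_tool --pt "-0.001 0 0.0025 0 0 0 -1" --pt "-0.002 0 0.0045 0 0 0 -1" --pt "-0.003 -0.0003 0.0065 0 0 0 -1" --pt "-0.0045 -0.0008 0.006 0 0.01 0 -1" --pt "-0.0065 -0.001 0.005 -0.003 0.025 0 -1" --pt "-0.0067 -0.001 0.005 -0.003 0.025 0 -1" --pt "-0.0067 -0.001 0.005 -0.003 0.025 0 -1" --pt "-0.0067 -0.001 0.005 -0.003 0.025 0 -1"

```text
time_s: 17.37
ee_pos: [0.5866, 0.1575, 0.0452]
eef_rot: [-3.142, -0.382, 0.117]
force: [-0.1, -0.6, 0.5]
grip_width: 0.0212
```

```bash
sed -i 's/^V=.*/V=(0.602,0.1145,0.1175)/' tgt.py; python3 - <<'E'
from chk import *
import pickle
o=ctrl.get_obs();print(o["force"],o["ee_pos"],o["eef_rot"])
S={}
for n in ("side","top"): S[n]=cams.camera(n)
heights(S["side"],S["top"])
E
```

```text
[-0.1045604  -0.64678174  0.50752135] [0.5865623  0.15749271 0.04518096] [-3.14154828 -0.38151829  0.11738235]
s floor [-10.   14.8  -1.2] 62
  handle x -70 n 19 y [29.5 47.1] z p90 23.8
  handle x -60 n 26 y [29.1 50.5] z p90 24.1
  handle x -50 n 27 y [27.9 48.9] z p90 24.4
  handle x -40 n 29 y [29.8 51.1] z p90 24.1
  handle x -30 n 16 y [27.6 44.3] z p90 24.6
  handle x -10 n 8 y [30.6 48.2] z p90 23.6
  handle x 0 n 28 y [29.3 49.3] z p90 24.1
  handle x 10 n 28 y [28.  48.9] z p90 24.1
  handle x 20 n 28 y [29.  48.1] z p90 24.1
  blade n 99 x [26.1 93.5] y [22.1 65.8] z [14.5 15.4 16.2]
t floor [ 1.1 15.8 -2. ] 56
  handle x 10 n 34 y [34.2 61. ] z p90 24.9
  handle x 20 n 20 y [35.  51.9] z p90 25.2
  blade n 200 x [23.8 74. ] y [29.3 63.5] z [12.6 14.8 16.8]
```

Request:
servo_tool --pt "0.0006 0 -0.0015 0 0 0 -1" --pt "0.0012 0 -0.003 0 0 0 -1" --pt "0.0018 0.0001 -0.0042 0 0 0 -1" --pt "0.0022 0.0002 -0.005 0 0 0 -1" --pt "0.0025 0.0002 -0.0056 0 0 0 -1" --pt "0.0028 0.0003 -0.0062 0 0 0 -1" --pt "0.003 0.0003 -0.0066 0 0 0 -1" --pt "0.003 0.0003 -0.0066 0 0 0 -1"

```text
time_s: 18.13
ee_pos: [0.5896, 0.1578, 0.0386]
eef_rot: [-3.142, -0.382, 0.117]
force: [0.4, -0.5, -0.6]
grip_width: 0.0213
```

```bash
python3 - <<'E'
from chk import *
import pickle
o=ctrl.get_obs();print(o["force"],o["ee_pos"],o["eef_rot"])
S={}
for n in ("side","top"): S[n]=cams.camera(n)
heights(S["side"],S["top"])
E
```

```text
[ 0.35286293 -0.49183576 -0.59188759] [0.58957365 0.1578122  0.03858414] [-3.14154048 -0.38156918  0.11744609]
s floor [-10.3  14.2  -1.4] 57
  handle x -70 n 13 y [30.1 50.1] z p90 16.4
  handle x -60 n 23 y [27.4 49.7] z p90 16.8
  handle x -50 n 25 y [28.5 50.4] z p90 17.0
  handle x -40 n 28 y [29.6 51. ] z p90 16.8
  handle x -30 n 17 y [27.8 45.7] z p90 17.5
  handle x -10 n 7 y [29.2 48.3] z p90 15.9
  handle x 0 n 28 y [30.3 51.8] z p90 16.6
  handle x 10 n 30 y [29.1 51.5] z p90 16.8
  handle x 20 n 25 y [28.  68.5] z p90 16.1
  blade n 118 x [26.5 93.4] y [22.1 65.8] z [6.5 7.8 9. ]
t floor [ 1.8 15.8 -1.9] 52
  handle x 0 n 7 y [38.6 59.1] z p90 16.5
  handle x 10 n 27 y [35.2 54.7] z p90 18.4
  handle x 20 n 23 y [33.7 54. ] z p90 17.2
  blade n 198 x [24.3 74.2] y [27.4 63.9] z [4.4 7.4 9.6]
```

Request:
servo_tool --pt "0.0002 0 -0.0004 0 0 0 -1" --pt "0.0004 0 -0.0008 0 0 0 -1" --pt "0.0005 0 -0.0012 0 0 0 -1" --pt "0.0007 0 -0.0015 0 0 0 -1" --pt "0.0007 0 -0.0015 0 0 0 -1" --pt "0.0007 0 -0.0015 0 0 0 -1" --pt "0.0007 0 -0.0015 0 0 0 -1" --pt "0.0007 0 -0.0015 0 0 0 -1"

```text
time_s: 18.9
ee_pos: [0.5901, 0.1578, 0.0376]
eef_rot: [-3.142, -0.382, 0.117]
force: [-8.0, -1.4, 8.7]
grip_width: 0.0214
```

Request:
servo_tool --pt "0 0 0.0003 0 0 0 -1" --pt "0 0 0.0003 0 0 0 -0.5" --pt "0 0 0.0003 0 0 0 -0.4" --pt "0 0 0.0003 0 0 0 -0.3" --pt "0 0 0.0003 0 0 0 -0.25" --pt "0 0 0.0003 0 0 0 -0.25" --pt "0 0 0.0003 0 0 0 -0.25" --pt "-0.001 0 0.003 0 0 0 -0.25"

```text
time_s: 19.57
ee_pos: [0.5889, 0.1578, 0.0402]
eef_rot: [3.142, -0.381, 0.117]
force: [-0.5, -0.4, 0.8]
grip_width: 0.0354
```

Request:
servo_tool --pt "-0.003 0 0.007 0 0 0 -0.25" --pt "-0.008 -0.001 0.018 0 0 0 -0.25" --pt "-0.015 -0.002 0.035 0 0 0 -0.2" --pt "-0.025 -0.003 0.055 0 0 0 0" --pt "-0.04 -0.01 0.085 0 0 0 0.2" --pt "-0.06 -0.03 0.11 0 0.05 0 0.2" --pt "-0.09 -0.06 0.125 0 0.12 0 0.2" --pt "-0.12 -0.1 0.13 0 0.2 0 0.2"

```text
time_s: 20.23
ee_pos: [0.4749, 0.0674, 0.1723]
eef_rot: [-3.117, -0.184, 0.113]
force: [0.1, -0.1, 0.4]
grip_width: 0.0562
```

```bash
python3 - <<'E'
from chk import *
import pickle
S={}
for n in ("side","top"): S[n]=cams.camera(n)
o=ctrl.get_obs(); pickle.dump((S,o),open("h8.pkl","wb"))
s,t=S["side"],S["top"]
a=cv2.resize(s["image"][110:180,250:330],(400,350),interpolation=cv2.INTER_CUBIC)
b=cv2.resize(t["image"][155:245,155:245],(350,350),interpolation=cv2.INTER_CUBIC)
save(s,"q1",np.hstack([a,b]))
heights(s,t)
delta((.4548,-.1518,.10),(np.pi,0,-.054))
E
```

```text
s floor [-9.9 15.8 -1.4] 60
  handle x -70 n 13 y [30.4 49.2] z p90 16.1
  handle x -60 n 21 y [29.8 47.5] z p90 16.1
  handle x -50 n 24 y [29.6 49.5] z p90 15.8
  handle x -40 n 27 y [28.  52.4] z p90 16.0
  handle x -30 n 28 y [27.9 51.2] z p90 15.5
  handle x -20 n 29 y [27.6 54.2] z p90 15.8
  handle x -10 n 26 y [28.9 47. ] z p90 15.4
  handle x 0 n 29 y [28.1 51.5] z p90 15.1
  handle x 10 n 24 y [28.9 51.9] z p90 16.3
  handle x 20 n 25 y [28.  50.7] z p90 15.8
  blade n 116 x [26.5 75.7] y [24.5 63.7] z [6.  7.4 8.6]
t floor [-9.8 15.4 -2. ] 98
  handle x -70 n 18 y [35. 58.] z p90 16.7
  handle x -60 n 28 y [35.5 58.7] z p90 17.3
  handle x -50 n 26 y [34.2 54.4] z p90 17.4
  handle x -40 n 31 y [33.6 59.2] z p90 16.8
  handle x -30 n 27 y [34.3 54.3] z p90 17.4
  handle x -20 n 31 y [34.1 58.9] z p90 17.5
  handle x -10 n 27 y [34.6 54.6] z p90 17.0
  handle x 0 n 32 y [34.3 59.5] z p90 16.6
  handle x 10 n 27 y [33.6 55.3] z p90 16.1
  handle x 20 n 24 y [34.1 54.5] z p90 16.9
  blade n 194 x [23.6 73.8] y [28.4 62.7] z [4.6 7.6 9.3]
shift [-0.0205 -0.2162 -0.0714] turn [-0.0285  0.1825 -0.1639] at [0.4753 0.0644 0.1714] [-3.118  -0.183   0.1082] w 0.0565 t 20.3333
```

View pics/q1.png

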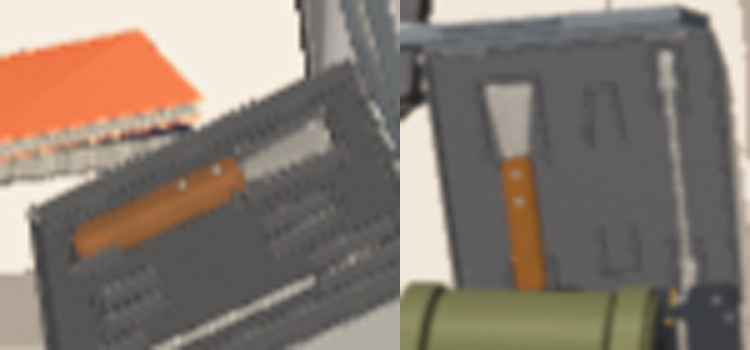

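The scraper now lies flat: handle top 17 mm above the floor, blade 9 mm, inside the ribs. Next, the tweezers.

Request:
servo_tool --pt "0 -0.03 0 -0.005 0.03 -0.02 0.2" --pt "-0.005 -0.065 0 -0.01 0.06 -0.05 0.2" --pt "-0.01 -0.1 -0.005 -0.015 0.1 -0.08 0.2" --pt "-0.015 -0.135 -0.015 -0.02 0.13 -0.11 0.2" --pt "-0.0205 -0.17 -0.03 -0.0285 0.16 -0.14 0.2" --pt "-0.0205 -0.2 -0.05 -0.0285 0.1825 -0.164 0.2" --pt "-0.0205 -0.2162 -0.07 -0.0285 0.1825 -0.164 0.2" --pt "-0.0205 -0.2162 -0.0714 -0.0285 0.1825 -0.164 0.2"

```text
time_s: 21.0
ee_pos: [0.4534, -0.1533, 0.0968]
eef_rot: [-3.141, 0.004, -0.057]
force: [-0.1, 0.4, -0.5]
grip_width: 0.0566
```

```bash
sed -i 's/^V=.*/V=(0.602,0.113,0.1175)/' tgt.py; python3 - <<'E'
from h import *
p=cams.camera("side"); save(p,"r1",cv2.resize(p["image"][180:300,160:290],None,fx=6,fy=5,interpolation=cv2.INTER_CUBIC))
delta((.4548,-.1518,-.010),(np.pi,0,-.054))
E
```

```text
shift [ 0.0009  0.0002 -0.1084] turn [-0.0012 -0.0028  0.0021] at [ 0.4539 -0.152   0.0984] [-3.1406e+00  2.9000e-03 -5.6100e-02] w 0.0562 t 21.05
```

View pics/r1.png

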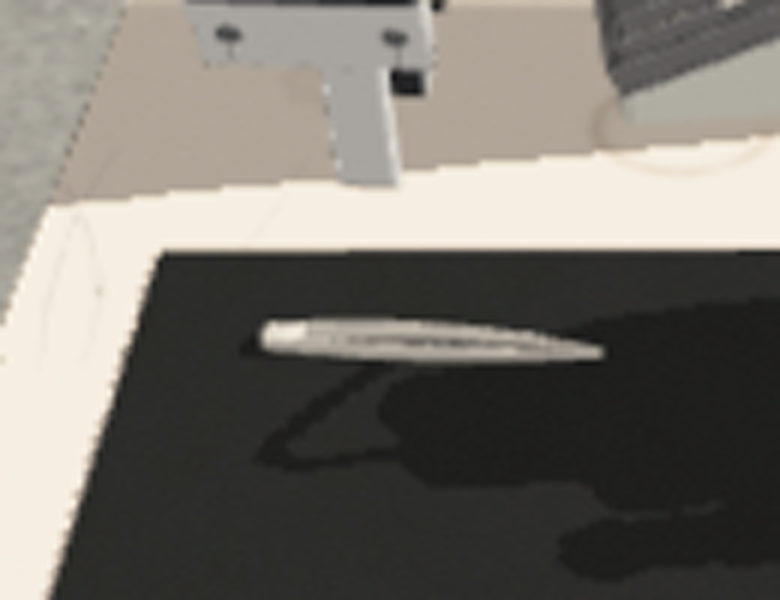

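Request:
servo_tool --pt "0.001 0 -0.02 -0.001 -0.003 0.002 0.2" --pt "0.001 0 -0.045 -0.001 -0.003 0.002 0.2" --pt "0.001 0 -0.07 -0.001 -0.003 0.002 0.2" --pt "0.001 0 -0.09 -0.001 -0.003 0.002 0.2" --pt "0.001 0 -0.103 -0.001 -0.003 0.002 0.2" --pt "0.001 0 -0.1084 -0.001 -0.003 0.002 0.2" --pt "0.001 0 -0.1084 -0.001 -0.003 0.002 0.2" --pt "0.001 0 -0.1084 -0.001 -0.003 0.002 0.2"

```text
time_s: 21.72
ee_pos: [0.4557, -0.1516, -0.0089]
eef_rot: [3.141, -0.002, -0.053]
force: [-0.3, -0.1, -0.4]
grip_width: 0.0563
```

```bash
python3 - <<'E'
from h import *
p=cams.camera("side"); save(p,"r2",cv2.resize(p["image"][200:300,170:290],None,fx=6,fy=5,interpolation=cv2.INTER_CUBIC))
delta((.4548,-.1518,-.0232),(np.pi,0,-.054))
E
```

```text
shift [-0.001   0.     -0.0145] turn [ 0.0006  0.002  -0.0005] at [ 0.4558 -0.1518 -0.0087] [ 3.1411e+00 -2.0000e-03 -5.3500e-02] w 0.0563 t 21.7667
```

View pics/r2.png

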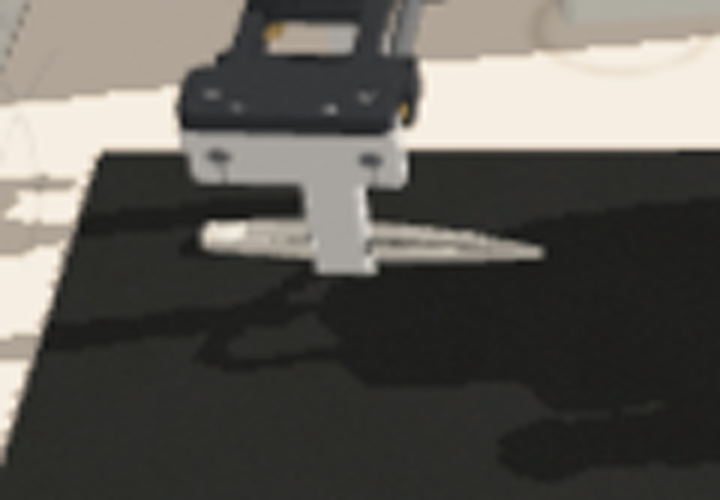

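Request:
servo_tool --pt "0 0 -0.004 0 0.002 0 0.2" --pt "0 0 -0.009 0 0.002 0 0.2" --pt "0 0 -0.013 0 0.002 0 0.2" --pt "0 0 -0.0145 0 0.002 0 0.1" --pt "0 0 -0.0145 0 0.002 0 -0.4" --pt "0 0 -0.0145 0 0.002 0 -1" --pt "0 0 -0.0145 0 0.002 0 -1" --pt "0 0 -0.0145 0 0.002 0 -1" --newtons 12

```text
time_s: 22.43
ee_pos: [0.4559, -0.1519, -0.0231]
eef_rot: [3.141, -0.0, -0.054]
force: [-1.3, 0.2, 0.8]
grip_width: 0.0282
```

Request:
servo_tool --pt "0 0 0 0 0 0 -1" --pt "0 0 0 0 0 0 -1" --pt "0 0 0 0 0 0 -1" --pt "0 0 0 0 0 0 -1" --pt "0 0 0 0 0 0 -1" --pt "0 0 0 0 0 0 -1" --pt "0 0 0 0 0 0 -1" --pt "0 0 0 0 0 0 -1"

```text
time_s: 23.1
ee_pos: [0.456, -0.1519, -0.023]
eef_rot: [3.141, -0.0, -0.054]
force: [-0.5, 0.2, 2.7]
grip_width: 0.014
```

Request:
servo_tool --pt "0 0 0.01 0 0 0 -1" --pt "0 0 0.03 0 0 0 -1" --pt "-0.005 0 0.06 0 0 0 -1" --pt "-0.01 0.01 0.09 0 -0.03 0 -1" --pt "-0.02 0.03 0.125 0 -0.08 0 -1" --pt "-0.025 0.055 0.155 0 -0.14 0.02 -1" --pt "-0.025 0.085 0.175 0 -0.2 0.04 -1" --pt "-0.02 0.12 0.185 0 -0.26 0.06 -1" --newtons 15

```text
time_s: 23.77
ee_pos: [0.4361, -0.0314, 0.1656]
eef_rot: [-3.137, -0.268, 0.006]
force: [1.3, 0.5, -0.0]
grip_width: 0.0141
```

```bash
python3 - <<'E'
from tgt import *
go((-3,-18,80),"a")
E
```

```text
a tip [0.5678 0.0908 0.1412] rep [0.5794 0.0922 0.1163]
shift [ 0.1432  0.1236 -0.0493] turn [ 0.0057 -0.1687  0.1099] at [ 0.4361 -0.0314  0.1656] [-3.1366 -0.2677  0.0056] w 0.0141 t 23.7667
```

Request:
servo_tool --pt "0.005 0.03 0 0 -0.04 0.02 -1" --pt "0.02 0.06 0 0 -0.08 0.05 -1" --pt "0.045 0.09 0 0 -0.12 0.08 -1" --pt "0.075 0.112 -0.005 0.003 -0.16 0.11 -1" --pt "0.105 0.1236 -0.015 0.0057 -0.1687 0.11 -1" --pt "0.13 0.1236 -0.035 0.0057 -0.1687 0.11 -1" --pt "0.1432 0.1236 -0.0493 0.0057 -0.1687 0.11 -1" --pt "0.1432 0.1236 -0.0493 0.0057 -0.1687 0.11 -1"

```text
time_s: 24.43
ee_pos: [0.5794, 0.0922, 0.1135]
eef_rot: [-3.141, -0.432, 0.118]
force: [0.2, -0.2, -0.4]
grip_width: 0.0138
```

```bash
python3 - <<'E'
from tgt import *
import pickle
go((-3,-18,30),"a")
S={}
for n in ("side","top"): S[n]=cams.camera(n)
o=ctrl.get_obs(); pickle.dump((S,o),open("t1.pkl","wb"))
s,t=S["side"],S["top"]
save(s,"s1",cv2.resize(s["image"][105:175,245:335],None,fx=8,fy=8,interpolation=cv2.INTER_NEAREST))
save(s,"s2",cv2.resize(t["image"][160:220,165:235],None,fx=9,fy=9,interpolation=cv2.INTER_NEAREST))
E
```

```text
a tip [0.5888 0.0933 0.0959] rep [0.6004 0.0947 0.071 ]
shift [ 0.0209  0.0025 -0.0425] turn [ 0.0003 -0.0042 -0.0003] at [0.5794 0.0922 0.1135] [-3.1414 -0.4321  0.1177] w 0.0138 t 24.4333
```

View pics/s1.png

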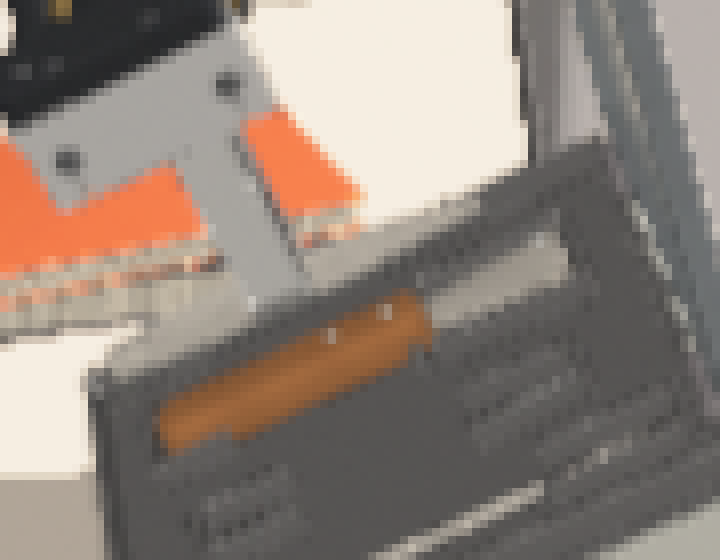

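View pics/s2.png

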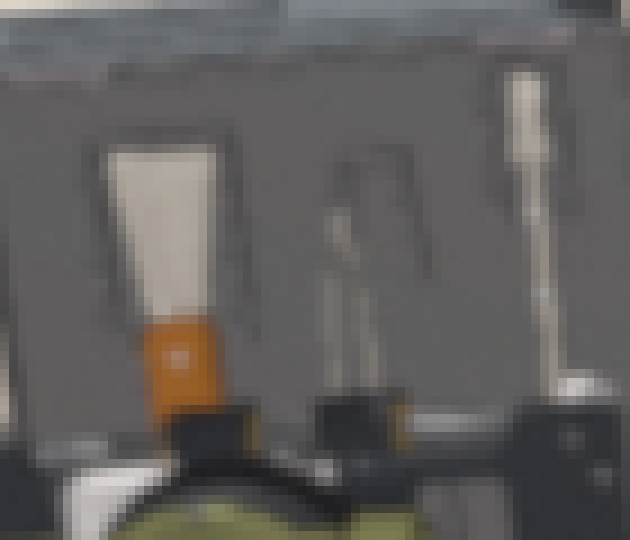

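```bash
python3 - <<'E'
from tgt import *
import pickle
S,o=pickle.load(open("t1.pkl","rb")); s,t=S["side"],S["top"]
R,og=trayT(*V)
L=lambda x:np.round((x-og)@R*1000,1)
x,e=tri(s,(304.5,129.5),t,(202.1,183.1)); print("tips",np.round(x,4),e,L(x))
Rt_=Ro.from_euler('xyz',o["eef_rot"]).as_matrix(); tip=o["ee_pos"]-.0275*Rt_[:,2]; print("tool",L(tip))
for g in (0,2,4,6,8):
    tp_=tip+Rt_@[.063+g/1000,0,-.003]; jn=tip+Rt_@[-.063+g/1000,0,-.003]
    print(g,L(tp_),"tips px",np.round(proj(s,tp_),1),np.round(proj(t,tp_),1),"join",np.round(proj(s,jn),1))
print("obs tips (304.5,129.5) (202.1,183.1) join (258.2,149.5)")
E
```

```text
tips [0.6281 0.0983 0.165 ] 0.0016873541328283402 [ 62.  -17.7  75.9]
tool [ -3.5 -18.   80.3]
0 [ 59.5 -18.1  83.2] tips px [302.1 127.8] [201.9 184.2] join [256.4 149.5]
2 [ 61.5 -18.1  83.2] tips px [302.8 127.4] [201.8 183.4] join [257.2 149.2]
4 [ 63.5 -18.1  83.2] tips px [303.6 127.1] [201.7 182.6] join [257.9 148.8]
6 [ 65.5 -18.1  83.2] tips px [304.3 126.7] [201.6 181.9] join [258.6 148.5]
8 [ 67.5 -18.1  83.2] tips px [305.1 126.4] [201.5 181.1] join [259.3 148.2]
obs tips (304.5,129.5) (202.1,183.1) join (258.2,149.5)
```

Request:
servo_tool --pt "0.003 0.0003 -0.006 0 -0.004 0 -1" --pt "0.007 0.001 -0.015 0 -0.004 0 -1" --pt "0.012 0.0015 -0.025 0 -0.004 0 -1" --pt "0.016 0.002 -0.034 0 -0.004 0 -1" --pt "0.019 0.0025 -0.04 0 -0.004 0 -1" --pt "0.0202 0.0025 -0.0428 0 -0.004 0 -1" --pt "0.0202 0.0025 -0.0428 0 -0.004 0 -1" --pt "0.0202 0.0025 -0.0428 0 -0.004 0 -1"

```text
time_s: 25.2
ee_pos: [0.5989, 0.0946, 0.0737]
eef_rot: [3.141, -0.439, 0.118]
force: [0.2, -0.2, 0.7]
grip_width: 0.0138
```

```bash
python3 - <<'E'
from tgt import *
import pickle
go((-4,-18,14),"a")
S={}
for n in ("side","top"): S[n]=cams.camera(n)
o=ctrl.get_obs(); pickle.dump((S,o),open("t2.pkl","wb"))
s,t=S["side"],S["top"]
save(s,"u1",cv2.resize(s["image"][115:185,250:335],None,fx=8,fy=8,interpolation=cv2.INTER_NEAREST))
save(s,"u2",cv2.resize(t["image"][160:225,175:235],None,fx=9,fy=9,interpolation=cv2.INTER_NEAREST))
E
```

```text
a tip [0.5946 0.094  0.081 ] rep [0.6062 0.0954 0.0561]
shift [ 0.0072  0.0008 -0.0176] turn [ 0.      0.0027 -0.    ] at [0.5989 0.0946 0.0737] [ 3.1412 -0.439   0.1177] w 0.0138 t 25.2
```

View pics/u1.png

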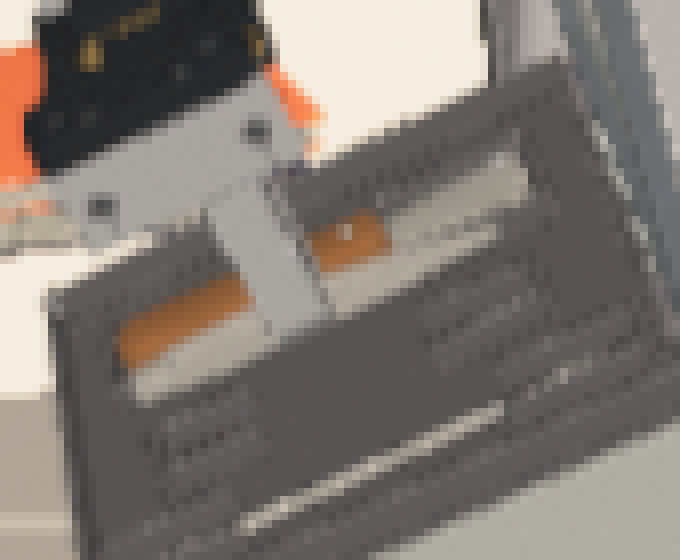

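View pics/u2.png

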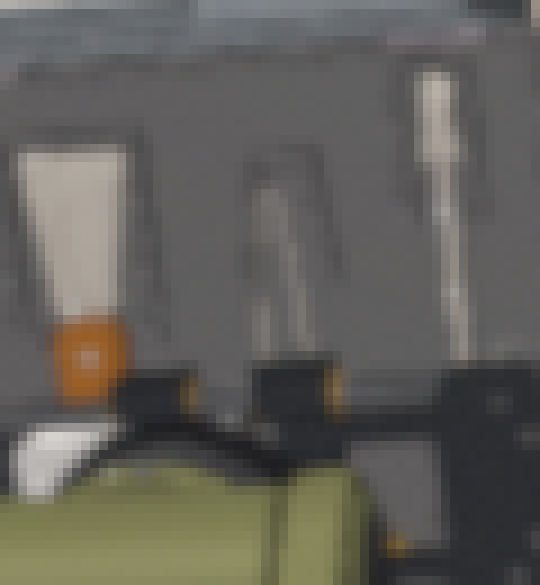

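```bash
python3 - <<'E'
from tgt import *
import pickle
S,o=pickle.load(open("t2.pkl","rb")); s,t=S["side"],S["top"]
R,og=trayT(*V)
L=lambda x:np.round((x-og)@R*1000,1)
x,e=tri(s,(311.6,143.2),t,(204.7,180.6)); print("tips",np.round(x,4),e,L(x))
Rt_=Ro.from_euler('xyz',o["eef_rot"]).as_matrix(); tip=o["ee_pos"]-.0275*Rt_[:,2]; print("tool",L(tip))
for g in (2,4,6):
    tp_=tip+Rt_@[.063+g/1000,0,-.003]; jn=tip+Rt_@[-.063+g/1000,0,-.003]
    print(g,L(tp_),"tips px",np.round(proj(s,tp_),1),np.round(proj(t,tp_),1),"join",np.round(proj(s,jn),1))
print("obs tips (311.6,143.2) (204.7,180.6) join (266,162.3)")
f=tp(V,(63,-18,5)); print("final tips px",proj(s,f),proj(t,f))
# tray y,x, tweezers depth
for nm,p in (("s",s),("t",t)):
    C=(cloud(p)-og)@R*1000; im=p["image"].astype(int)
    m=(abs(C[...,1]+18)<14)&(C[...,2]>14)&(C[...,2]<50)&(abs(C[...,0])<80)&(abs(im[...,0]-im[...,2])<40)
    for a in range(-70,80,10):
        q=C[m&(abs(C[...,0]-a)<5)]
        if len(q)>2: print(nm,a,len(q),np.round(np.median(q,0),1),np.round(np.percentile(q[:,2],80),1))
E
```

```text
tips [0.6469 0.1005 0.1248] 0.00269113775036972 [ 62.3 -17.7  31.4]
tool [ -3.  -17.9  33.3]
2 [ 62.  -17.9  36.5] tips px [310.2 141.9] [204.5 180.5] join [265.7 162.9]
4 [ 64.  -17.9  36.5] tips px [311.  141.6] [204.4 179.7] join [266.4 162.6]
6 [ 66.  -17.9  36.5] tips px [311.7 141.2] [204.3 179. ] join [267.1 162.3]
obs tips (311.6,143.2) (204.7,180.6) join (266,162.3)
final tips px (np.float64(315.2774516410804), np.float64(151.16634634604586)) (np.float64(206.1755512512399), np.float64(178.37037745087144))
s -60 10 [-58.5 -23.7  35.7] 37.8
s -50 20 [-50.  -23.3  36.1] 38.7
s -40 20 [-40.  -24.5  35.3] 37.9
s -30 23 [-30.2 -23.5  35.2] 38.3
s -20 23 [-20.8 -24.6  35.6] 38.5
s -10 4 [-13.5 -27.8  33. ] 35.7
s 10 21 [ 10.1 -15.3  35. ] 38.1
s 20 20 [ 19.8 -20.2  35.1] 36.5
s 30 17 [ 29.5 -23.7  34.1] 35.9
s 40 14 [ 38.9 -21.8  33.8] 34.6
s 50 11 [ 49.1 -20.9  32.7] 34.2
s 60 6 [ 57.5 -22.4  32.4] 32.9
t 10 4 [ 11.3 -18.3  38.4] 41.1
t 20 4 [ 19.7 -23.   30.5] 32.1
t 30 7 [ 29.5 -13.4  35.3] 38.1
t 40 7 [ 40.9 -14.2  34. ] 34.8
t 50 3 [ 51.9 -20.5  33.9] 34.4
```

```bash
python3 - <<'E'
from tgt import *
import pickle
P,_=pickle.load(open("s0.pkl","rb")); S,_=pickle.load(open("t2.pkl","rb"))
x0,y0,x1,y1,f=155,160,235,235,9
def ov(p,W):
    g=p["image"][y0:y1,x0:x1].astype(float).mean(2); g=(np.clip((g-60)/(115-60),0,1)*255).astype(np.uint8)
    im=cv2.cvtColor(cv2.resize(g,None,fx=f,fy=f,interpolation=cv2.INTER_NEAREST),cv2.COLOR_GRAY2RGB)
    def line(pts,col):
        q=[((np.array(proj(p,tp(W,a)))-[x0,y0]+.5)*f-.5) for a in pts]
        cv2.polylines(im,[np.int32(np.round(np.array(q)*8))],False,col,1,cv2.LINE_AA,3)
    for z,c in ((0,(255,255,0)),(11,(0,255,0))):
        line([(24,64.5,z),(78,64.5,z),(78,27.5,z),(24,27.5,z)],c)
        line([(-50,59.5,z),(-78,59.5,z),(-78,32.5,z),(-50,32.5,z)],c)
        line([(-32,-8,z),(-66,-8,z),(-66,-28,z),(-32,-28,z)],c)
        line([(27,-8,z),(67,-11.5,z),(67,-24.5,z),(27,-28,z)],c)
    for z,c in ((0,(255,0,255)),(11,(255,0,0))):
        line([(-50,28.5,z),(-82,28.5,z),(-82,63.5,z)],c); line([(24,23.5,z),(82,23.5,z)],c)
        line([(-32,-32,z),(-70,-32,z),(-70,-4,z)],c); line([(27,-32,z),(67,-28.5,z)],c)
    return im
save(S["top"],"v1",ov(P["top"],(0.602,0.113,0.1175))[:600])
E
```

```text
(no output)
```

View pics/v1.png

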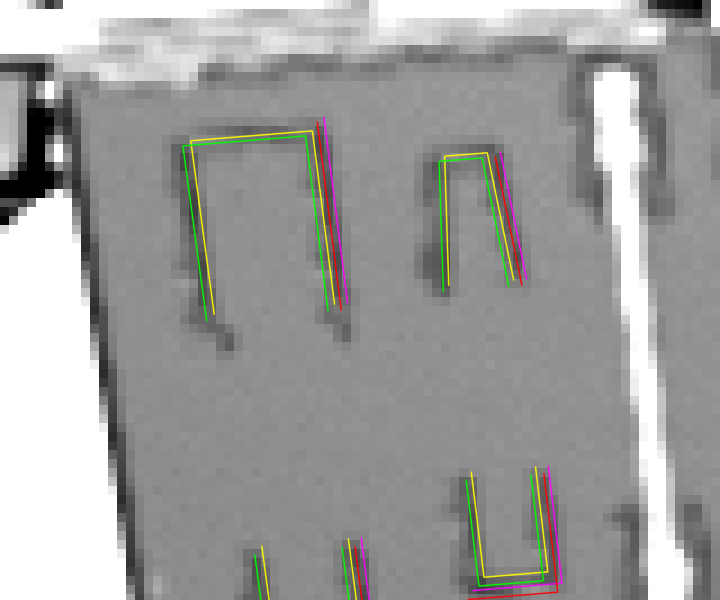

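Request:
servo_tool --pt "0 0.001 0 0 0.003 0 -1" --pt "0 0.002 -0.001 0 0.003 0 -1" --pt "0.002 0.0022 -0.005 0 0.003 0 -1" --pt "0.004 0.0025 -0.009 0 0.003 0 -1" --pt "0.006 0.0027 -0.013 0 0.003 0 -1" --pt "0.0076 0.003 -0.0172 0 0.003 0 -1" --pt "0.0076 0.003 -0.0172 0 0.003 0 -1" --pt "0.0076 0.003 -0.0172 0 0.003 0 -1"

```text
time_s: 25.97
ee_pos: [0.6065, 0.0976, 0.0563]
eef_rot: [3.142, -0.436, 0.117]
force: [-0.6, 0.3, -0.2]
grip_width: 0.014
```

```bash
python3 - <<'E'
from tgt import *
import pickle
S={}
for n in ("side","top"): S[n]=cams.camera(n)
o=ctrl.get_obs(); pickle.dump((S,o),open("t3.pkl","wb"))
R,og=trayT(*V); Rt_=Ro.from_euler('xyz',o["eef_rot"]).as_matrix(); tip=o["ee_pos"]-.0275*Rt_[:,2]; print("tool",(tip-og)@R*1000,o["force"])
s,t=S["side"],S["top"]
a=cv2.resize(s["image"][120:185,255:335],(480,390),interpolation=cv2.INTER_NEAREST)
b=cv2.resize(t["image"][160:225,185:235],(300,390),interpolation=cv2.INTER_NEAREST)
save(s,"w1",np.hstack([a,b]))
E
```

```text
tool [ -2.98661782 -15.83220057  14.39912542] [-0.15588913  0.30102208 -0.45391138]
```

View pics/w1.png

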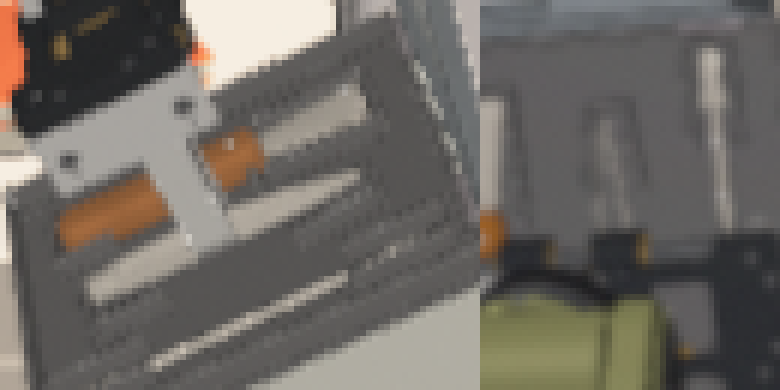

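Request:
servo_tool --pt "0.0008 0 -0.0018 0 0 0 -1" --pt "0.0016 0 -0.0036 0 0 0 -1" --pt "0.0024 0.0002 -0.0054 0 0 0 -1" --pt "0.0032 0.0004 -0.0072 0 0 0 -1" --pt "0.004 0.0005 -0.0088 0 0 0 -1" --pt "0.0046 0.0005 -0.01 0 0 0 -1" --pt "0.0046 0.0005 -0.01 0 0 0 -1" --pt "0.0046 0.0005 -0.01 0 0 0 -1"

```text
time_s: 26.73
ee_pos: [0.6112, 0.0981, 0.0467]
eef_rot: [3.142, -0.436, 0.117]
force: [-0.8, -0.2, -0.1]
grip_width: 0.014
```

```bash
cat > tw.py <<'E'
from tgt import *
import pickle
def look(name):
    S={}
    for n in ("side","top"): S[n]=cams.camera(n)
    o=ctrl.get_obs(); pickle.dump((S,o),open(name+".pkl","wb"))
    R,og=trayT(*V); Rt_=Ro.from_euler('xyz',o["eef_rot"]).as_matrix(); tip=o["ee_pos"]-.0275*Rt_[:,2]; print("tool",np.round((tip-og)@R*1000,1),np.round(o["force"],1))
    s,t=S["side"],S["top"]
    a=cv2.resize(s["image"][120:185,255:335],(480,390),interpolation=cv2.INTER_NEAREST)
    b=cv2.resize(t["image"][160:225,185:235],(300,390),interpolation=cv2.INTER_NEAREST)
    save(s,name,np.hstack([a,b]))
    for nm,p in (("s",s),("t",t)):
        C=(cloud(p)-og)@R*1000; im=p["image"].astype(int)
        fl=(abs(C[...,0])<25)&(abs(C[...,1]-10)<8)&(abs(C[...,2])<8); print(nm,"floor",np.round(np.median(C[fl][:,2]),1))
        m=(abs(C[...,1]+18)<14)&(abs(C[...,2])<30)&(abs(C[...,0])<80)&(abs(im[...,0]-im[...,2])<40)&(im.sum(2)>330)
        for a in range(-70,80,10):
            q=C[m&(abs(C[...,0]-a)<5)]
            if len(q)>2: print(nm,a,len(q),np.round(np.median(q,0),1),np.round(np.percentile(q[:,2],80),1),"y",np.round(np.percentile(q[:,1],[5,95]),1))
E
python3 -c "
from tw import *
look('w2')"
```

```text
tool [ -3.  -15.9   3.4] [0.7 0.1 0.1]
s floor -1.0
s -60 12 [-58.6 -17.1   7.7] 9.0 y [-24.1  -7.6]
s -50 15 [-49.6 -18.7   8.2] 9.4 y [-22.2  -8.6]
s -40 19 [-40.1 -13.9   7.7] 9.2 y [-23.1  -8.1]
s -30 22 [-29.6 -15.7   6.9] 8.3 y [-24.   -9.9]
s -20 20 [-20.  -23.5   5.3] 9.5 y [-26.1  -9.6]
s 10 23 [  9.2 -11.9   6.2] 9.7 y [-26.2  -9.2]
s 20 19 [ 19.6 -22.9   5. ] 6.8 y [-25.9 -11.7]
s 30 15 [ 30.1 -13.2   5. ] 7.2 y [-23.   -7.8]
s 40 10 [ 40.  -14.7   4.4] 6.3 y [-20.9  -9.2]
s 50 10 [ 49.9 -13.7   3.9] 4.8 y [-20.3 -10. ]
s 60 4 [ 57.7 -21.4   6.1] 9.9 y [-30.1 -13.1]
t floor -1.9
t 20 5 [ 20.2 -21.2   6.3] 11.7 y [-21.6 -12.3]
t 30 6 [ 30.3 -15.    3.8] 5.0 y [-20.6 -10.7]
t 40 5 [ 41.2 -12.2   3.6] 4.2 y [-19.4 -11.6]
t 50 6 [ 52.3 -16.3  -0.2] 3.0 y [-18.6 -13.8]
t 60 4 [ 56.8 -14.9   1.4] 4.0 y [-18.8 -13.3]
```

View pics/w2.png

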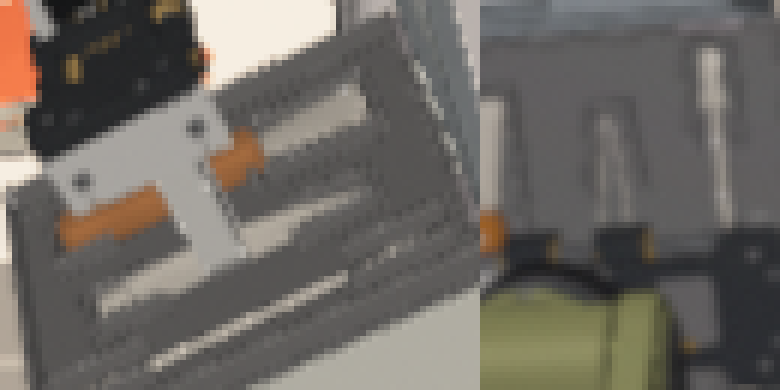

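Request:
servo_tool --pt "0.0001 0 -0.0003 0 0 0 -1" --pt "0.0002 0 -0.0006 0 0 0 -1" --pt "0.0004 0 -0.0009 0 0 0 -1" --pt "0.0005 0 -0.0012 0 0 0 -1" --pt "0.0006 0 -0.0014 0 0 0 -1" --pt "0.0006 0 -0.0014 0 0 0 -1" --pt "0.0006 0 -0.0014 0 0 0 -1" --pt "0.0006 0 -0.0014 0 0 0 -1"

```text
time_s: 27.5
ee_pos: [0.6119, 0.0981, 0.0455]
eef_rot: [3.142, -0.437, 0.118]
force: [0.2, -0.2, 0.0]
grip_width: 0.0138
```

Request:
servo_tool --pt "0.0001 0 -0.0003 0 0 0 -1" --pt "0.0002 0 -0.0006 0 0 0 -1" --pt "0.0004 0 -0.0008 0 0 0 -1" --pt "0.0004 0 -0.001 0 0 0 -1" --pt "0.0004 0 -0.001 0 0 0 -1" --pt "0.0004 0 -0.001 0 0 0 -1" --pt "0.0004 0 -0.001 0 0 0 -1" --pt "0.0004 0 -0.001 0 0 0 -1"

```text
time_s: 28.17
ee_pos: [0.6121, 0.0981, 0.0453]
eef_rot: [3.142, -0.437, 0.118]
force: [-11.8, -1.0, 14.6]
grip_width: 0.0141
```

Request:
servo_tool --pt "-0.0001 0 0.0004 0 0 0 -1" --pt "-0.0001 0 0.0005 0 0 0 -0.65" --pt "-0.0001 0 0.0005 0 0 0 -0.5" --pt "-0.0001 0 0.0005 0 0 0 -0.4" --pt "-0.0001 0 0.0005 0 0 0 -0.35" --pt "-0.0001 0 0.0005 0 0 0 -0.35" --pt "-0.0001 0 0.0005 0 0 0 -0.35" --pt "-0.0001 0 0.0005 0 0 0 -0.35"

```text
time_s: 28.83
ee_pos: [0.612, 0.0981, 0.0457]
eef_rot: [3.142, -0.437, 0.118]
force: [-0.4, 0.1, -0.3]
grip_width: 0.0301
```

```bash
python3 -c "
from tw import *
print(ctrl.get_obs()['grip_width'])
look('w3')"
```

```text
0.030087071658690186
tool [ -2.8 -15.9   2.1] [-0.1 -0.5 -0.3]
s floor -1.4
s -60 9 [-59.6 -16.1   6.2] 6.8 y [-21.5 -10.4]
s -50 14 [-50.1 -13.8   6. ] 7.4 y [-23.3  -6.7]
s -40 18 [-40.1 -13.3   6.7] 7.9 y [-24.3  -9.3]
s -30 21 [-30.2 -15.7   5.4] 7.4 y [-25.4  -8.3]
s -20 19 [-20.8 -22.5   4.5] 7.2 y [-25.7 -10. ]
s 10 19 [  9.9 -21.9   3. ] 5.1 y [-25.   -8.8]
s 20 17 [ 19.5 -15.6   3.8] 5.5 y [-26.6 -12. ]
s 30 13 [ 29.  -13.2   4.1] 5.0 y [-24.2  -9.8]
s 40 9 [ 39.4 -11.5   3.1] 3.5 y [-15.   -8.9]
s 50 7 [ 48.2 -13.1   2.2] 2.9 y [-18.7  -9.5]
t floor -2.1
t 20 4 [18.2 -8.5 -2.7] -1.6 y [-17.7  -8.4]
t 40 4 [ 40.4 -19.6   2.5] 6.3 y [-20.8 -12.8]
t 50 11 [ 49.9 -15.3  -0.9] 1.0 y [-18.3 -12.2]
t 60 4 [ 57.7 -14.4  -2.6] -0.8 y [-16.1 -12.8]
```

View pics/w3.png

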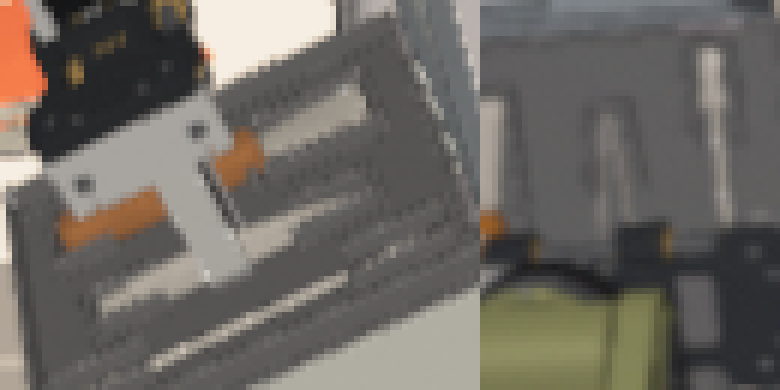

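Request:
servo_tool --pt "-0.003 0 0.007 0 0 0 -0.35" --pt "-0.008 -0.001 0.018 0 0 0 -0.35" --pt "-0.015 -0.002 0.035 0 0 0 -0.35" --pt "-0.025 -0.003 0.06 0 0 0 -0.35" --pt "-0.04 -0.003 0.095 0 0.03 0 -0.6" --pt "-0.065 -0.005 0.13 0 0.08 0 -1" --pt "-0.095 -0.005 0.165 0 0.14 0 -1" --pt "-0.13 -0.005 0.2 0 0.2 0 -1"

```text
time_s: 29.6
ee_pos: [0.4899, 0.093, 0.2388]
eef_rot: [-3.117, -0.237, 0.109]
force: [0.4, -0.5, 0.1]
grip_width: 0.0072
```

```bash
python3 - <<'E'
from tw import *
from chk import heights
look('x1')
S,o=pickle.load(open("x1.pkl","rb")); heights(S["side"],S["top"])
for nm in ("side","top"): save(S[nm],"x1"+nm)
C=np.concatenate([cloud(S[n])[S[n]["depth"]>0] for n in S])
# obstacles
for zlo in (.2,.3,.36):
  m=(C[:,2]>zlo)&(C[:,0]>.55)&(C[:,0]<.85)&(C[:,1]>-.05)&(C[:,1]<.3)
  q=C[m]; print(zlo,len(q)); 
  H,ex,ey=np.histogram2d(q[:,0],q[:,1],bins=[np.arange(.55,.86,.03),np.arange(-.05,.31,.05)]); print(H.astype(int))
for n in S:
  for k in ("cover_edge","cover_hinge"):
    r=cams.place_of(S[n],k); print(n,k,[(round(x["p"],2),round(x["at"][0]*560,1),round(x["at"][1]*420,1)) for x in r[:2]])
E
```

```text
tool [-23.7  -7.1 230.5] [ 1.4  1.1 -0.7]
s floor -1.1
s -60 9 [-59.3 -19.7   7.2] 8.4 y [-24.6 -10.2]
s -50 14 [-50.  -14.1   6.6] 7.5 y [-21.5  -9.2]
s -40 18 [-39.9 -11.6   6.3] 8.0 y [-23.9  -9.7]
s -30 21 [-29.6 -15.3   5.8] 8.3 y [-26.4 -10.5]
s -20 23 [-20.  -22.1   4.9] 6.9 y [-26.8  -9.1]
s -10 20 [ -9.9 -18.5   4.3] 5.9 y [-26.1 -10.1]
s 0 23 [ -0.1 -15.    4. ] 6.1 y [-27.2  -9.6]
s 10 21 [  9.9 -20.5   3.6] 5.3 y [-26.1  -9.6]
s 20 17 [ 20.6 -20.3   4.1] 5.0 y [-26.  -12.4]
s 30 14 [ 29.4 -13.2   4.3] 5.6 y [-29.7 -10. ]
s 40 9 [ 39.4 -12.8   2.9] 5.2 y [-15.3 -10.1]
s 50 7 [ 48.4 -12.2   2.1] 3.2 y [-15.5  -8.9]
t floor -1.0
t -30 4 [-29.8 -19.2   0.6] 5.4 y [-21.  -10.8]
t -10 3 [-12.9 -22.2  10.2] 11.1 y [-23.2 -10.6]
t 0 5 [ -2.3 -19.6  -2.3] 10.0 y [-20.2 -10.4]
t 10 3 [ 13.2 -22.8   6.2] 6.9 y [-22.9  -9.4]
t 20 4 [18.8 -8.4 -2.1] 0.5 y [-18.4  -7.9]
t 40 4 [ 39.9 -19.3   0.4] 2.5 y [-20.4 -12.9]
t 50 10 [ 49.8 -15.1  -0.7] 1.5 y [-19.  -12.1]
t 60 4 [ 57.5 -14.4  -3.4] -1.6 y [-15.9 -13. ]
s floor [-9.7 14.1 -1.1] 62
  handle x -70 n 14 y [32.5 49.9] z p90 15.4
  h
[... 1128 characters left out ...]
  0   0  32 325]
 [  0   0   0   0   0  40 318]]
0.3 713
[[  0   0   0   0   0   0   0]
 [  0   0   0   0   0   0   0]
 [  0  24 129 164 143  55   0]
 [  0 149  49   0   0   0   0]
 [  0   0   0   0   0   0   0]
 [  0   0   0   0   0   0   0]
 [  0   0   0   0   0   0   0]
 [  0   0   0   0   0   0   0]
 [  0   0   0   0   0   0   0]
 [  0   0   0   0   0   0   0]]
0.36 0
[[0 0 0 0 0 0 0]
 [0 0 0 0 0 0 0]
 [0 0 0 0 0 0 0]
 [0 0 0 0 0 0 0]
 [0 0 0 0 0 0 0]
 [0 0 0 0 0 0 0]
 [0 0 0 0 0 0 0]
 [0 0 0 0 0 0 0]
 [0 0 0 0 0 0 0]
 [0 0 0 0 0 0 0]]
side cover_edge [(0.57, 311.1, 63.7)]
side cover_hinge [(0.55, 328.2, 138.5)]
top cover_edge [(0.47, 206.7, 206.6)]
top cover_hinge [(0.63, 198.3, 163.3)]
```

View pics/x1.png

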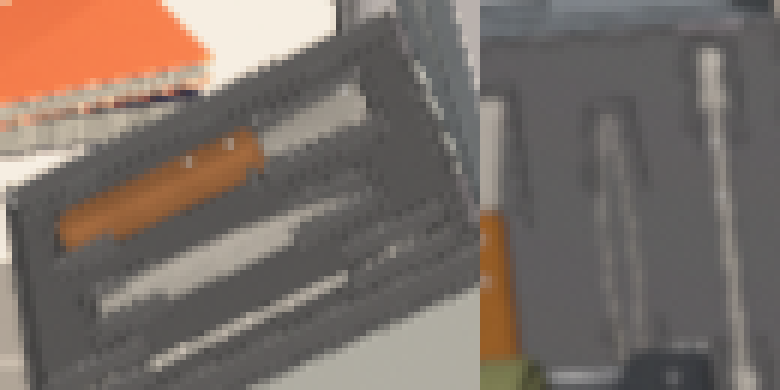

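View pics/x1side.png

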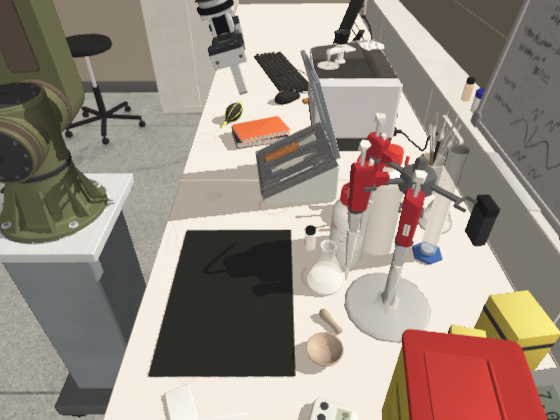

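View pics/x1top.png

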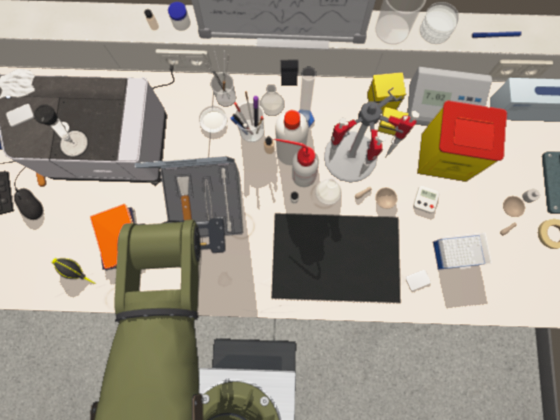

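```bash
python3 - <<'E'
from tgt import *
import pickle
S,o=pickle.load(open("x1.pkl","rb"))
R,og=trayT(0.6025,.1145,.1175)
for n in S:
    L=(cloud(S[n])-og)@R*1000; im=S[n]["image"].astype(int)
    m=(S[n]["depth"]>0)&(L[...,0]>90)&(L[...,0]<180)&(abs(L[...,1])<104)&(L[...,2]>40)&(L[...,2]<240)
    q=L[m]; print(n,len(q))
    h,e=np.histogram(q[:,2],bins=range(40,250,20))
    for a in range(40,240,20):
        k=q[abs(q[:,2]-a-10)<10]
        if len(k)>5: print(a,len(k),"x pct",np.round(np.percentile(k[:,0],[5,25,50,75,95]),1),"y",np.round(np.percentile(k[:,1],[2,98])))
    print("max z",np.percentile(q[:,2],[98,99.5,100]))
    top=q[q[:,2]>205]; print("lip?",np.round(top[:12],0).tolist())
E
```

```text
side 539
40 45 x pct [107.9 111.1 113.8 115.1 116.2] y [-104.   96.]
60 49 x pct [110.6 113.6 116.5 117.7 120.1] y [-104.   96.]
80 43 x pct [113.5 116.3 119.1 120.2 121.3] y [-104.   96.]
100 47 x pct [116.2 118.9 121.8 122.9 124.1] y [-104.   96.]
120 45 x pct [118.8 121.9 124.7 125.7 127. ] y [-104.   95.]
140 48 x pct [121.8 123.8 126.7 128.  128.9] y [-104.   96.]
160 30 x pct [123.2 124.9 126.8 128.3 132.9] y [-104.   96.]
180 25 x pct [125.6 126.6 128.3 132.5 136.2] y [-104.   94.]
200 175 x pct [128.9 131.  133.3 136.  139.2] y [-104.   91.]
220 32 x pct [135.9 136.8 137.9 139.2 140.3] y [-38.  26.]
max z [224.09888406 225.0319278  225.27695835]
lip? [[137.0, 98.0, 211.0], [139.0, 95.0, 211.0], [132.0, 93.0, 213.0], [134.0, 91.0, 213.0], [136.0, 91.0, 212.0], [138.0, 86.0, 212.0], [131.0, 87.0, 213.0], [133.0, 88.0, 212.0], [135.0, 82.0, 213.0], [137.0, 79.0, 213.0], [139.0, 80.0, 211.0], [130.0, 86.0, 212.0]]
top 515
60 7 x pct [110.  110.8 112.2 113.2 114.3] y [-103.   95.]
80 7 x pct [112.4 113.1 114.6 116.  118.9] y [-103.   96.]
100 7 x pct [115.2 116.1 117.3 120.8 123.4] y [-103.   95.]
120 7 x pct [116.9 117.5 118.6 123.2 125.8] y [-103.   95.]
140 7 x pct [119.7 120.5 121.2 125.4 128.1] y [-103.   96.]
160 8 x pct [122.4 123.1 125.2 129.2 132. ] y [-103.   95.]
200 391 x pct [127.7 129.5 131.9 134.7 137.4] y [-101.   98.]
220 73 x pct [134.7 135.5 136.8 138.  138.9] y [-35.  32.]
max z [225.65663193 226.15043597 227.80598688]
lip? [[138.0, -83.0, 213.0], [138.0, -85.0, 211.0], [138.0, -87.0, 212.0], [138.0, -89.0, 212.0], [137.0, -91.0, 209.0], [137.0, -93.0, 211.0], [137.0, -95.0, 209.0], [136.0, -97.0, 208.0], [137.0, -100.0, 213.0], [136.0, -102.0, 210.0], [138.0, -54.0, 212.0], [138.0, -55.0, 210.0]]
```

```bash
cat > cov.py <<'E'
from tgt import *
W=(0.6025,0.1145,0.1175)
def uv(u,w,lat=-2,):   # mm -> reported TCP, vertical tool
    c,s_=np.cos(W[2]),np.sin(W[2]); u,lat=u/1000,lat/1000
    return np.array([W[0]+c*u-s_*lat, W[1]+s_*u+c*lat, w/1000-.0275])
def path(th,r=190,hx=11,over=0,lat=-2):
    b=np.pi-th+np.radians(25); d=np.array([np.cos(b),np.sin(b)]); n=np.array([np.sin(b),-np.cos(b)])
    P=np.array([87.4,126.2])+r*d+12*n
    q=P+n*(hx*abs(n[0])-over)
    return uv(*q,lat=lat),q
def ang(pos,r=190):  # cover angle at which finger at reported pos just touches
    from scipy.optimize import minimize_scalar
    return None
E
python3 - <<'E'
from cov import *
print("above",uv(70,375),"low",uv(70,298))
o=ctrl.get_obs(); 
delta(uv(-60,375),(np.pi,0,.1175)); delta(uv(70,375),(np.pi,0,.1175))
for th in np.arange(1.7,-.01,-.1): p,q=path(th); print(round(th,2),np.round(p,4),np.round(q,1))
E
```

```text
above [0.6722518  0.12071988 0.3475    ] low [0.6722518  0.12071988 0.2705    ]
shift [0.0517 0.0124 0.1127] turn [-0.0504  0.2329  0.005 ] at [0.4914 0.093  0.2348] [-3.1178 -0.2371  0.1096] w 0.0006 t 29.9
shift [0.1808 0.0277 0.1127] turn [-0.0504  0.2329  0.005 ] at [0.4914 0.093  0.2348] [-3.1178 -0.2371  0.1096] w 0.0006 t 29.9
1.7 [0.6538 0.1185 0.2866] [ 51.4 314.1]
1.6 [0.635  0.1163 0.2819] [ 32.5 309.4]
1.5 [0.6167 0.1142 0.2753] [ 14.  302.8]
1.4 [0.599  0.1121 0.2667] [ -3.7 294.2]
1.3 [0.5823 0.1101 0.2564] [-20.6 283.9]
1.2 [0.5667 0.1083 0.2443] [-36.3 271.8]
1.1 [0.5524 0.1066 0.2305] [-50.7 258. ]
1.0 [0.5395 0.1051 0.2153] [-63.7 242.8]
0.9 [0.5283 0.1037 0.1988] [-75.  226.3]
0.8 [0.5188 0.1026 0.1812] [-84.5 208.7]
0.7 [0.5112 0.1017 0.1626] [-92.2 190.1]
0.6 [0.5056 0.101  0.1433] [-97.8 170.8]
0.5 [0.502  0.1006 0.1235] [-101.4  151. ]
0.4 [0.5005 0.1004 0.1042] [-102.9  131.7]
0.3 [0.5008 0.1005 0.0862] [-102.7  113.7]
0.2 [0.5027 0.1007 0.0684] [-100.7   95.9]
0.1 [0.5063 0.1011 0.0507] [-97.1  78.2]
-0.0 [0.5115 0.1017 0.0335] [-91.8  61. ]
```

Rise first, then pass over the cover's edge with the tips about 40 mm above it.

Request:
servo_tool --pt "0 0.002 0.03 -0.01 0.04 0 -1" --pt "0 0.005 0.065 -0.02 0.09 0 -1" --pt "0.005 0.01 0.1 -0.03 0.14 0.003 -1" --pt "0.02 0.012 0.118 -0.05 0.19 0.005 -1" --pt "0.045 0.0124 0.12 -0.05 0.233 0.005 -1" --pt "0.052 0.0124 0.12 -0.05 0.233 0.005 -1" --pt "0.052 0.0124 0.12 -0.05 0.233 0.005 -1" --pt "0.052 0.0124 0.12 -0.05 0.233 0.005 -1"

```text
time_s: 30.57
ee_pos: [0.5434, 0.1054, 0.353]
eef_rot: [-3.141, 0.002, 0.117]
force: [-0.4, -0.8, 0.1]
grip_width: 0.0002
```

```bash
python3 - <<'E'
from cov import *
delta(uv(72,380),(np.pi,0,.1175)); s=cams.camera("side"); save(s,"y1",cv2.resize(s["image"][0:200,200:400],None,fx=3,fy=3,interpolation=cv2.INTER_CUBIC))
E
```

```text
shift [ 0.1309  0.0156 -0.0005] turn [-0.0001 -0.0023  0.0003] at [0.5434 0.1054 0.353 ] [-3.1412e+00  2.3000e-03  1.1720e-01] w 0.0002 t 30.5667
```

View pics/y1.png

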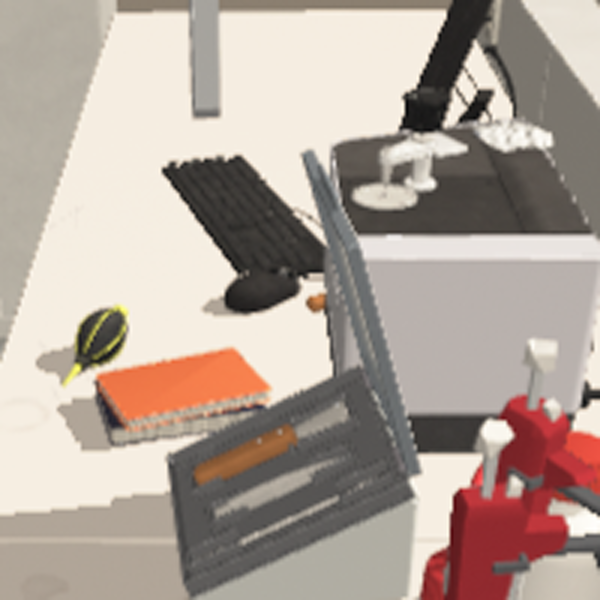

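Finger tip at (207,113), clear above the edge at (310,155). Moving across, then down behind.

Request:
servo_tool --pt "0.02 0.002 0 0 -0.002 0 -1" --pt "0.045 0.005 0 0 -0.002 0 -1" --pt "0.075 0.009 0 0 -0.002 0 -1" --pt "0.105 0.0125 0 0 -0.002 0 -1" --pt "0.125 0.015 0 0 -0.002 0 -1" --pt "0.133 0.016 -0.001 0 -0.002 0 -1" --pt "0.133 0.016 -0.001 0 -0.002 0 -1" --pt "0.133 0.016 -0.001 0 -0.002 0 -1"

```text
time_s: 31.28
ee_pos: [0.6754, 0.1214, 0.353]
eef_rot: [-3.141, -0.001, 0.117]
force: [0.2, -0.6, 0.1]
grip_width: 0.0006
```

```bash
python3 - <<'E'
from cov import *
delta(uv(74,302),(np.pi,0,.1175)); 
for n in ("side","top"):
    s=cams.camera(n); save(s,"z1"+n,cv2.resize(s["image"][0:160,240:400] if n=="side" else s["image"][60:240,120:280],(480,480),interpolation=cv2.INTER_CUBIC))
E
```

```text
shift [ 0.0009 -0.0002 -0.0785] turn [-0.0003  0.0011  0.0001] at [0.6754 0.1214 0.353 ] [-3.1414e+00 -1.1000e-03  1.1740e-01] w 0.0006 t 31.2833
```

View pics/z1side.png

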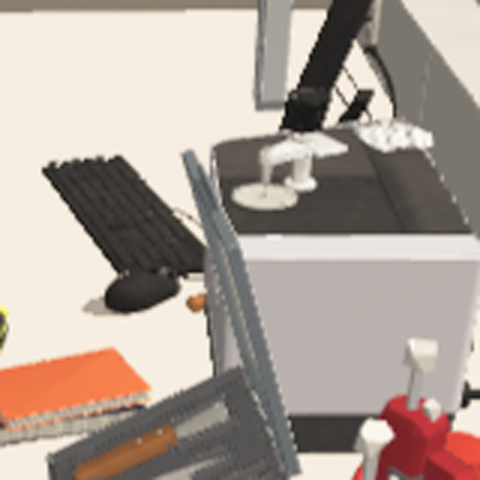

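View pics/z1top.png

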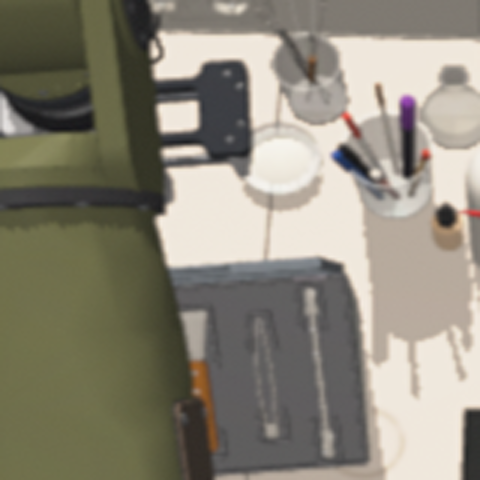

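Request:
servo_tool --pt "0.001 0 -0.012 0 0.001 0 -1" --pt "0.001 0 -0.03 0 0.001 0 -1" --pt "0.001 0 -0.05 0 0.001 0 -1" --pt "0.001 0 -0.065 0 0.001 0 -1" --pt "0.001 0 -0.075 0 0.001 0 -1" --pt "0.001 0 -0.0785 0 0.001 0 -1" --pt "0.001 0 -0.0785 0 0.001 0 -1" --pt "0.001 0 -0.0785 0 0.001 0 -1"

```text
time_s: 32.05
ee_pos: [0.6761, 0.1214, 0.2769]
eef_rot: [-3.141, -0.003, 0.117]
force: [-0.3, 1.1, -0.1]
grip_width: 0.0002
```

```bash
python3 - <<'E'
from cov import *
delta(uv(50,304),(np.pi,0,.1175)); 
for n in ("side",):
    s=cams.camera(n); save(s,"z2"+n,cv2.resize(s["image"][30:160,260:390],(560,560),interpolation=cv2.INTER_CUBIC))
E
```

```text
shift [-0.0237 -0.003  -0.0004] turn [-0.0006  0.003   0.    ] at [0.6761 0.1214 0.2769] [-3.1413e+00 -3.0000e-03  1.1750e-01] w 0.0002 t 32.05
```

View pics/z2side.png

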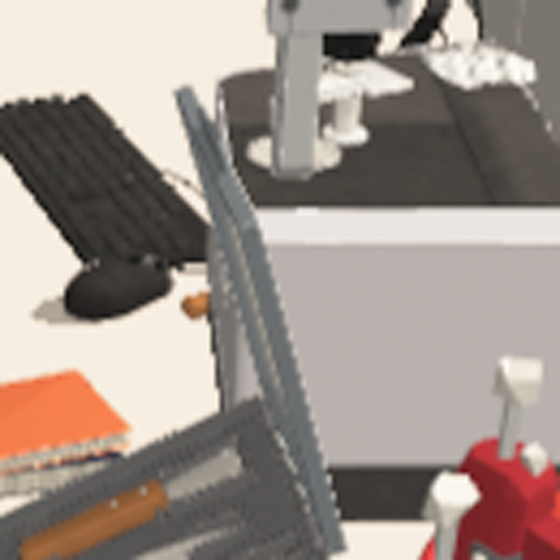

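```bash
python3 - <<'E'
from cov import *
o=ctrl.get_obs()["ee_pos"]
for th in np.arange(1.72,1.1,-.06): p,q=path(th,r=184,over=1); print(round(th,2),np.round(p-o,4),np.round(p,4))
E
```

```text
1.72 [-0.0179 -0.0023  0.0043] [0.6583 0.1191 0.2813]
1.66 [-0.0289 -0.0036  0.002 ] [0.6473 0.1178 0.279 ]
1.6 [-0.0398 -0.0049 -0.0009] [0.6364 0.1165 0.276 ]
1.54 [-0.0505 -0.0062 -0.0046] [0.6257 0.1152 0.2724]
1.48 [-0.061  -0.0074 -0.0089] [0.6152 0.114  0.268 ]
1.42 [-0.0712 -0.0086 -0.0139] [0.605  0.1128 0.2631]
1.36 [-0.0812 -0.0098 -0.0195] [0.595  0.1116 0.2574]
1.3 [-0.0908 -0.0109 -0.0258] [0.5854 0.1105 0.2512]
1.24 [-0.1    -0.012  -0.0327] [0.5762 0.1094 0.2443]
1.18 [-0.1088 -0.0131 -0.0401] [0.5674 0.1083 0.2368]
1.12 [-0.1171 -0.0141 -0.0481] [0.5591 0.1074 0.2288]
```

Request:
servo_tool --pt "-0.009 -0.001 0.002 0 0.002 0 -1" --pt "-0.018 -0.0023 0.004 0 0.003 0 -1" --pt "-0.029 -0.0036 0.002 0 0.003 0 -1" --pt "-0.04 -0.005 -0.001 0 0.003 0 -1" --pt "-0.0505 -0.006 -0.0046 0 0.003 0 -1" --pt "-0.061 -0.0074 -0.009 0 0.003 0 -1" --pt "-0.071 -0.0086 -0.014 0 0.003 0 -1" --pt "-0.081 -0.0098 -0.0195 0 0.003 0 -1"

```text
time_s: 32.77
ee_pos: [0.5952, 0.1117, 0.2586]
eef_rot: [-3.141, -0.003, 0.117]
force: [1.8, -0.4, -0.7]
grip_width: 0.0009
```

```bash
python3 - <<'E'
from cov import *
O=ctrl.get_obs();o=O["ee_pos"]; print(o,O["force"])
for th in np.arange(1.36,.7,-.06): p,q=path(th,r=184,over=1); print(round(th,2),np.round(p-o,4))
s=cams.camera("side"); save(s,"z3side",cv2.resize(s["image"][30:170,240:380],(560,560),interpolation=cv2.INTER_CUBIC))
E
```

```text
[0.59519817 0.11165308 0.25855634] [ 1.78498499 -0.363962   -0.70635818]
1.36 [-0.0002 -0.     -0.0011]
1.3 [-0.0098 -0.0012 -0.0074]
1.24 [-0.019  -0.0023 -0.0143]
1.18 [-0.0278 -0.0033 -0.0217]
1.12 [-0.0361 -0.0043 -0.0297]
1.06 [-0.0439 -0.0052 -0.0383]
1.0 [-0.0512 -0.0061 -0.0473]
0.94 [-0.0579 -0.0069 -0.0568]
0.88 [-0.064  -0.0076 -0.0667]
0.82 [-0.0695 -0.0082 -0.077 ]
0.76 [-0.0743 -0.0088 -0.0876]
0.7 [-0.0785 -0.0093 -0.0985]
```

View pics/z3side.png

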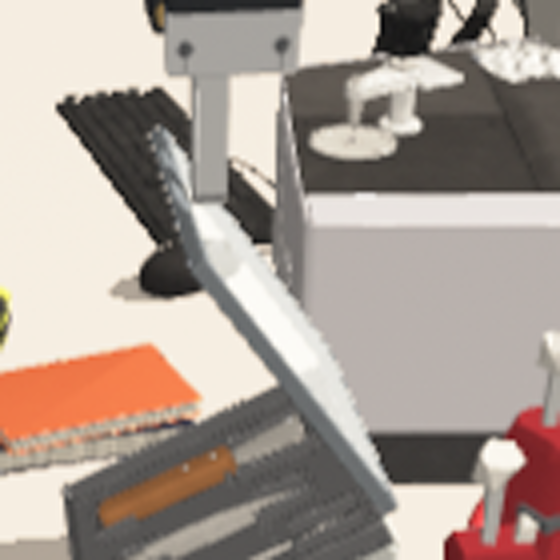

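The cover is swinging down, pushed by the finger at (208,195). I'll carry on along the arc.

Request:
servo_tool --pt "-0.0098 -0.0012 -0.0074 0 0.003 0 -1" --pt "-0.019 -0.0023 -0.0143 0 0.003 0 -1" --pt "-0.0278 -0.0033 -0.0217 0 0.003 0 -1" --pt "-0.036 -0.0043 -0.03 0 0.003 0 -1" --pt "-0.044 -0.0052 -0.0385 0 0.003 0 -1" --pt "-0.051 -0.006 -0.0475 0 0.003 0 -1" --pt "-0.058 -0.007 -0.057 0 0.003 0 -1" --pt "-0.064 -0.0076 -0.067 0 0.003 0 -1"

```text
time_s: 33.48
ee_pos: [0.5303, 0.104, 0.1916]
eef_rot: [-3.141, -0.0, 0.118]
force: [1.5, -0.6, 1.0]
grip_width: 0.0002
```

```bash
python3 - <<'E'
from cov import *
O=ctrl.get_obs();o=O["ee_pos"]; print(o,O["force"])
for th in np.arange(.88,.2,-.06): p,q=path(th,r=184,over=1); print(round(th,2),np.round(p-o,4))
delta(o,(np.pi,0,.1175))
E
```

```text
[0.53034657 0.10399391 0.19157695] [ 1.45808128 -0.56721565  1.03263578]
0.88 [0.0008 0.0001 0.0003]
0.82 [-0.0046 -0.0006 -0.01  ]
0.76 [-0.0095 -0.0011 -0.0206]
0.7 [-0.0136 -0.0016 -0.0315]
0.64 [-0.0171 -0.002  -0.0427]
0.58 [-0.0199 -0.0024 -0.0541]
0.52 [-0.0219 -0.0026 -0.0656]
0.46 [-0.0232 -0.0028 -0.0773]
0.4 [-0.0238 -0.0028 -0.0882]
0.34 [-0.0239 -0.0028 -0.0986]
0.28 [-0.0233 -0.0028 -0.109 ]
0.22 [-0.0221 -0.0026 -0.1193]
shift [0. 0. 0.] turn [-0.0011  0.0003 -0.0001] at [0.5303 0.104  0.1916] [-3.1406e+00 -4.0000e-04  1.1760e-01] w 0.0002 t 33.4833
```

Request:
servo_tool --pt "-0.0046 -0.0006 -0.01 0 0 0 -1" --pt "-0.0095 -0.001 -0.0206 0 0 0 -1" --pt "-0.0136 -0.0016 -0.0315 0 0 0 -1" --pt "-0.017 -0.002 -0.0427 0 0 0 -1" --pt "-0.02 -0.0024 -0.054 0 0 0 -1" --pt "-0.022 -0.0026 -0.0656 0 0 0 -1" --pt "-0.0232 -0.0028 -0.0773 0 0 0 -1" --pt "-0.0238 -0.0028 -0.088 0 0 0 -1"

```text
time_s: 34.15
ee_pos: [0.5072, 0.1013, 0.1039]
eef_rot: [-3.141, -0.002, 0.118]
force: [0.4, -0.4, 1.1]
grip_width: 0.0009
```

```bash
python3 - <<'E'
from cov import *
O=ctrl.get_obs();o=O["ee_pos"]; print(o,O["force"])
for th in np.arange(.4,-.03,-.05): p,q=path(th,r=184,over=1); print(round(th,2),np.round(p-o,4))
s=cams.camera("side"); save(s,"z4side",cv2.resize(s["image"][70:210,220:360],(560,560),interpolation=cv2.INTER_CUBIC))
E
```

```text
[0.50723738 0.10126185 0.10386419] [ 0.4423035  -0.38383486  1.06307274]
0.4 [-0.0007 -0.0001 -0.0005]
0.35 [-0.0008 -0.0001 -0.0091]
0.3 [-0.0004 -0.0001 -0.0178]
0.25 [ 0.0003  0.     -0.0264]
0.2 [ 0.0015  0.0002 -0.035 ]
0.15 [ 0.003   0.0003 -0.0436]
0.1 [ 0.005   0.0006 -0.0521]
0.05 [ 0.0074  0.0008 -0.0605]
0.0 [ 0.0101  0.0012 -0.0687]
```

View pics/z4side.png

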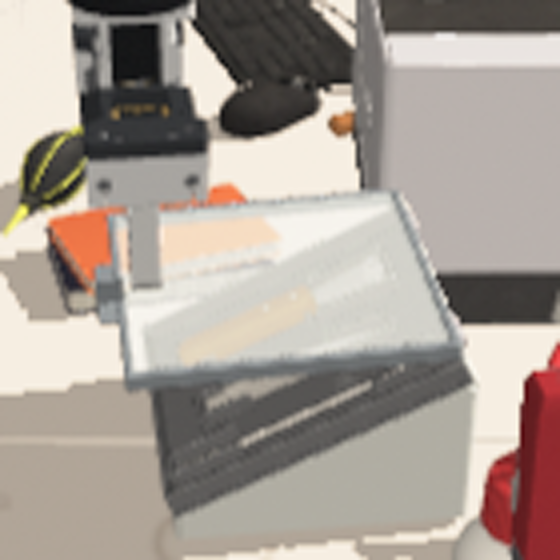

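Request:
servo_tool --pt "-0.0008 0 -0.009 0 0.002 0 -1" --pt "-0.0004 0 -0.018 0 0.002 0 -1" --pt "0.0003 0 -0.0264 0 0.002 0 -1" --pt "0.0015 0 -0.035 0 0.002 0 -1" --pt "0.003 0 -0.0436 0 0.002 0 -1" --pt "0.005 0.0006 -0.052 0 0.002 0 -1" --pt "0.006 0.0007 -0.057 0 0.002 0 -1" --pt "0.0074 0.0008 -0.0605 0 0.002 0 -1"

```text
time_s: 34.87
ee_pos: [0.5135, 0.1019, 0.0403]
eef_rot: [-3.14, 0.004, 0.118]
force: [-0.7, 0.1, 1.1]
grip_width: 0.0004
```

Request:
servo_tool --pt "0.0005 0 -0.001 0 0 0 -1" --pt "0.001 0 -0.002 0 0 0 -1" --pt "0.0015 0 -0.0035 0 0 0 -1" --pt "0.002 0 -0.005 0 0 0 -1" --pt "0.0025 0 -0.0065 0 0 0 -1" --pt "0.0027 0 -0.008 0 0 0 -1" --pt "0.0027 0 -0.008 0 0 0 -1" --pt "0.0027 0 -0.008 0 0 0 -1"

```text
time_s: 35.53
ee_pos: [0.5165, 0.1021, 0.0332]
eef_rot: [-3.14, 0.003, 0.118]
force: [-4.1, 0.4, 11.6]
grip_width: 0.0005
```

Request:
servo_tool --pt "0 0 -0.0005 0 0 0 -1" --pt "0 0 -0.001 0 0 0 -1" --pt "0 0 -0.001 0 0 0 -1" --pt "0 0 -0.001 0 0 0 -1" --pt "0 0 -0.001 0 0 0 -1" --pt "0 0 -0.001 0 0 0 -1" --pt "0 0 -0.001 0 0 0 -1" --pt "0 0 -0.001 0 0 0 -1"

```text
time_s: 36.2
ee_pos: [0.5166, 0.1022, 0.0331]
eef_rot: [-3.14, 0.003, 0.118]
force: [-6.2, -1.1, 11.3]
grip_width: 0.001
```

```bash
python3 - <<'E'
from h import *
O=ctrl.get_obs(); print(O["ee_pos"],O["force"])
s=cams.camera("side"); save(s,"z5side",cv2.resize(s["image"][90:210,240:360],(560,560),interpolation=cv2.INTER_CUBIC))
E
```

```text
[0.51657653 0.10217435 0.03307935] [-6.16665657 -1.05431161 11.33069874]
```

View pics/z5side.png

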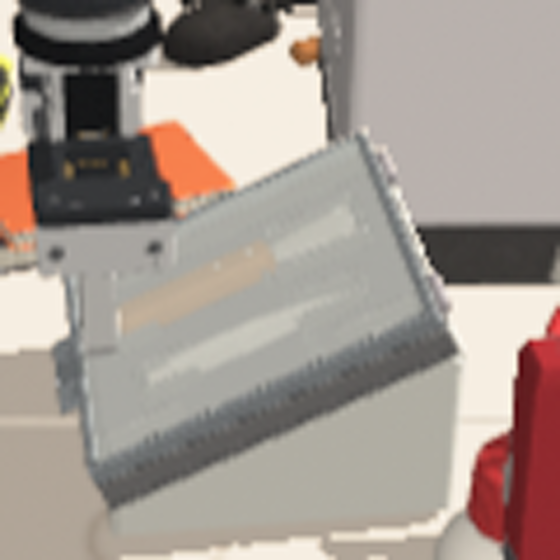

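Request:
servo_tool --pt "0 0 -0.001 0 0 0 -1" --pt "0 0 -0.0018 0 0 0 -1" --pt "0 0 -0.0018 0 0 0 -1" --pt "0 0 0.002 0 0 0 -1" --pt "0 0 0.015 0 0 0 -1" --pt "-0.01 0 0.04 0 0 0 -1" --pt "-0.03 -0.02 0.07 0 0 0 -1" --pt "-0.06 -0.05 0.1 0 0 0 -1"

```text
time_s: 36.92
ee_pos: [0.4624, 0.0583, 0.1285]
eef_rot: [-3.14, 0.002, 0.119]
force: [0.1, -1.6, 1.0]
grip_width: 0.0003
```

Request:
servo_tool --pt "-0.02 -0.03 0.02 0 0 0 -1" --pt "-0.04 -0.07 0.04 0 0 0 -1" --pt "-0.06 -0.11 0.05 0 0 0 -1" --pt "-0.07 -0.15 0.06 0 0 0 -1" --pt "-0.08 -0.19 0.06 0 0 0 -1" --pt "-0.08 -0.22 0.06 0 0 0 -1" --pt "-0.08 -0.24 0.06 0 0 0 -1" --pt "-0.08 -0.24 0.06 0 0 0 -1"

```text
time_s: 37.58
ee_pos: [0.382, -0.1849, 0.1886]
eef_rot: [-3.141, 0.001, 0.116]
force: [0.6, 0.3, 0.4]
grip_width: 0.0003
```

```bash
python3 - <<'E'
from cov import *
S={n:cams.camera(n) for n in ("side","top")}
R,og=trayT(*W)
for n,p in S.items():
    L=(cloud(p)-og)@R*1000; im=p["image"].astype(int)
    m=(abs(L[...,0])<98)&(abs(L[...,1])<98)&(L[...,2]>16)&(L[...,2]<50); q=L[m]
    A_=np.c_[q[:,0],q[:,1],np.ones(len(q))]; print(n,len(q),"outer face z=ax+by+c",np.round(np.linalg.lstsq(A_,q[:,2],rcond=None)[0],4))
    for a in (-95,-60,0,60,95):
        k=q[abs(q[:,0]-a)<6]; 
        if len(k): print("  x",a,len(k),round(np.median(k[:,2]),1))
    for k in ("flask","mortar","vial"):
        r=cams.place_of(p,k); print(n,k,[(round(x["p"],2),round(x["at"][0]*560,1),round(x["at"][1]*420,1)) for x in r[:1]])
save(S["side"],"f1side"); 
t=S["top"]; save(t,"f1top",cv2.resize(t["image"][150:250,150:250],(600,600),interpolation=cv2.INTER_CUBIC))
E
```

```text
side 3022 outer face z=ax+by+c [-1.00000e-04 -1.00000e-03  2.40127e+01]
  x -95 137 24.3
  x -60 178 23.8
  x 0 180 24.1
  x 60 188 24.1
  x 95 143 24.4
side flask [(0.97, 324.8, 280.7)]
side mortar [(0.96, 322.0, 352.8)]
side vial [(0.56, 309.3, 248.1)]
top 5080 outer face z=ax+by+c [ 7.00000e-04 -9.00000e-04  2.39392e+01]
  x -95 227 24.1
  x -60 297 23.7
  x 0 309 23.7
  x 60 327 24.1
  x 95 242 24.5
top flask [(0.92, 328.4, 189.8)]
top mortar []
top vial [(0.59, 294.3, 197.2)]
```

View pics/f1side.png

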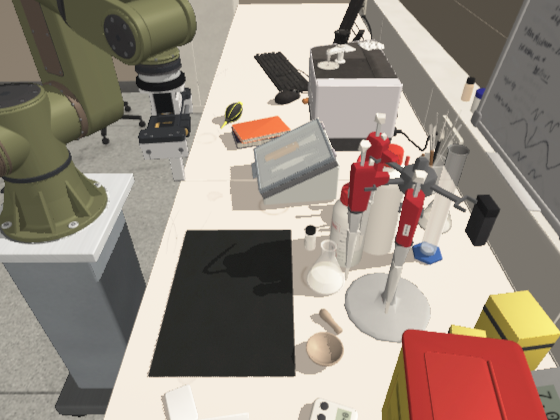

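View pics/f1top.png

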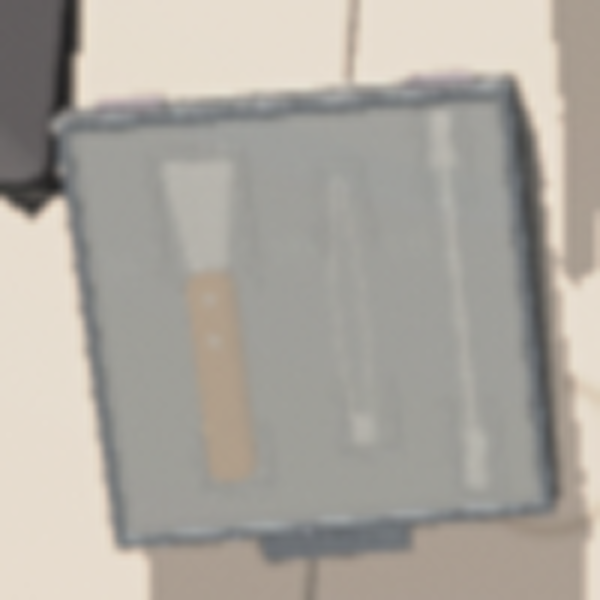

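The top view through the clear cover shows the scraper's blade (200,165) and the tweezers' tips (340,180) towards the hinge, both inside their ribs. The cover's outer face is parallel to the tray in both depth images, so it is shut. Handing in.

```bash
python3 -c "
from station import hand_in
print(hand_in())"
```

```text
the job is handed in; nothing more can be done
None
```

The scraper and the tweezers lie flat in their compartments, with the blade and the tips pointing up the slope to the hinge. The cover is shut, and I handed the job in at about 38 s, with the arm clear of everything.

**Last checks**
- **Cover:** its outer face measured parallel to the tray within 0.001 in both depth images. It stood about 25 mm above the floor, where 26 mm is expected. It took about 11 N of push without moving further.
- **Tools:** with the cover open, the scraper's handle measured about 17 mm and its blade about 9 mm above the floor, as they should lying flat. The tweezers were inside their ribs. Their depth readings suggested a tilt of about 1 degree, which I took as noise.
- **Flask, mortar and vial:** none looks moved in the side picture. The network missed the mortar in the last top view.

**What went wrong or disagreed**
- **TCP offset:** the real fingertips sat about 27.5 mm short of the reported TCP along the tool, so the first grasp closed above the handle. I corrected this by touching down on the mat; the camera had suggested 34 mm.
- **First scraper placing:** my first fit of the tray was about 3 mm too far up the slope, so the blade edge rested on the end rib. A first try at shifting it sideways did not help. I regrasped it, moved it 3.3 mm down the slope, and it then lay flat.
- **Tray position across the slope:** the estimates disagreed by 2 to 3 mm, so neither tool is sure to be exactly centred in its compartment.

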